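# Set the swing arm of a jig true with its setting bar

## Robot

A 6-joint arm with a two-finger parallel gripper is mounted at the origin on a cart in front of the work surface, level with it; the furniture and walls round the work are solid. World frame = base frame: x ahead of the robot, y to its left, z up, the work surface at z = 0. Lengths are in m, angles in degrees, forces in N, time in s.
With the tool pointing down it reaches from about 0.4 to 0.825 m from the base axis. Payload 7 kg.
Tool frame: the origin (TCP) lies midway between the tips of the shut fingers; the grasp point (between the pads) lies 19 mm behind it (r.hold_point_z is the distance from the TCP to the grasp point, in m); x points along the fingers, y is the direction in which the jaws open and shut, and the axes are right-handed (so a half turn about x gives the same grasp; the last joint's range is limited). The gripper opens to 88 mm and grips with 3 to 60 N. Pads are 19 mm wide; open, the fingers measure 130 mm over their backs; the gripper's body (78 mm by 193 mm) begins 47 mm behind the grasp point.
Start: joints at [85.778, 20.546, 0.682, 0, -70.136, -16.507], TCP at [0.239, 0.631, 0.204] pointing down, gripper open.
Joint ranges: [-176.03, 176.03], [-82.01, 121.73], [-58.28, 71.71], [-173.87, 95.51], [-174.79, -0.11], [-173.66, 173.66]. Speed limits (degrees/s): [136.94, 136.94, 172.46, 180, 180, 180].

## Interface

Orientations are given as [roll, pitch, yaw] about the fixed x, y, z axes, in that order (R = Rz(yaw) Ry(pitch) Rx(roll)).
In Python, from plant import r, viewer, order gives the robot as it stands. The module is installed in compiled form; this text tells all that it offers.
- The arm moves only by the shell command python3 -m creep 'ROWS' [FORCE]. ROWS is JSON, a list of rows, each an object of numbers: "ax", "ay", "az": the turn, a rotation vector about the tool's x, y, z in degrees; "tx", "ty", "tz": the shift along the tool's x, y, z in m; "fingers": the finger opening in m, from 0 to 0.0876. A call has 1 to 5 rows; each row is the pose to reach, as a shift and turn from the pose commanded when the call began, along the tool's axes at that moment; what a row does not reach only later rows make up. A row lasts 1/10 s, in which the tool goes at most 50 mm and 8.59 degrees, less where a joint would pass 70% of its speed; a pose out of reach is approached as far as the arm can. A call with a gripper value outside its range is refused whole. The fingers move at their own pace and stop on an object; FORCE is the grip in N (left out, the last holds). Time passes only in rows, so rows that repeat a pose let the fingers close. It gives the time, the measured TCP pose, the force and the opening at its end, in the units of the state.
- r.get_state(): the state, without advancing time (a new reading comes with each control period).
- viewer.capture(name): name is "scene" or "top"; returns a dict with "pixels" (400x640x3 uint8, blue, green, red), "depth" (400x640 float32, m along the optical axis (not along the pixel's ray), 0 where there is no reading), "fx", "fy", "cx", "cy" (pixels), "k1" (the pictures are not rectified: a ray, as slopes to the right and down, at radius r is drawn at 1 + k1 r^2 times it, then the intrinsics apply), "rvec" (rotation vector, rad) and "tvec" (3), from world to camera coordinates, as OpenCV has them. Camera axes: x right, y down, z forward; pixel columns grow to the right and rows downward; lengths in m; the calibration is good to about 2 mm. A picture is of the moment at which its call begins.
- order.close_job(): hands the job in, once; it reports no verdict.
The state is a dict: "time_s": time; "joints": joint angles; "qd": joint speeds; "joint_torque": joint torques, N m; "tcp_pos": TCP position; "eef_rot": TCP orientation; "contact_force": force on the tool from outside, world axes, zero at the start; "moment": the same for the moment, N m; "gripper_width": finger opening in m.
Only numpy, scipy, OpenCV 4.12 (cv2) and the standard library are available. Lean on these libraries where they do the work, as an engineer would, in place of code of your own. Each camera call takes 0.05 s, during which the arm holds its last target.

## Task

The jig's swing arm has to be set true to its base. Put the black sleeve that still stands on the base bush, in the arm's way, into its parking cup at the end of the jig's base, standing upright and let go of. Then take the setting bar out of its stand, thread it from above through the bush in the arm and, with the arm brought round over the base, on into the base bush until its nose is about half-way down that bush; finish while still holding the bar there upright, its weight in the gripper and not standing on the bottom, so that I can tighten the arm's clamp. Leave the loose rings and the brush alone.

Things in the scene. Friction and masses are not known exactly. Their poses are not given: they have to be found in the camera images.
- sleeve_center (a point): Centre of the black turned sleeve, an upright cylinder 35 mm across, 64 mm high, 0.32 kg, z axis up; treat it as solid. Starts upright on the base bush (underside 34 mm over the bench), clear of the parked arm. Best gripped near its top; its top stands 28 mm higher than the arm's underside, so the arm cannot pass until it is gone.
- cup_floor (a point): Centre of the floor of the sleeve's parking cup, a steel ring fixed on the jig's base: 42 mm inside at its floor, flared out to 51 mm at the mouth (64 mm over all), floor 22 mm and rim 40 mm over the bench, empty. It lies 75 mm from the base bush, on the side away from the pivot column, in the same line. Axes as the jig's: x across the base, y along it from the cup to the column.
- base_bush (a point): Centre of the mouth of the base bush, a flat steel boss 44 mm across with an upright hole 14 mm wide and 28 mm deep; mouth 34 mm over the bench, hole's bottom 6 mm over it. z up, y along the base to the column 90 mm away, x across the base. The base is fixed to the bench, 94 x 244 mm, 22 mm high; nothing on the jig is over 108 mm high.
- swing_bush (a point): Centre of the upper mouth of the bush in the swing arm's free end: upright hole 14 mm wide right through, 22 mm long, 92 mm over the bench (the arm's underside is at 70 mm, the arm's eye 36 mm across). It goes round with the arm, 90 mm from the pivot axis.
- pivot (a point): Point on the arm's upright pivot axis (the column), level with the arm bush's upper mouth; nut on top 32 mm across, 107 mm high over the bench; hub 44 mm across. Obstacle: left of the jig, in front of the robot, stands a tall press (x 0.21 to 0.46, y -0.16 to 0.2, up to z 0.72; a beam over it, y 0, x over 0.17, z over 0.82): to pass it, stand the arm up close over its own base and turn.
- swing_arm (a joint): Swing of the arm in rad: 0 with the arm bush exactly over the base bush; grows as the arm swings clockwise seen from above, off towards the base's -x side (the robot's side). Starts parked at about 1.0 to 1.25; stops at -0.4 and 1.6. Turns with light friction (under 1 N at the bush), has no spring and stays where it is left; it can be led round by the bar in its bush.
- bar_grip (a point): Centre of the setting bar's ringed grip, 20 mm across and 34 mm high, z up along the bar. Below it the plain shank, 12 mm thick and 92 mm long, ends in a tapered nose (last 11 mm). Bar 126 mm long, 0.16 kg, round. Grip centre lies 109 mm above the nose. Starts upright in its stand, grip about 117 mm over the bench. The grip cannot enter the bushes.
- bar_tip (a point): The end of the setting bar's nose, on its axis (z axis up along the bar), 109 mm below the grip centre.
- stand_top (a point): Centre of the upper rim of the bar's stand, a steel tube 32 mm across with a 13.4 mm hole, 58 mm over the bench, hole's floor at 8 mm, fixed; it stands beside the parking cup end of the base, on the base's +x side.
- ring_big: Loose spacer ring, 38 mm across, 14 mm high, on the bench to the right of the jig: leave alone.
- ring_small: Loose spacer ring, 26 mm across, 12 mm high, on the bench to the right of the jig: leave alone.
- brush: Flat brush 193 mm long lying on the bench at the right: leave alone.

How it is judged:
By the outcome, as a careful person would: the job done as asked, in the order asked, and still so for the second after the job is handed in, while the arm keeps its last pose, push and grip.
It also fails if it takes over 61 s, if anything falls off the work surface, if the arm or the gripper's body presses on something with over 40 N, if the wrist force passes 120 N, or if a joint passes its speed limit or range.

## Working session

There is one attempt and no reset: what is moved stays moved. The work goes in short steps, Python scripts to look and compute and a shell command to move; the robot and the scene stay as the last step left them, time stands still between calls to the robot, and variables do not carry over. Pictures are saved under pics/ and viewed, and the job is handed in when it is done.

```bash
mkdir -p pics; ls; cat > h.py <<'E'
import numpy as np, cv2
from plant import r, viewer, order
def cap(n):
    c=viewer.capture(n); return c
def RT(c):
    R,_=cv2.Rodrigues(np.array(c["rvec"],float)); return R,np.array(c["tvec"],float).ravel()
def und(c,u,v):
    x=(u-c["cx"])/c["fx"]; y=(v-c["cy"])/c["fy"]
    rd=np.hypot(x,y); rr=rd
    for _ in range(30): rr=rd/(1+c["k1"]*rr*rr)
    s=rr/rd if rd>0 else 1
    return x*s,y*s
def ray(c,u,v):
    R,t=RT(c); x,y=und(c,u,v); d=R.T@np.array([x,y,1.]); return -R.T@t,d
def plane(c,u,v,z):
    o,d=ray(c,u,v); return o+d*(z-o[2])/d[2]
def dep(c,u,v):
    o,d=ray(c,u,v); return o+d*c["depth"][int(round(v)),int(round(u))]
def proj(c,p):
    R,t=RT(c); q=R@np.array(p,float)+t; x,y=q[0]/q[2],q[1]/q[2]; k=1+c["k1"]*(x*x+y*y)
    return c["fx"]*x*k+c["cx"],c["fy"]*y*k+c["cy"]
def twoview(ra,rb):
    (o1,d1),(o2,d2)=ra,rb
    A=np.stack([d1,-d2],1); s=np.linalg.lstsq(A,o2-o1,rcond=None)[0]
    p,q=o1+s[0]*d1,o2+s[1]*d2
    return (p+q)/2,np.linalg.norm(p-q)
def st():
    s=r.get_state(); print({k:np.round(s[k],4).tolist() for k in ["time_s","joints","tcp_pos","eef_rot","contact_force","moment","gripper_width"]})
    return s
E
python3 - <<'E'
from h import *
s=st()
for n in ["scene","top"]:
    c=cap(n); cv2.imwrite(f"pics/{n}0.png",c["pixels"])
    R,t=RT(c); print(n,"cam",-R.T@t,"fwd",R[2],c["fx"],c["cx"],c["cy"],c["k1"])
E
```

```text
pics
{'time_s': 0.0, 'joints': [85.7766, 20.5912, 0.6337, -0.0226, -70.1365, -16.5077], 'tcp_pos': [0.2388, 0.6308, 0.2032], 'eef_rot': [93.7373, 89.9037, -107.0015], 'contact_force': [-0.0815, 0.4748, -0.1371], 'moment': [-0.0239, -0.0086, 0.0006], 'gripper_width': 0.0878}
scene cam [-0.06888525 -0.79374514  0.57220373] fwd [ 0.68248234  0.47359086 -0.55671318] 444.360675517086 326.1745293745514 194.24296815161378 0.03275451085773934
top cam [ 0.44295736 -0.38375373  0.96970303] fwd [ 0.05277199 -0.02394599 -0.99831944] 463.7662260287677 312.8393217018024 199.38784104269092 -0.10689857116866672
```

View pics/scene0.png

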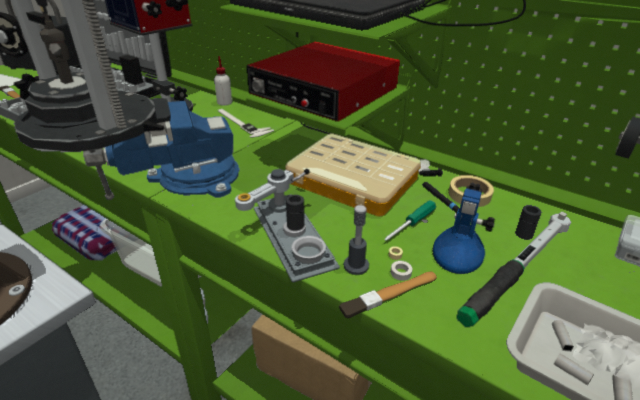

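View pics/top0.png

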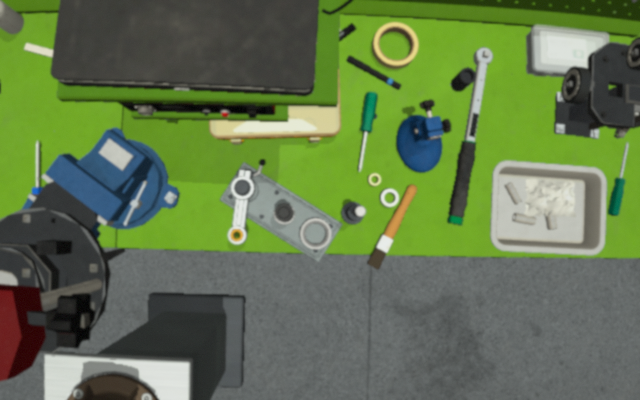

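Scene view: column nut about (278,178), swing bush (244,200), sleeve (295,213), cup (309,249), bar (359,235). Top view: swing bush (237,235), pivot (242,187), sleeve (285,211), cup (315,233), stand and bar (355,211), rings at (375,180) and (390,197). Next I zoom in to measure.

```bash
python3 - <<'E'
from h import *
c=cap("top"); cv2.imwrite("pics/tz.png",cv2.resize(c["pixels"][150:270,210:410],None,fx=4,fy=4,interpolation=cv2.INTER_CUBIC))
d=cap("scene"); cv2.imwrite("pics/sz.png",cv2.resize(d["pixels"][160:290,225:425],None,fx=4,fy=4,interpolation=cv2.INTER_CUBIC))
for n,u,v,z in [("swing",237,235,.092),("pivot",242,187,.107),("sleeve",285,211,.098),("cup",315,233,.040),("bar",359,211,.134),("stand",350,212,.058),("ringbig",390,197,.014)]:
    print(n,plane(c,u,v,z).round(4),dep(c,u,v).round(4))
E
```

```text
swing [ 0.4184 -0.2633  0.092 ] [ 0.4158 -0.2507  0.    ]
pivot [ 0.5083 -0.2719  0.107 ] [ 0.5081 -0.2721  0.1088]
sleeve [ 0.4659 -0.3529  0.098 ] [ 0.4661 -0.3525  0.0875]
cup [ 0.4249 -0.412   0.04  ] [ 0.4245 -0.4126  0.0205]
bar [ 0.4683 -0.4878  0.134 ] [ 0.4682 -0.4876  0.1359]
stand [ 0.4681 -0.4795  0.058 ] [ 0.4681 -0.4794  0.0593]
ringbig [ 0.5026 -0.567   0.014 ] [ 5.035e-01 -5.697e-01 -1.000e-04]
```

View pics/tz.png

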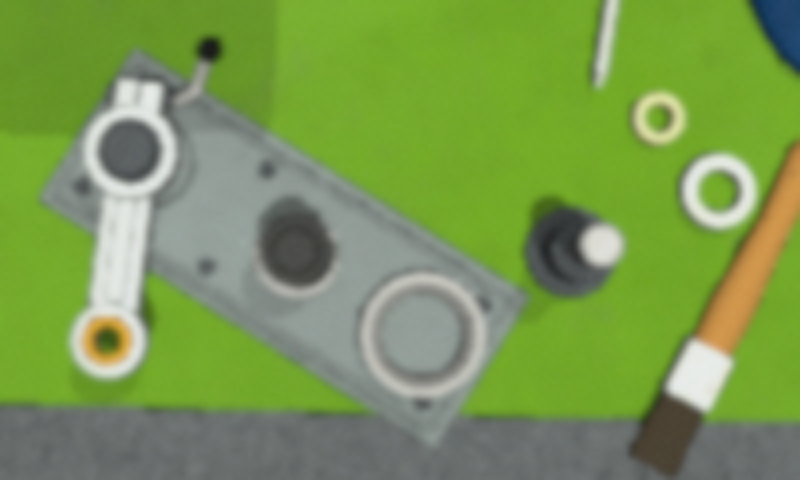

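View pics/sz.png

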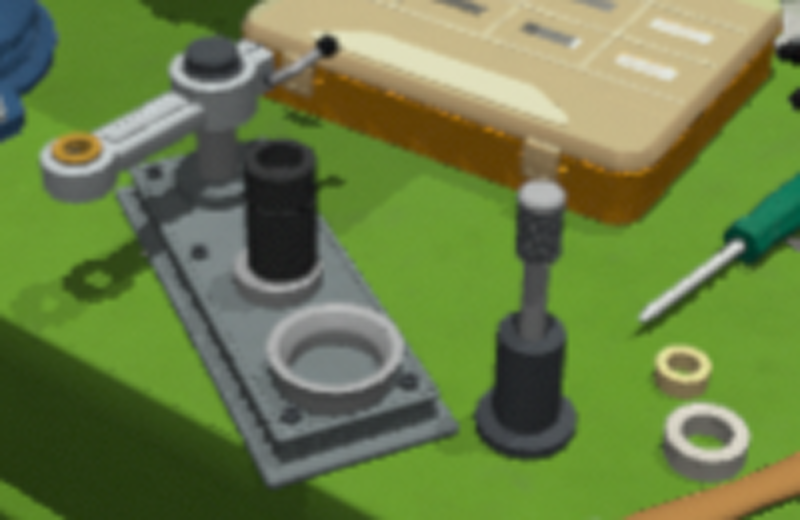

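```bash
cat > m.py <<'E'
from h import *
def zoomc(c,u0,v0,w,h,k=4):
    return cv2.resize(c["pixels"][v0:v0+h,u0:u0+w],None,fx=k,fy=k,interpolation=cv2.INTER_CUBIC)
def fit(c,mask,u0,v0,k=4,near=None,amin=100,hull=True):
    cs,_=cv2.findContours(mask.astype(np.uint8),cv2.RETR_EXTERNAL,cv2.CHAIN_APPROX_NONE)
    out=[]
    for q in cs:
        if cv2.contourArea(q)<amin: continue
        if hull:q=cv2.convexHull(q)
        if len(q)<5: continue
        (x,y),(a,b),an=cv2.fitEllipse(q)
        out.append(((x+.5)/k-.5+u0,(y+.5)/k-.5+v0,a/k,b/k,cv2.contourArea(q)/k/k))
    return out
E
python3 - <<'E'
from m import *
for n,u0,v0,w,h in [("top",210,150,200,120),("scene",225,160,200,130)]:
    c=cap(n); im=zoomc(c,u0,v0,w,h); hsv=cv2.cvtColor(im,cv2.COLOR_BGR2HSV); H,S,V=cv2.split(hsv)
    print(n,"orange",[np.round(x,2).tolist() for x in fit(c,(H>12)&(H<28)&(S>120)&(V>120),u0,v0,amin=200)])
    print(n,"nongreen bright",[np.round(x,2).tolist() for x in fit(c,(S<60)&(V>185),u0,v0,amin=200)])
    print(n,"dark",[np.round(x,2).tolist() for x in fit(c,(V<90)&(S<70),u0,v0,amin=300)])
E
```

```text
top orange [[236.29, 234.61, 11.13, 11.15, 95.72], [398.23, 213.84, 13.16, 63.98, 485.5]]
top nongreen bright [[384.78, 243.29, 13.48, 19.98, 171.06], [308.9, 237.67, 13.73, 21.97, 80.66], [320.69, 236.88, 17.21, 23.98, 120.5], [315.2, 229.78, 22.45, 26.61, 182.72], [360.48, 210.78, 9.02, 9.31, 64.31], [389.51, 197.25, 17.66, 18.2, 250.53], [239.75, 207.06, 27.3, 77.16, 1400.09], [361.5, 158.71, 3.21, 22.84, 46.69]]
top dark [[376.01, 260.13, 16.97, 19.51, 183.25], [350.82, 212.22, 17.74, 20.54, 258.19], [283.65, 211.19, 16.38, 19.04, 240.75], [242.13, 187.49, 12.41, 13.13, 57.66]]
scene orange [[405.8, 284.07, 11.4, 67.25, 323.84], [243.72, 196.6, 7.39, 11.76, 66.0], [374.56, 182.8, 36.73, 48.51, 208.41], [331.96, 186.33, 2.64, 63.61, 105.88], [410.0, 176.92, 1.94, 29.9, 38.19]]
scene nongreen bright [[401.45, 267.44, 13.67, 20.55, 218.09], [397.17, 229.74, 3.09, 31.46, 53.34], [253.66, 193.1, 13.9, 38.78, 202.91], [259.56, 188.8, 4.89, 22.47, 61.62], [386.21, 176.47, 5.01, 16.74, 55.41], [286.5, 175.97, 4.21, 11.33, 22.91], [337.45, 177.93, 8.76, 65.21, 380.06], [394.98, 167.42, 4.05, 18.17, 52.03], [422.34, 165.95, 4.51, 8.67, 20.69]]
scene dark [[279.49, 299.71, 23.76, 44.3, 195.47], [303.59, 257.3, 14.66, 50.43, 378.16], [308.43, 249.4, 12.11, 22.33, 112.56], [293.71, 229.58, 13.02, 21.53, 115.66], [357.98, 241.87, 37.31, 65.13, 1137.56], [291.49, 232.61, 72.91, 101.37, 4055.84], [289.68, 181.72, 7.67, 18.43, 81.0], [277.87, 174.25, 10.93, 14.88, 117.03]]
```

```bash
cat >> m.py <<'E'
def cloud(c,step=1):
    R,t=RT(c); h,w=c["depth"].shape
    v,u=np.mgrid[0:h,0:w]; K=np.array([[c["fx"],0,c["cx"]],[0,c["fy"],c["cy"]],[0,0,1.]])
    p=cv2.undistortPoints(np.stack([u.ravel(),v.ravel()],1).astype(np.float64)[:,None],K,np.array([c["k1"],0,0,0,0.]))[:,0]
    z=c["depth"].ravel(); P=np.stack([p[:,0]*z,p[:,1]*z,z],1); P=(P-t)@R; P[z<=0]=np.nan
    return P.reshape(h,w,3)
E
python3 - <<'E'
from m import *
t=cap("top"); s=cap("scene")
print("swing two",twoview(ray(t,236.29,234.61),ray(s,243.72,196.6)), plane(t,236.29,234.61,.092),plane(s,243.72,196.6,.092))
print("bar top", plane(t,360.48,210.78,.134)); print("pivot",plane(t,242.13,187.49,.107))
for n,c in (("top",t),("scene",s)):
    P=cloud(c); Z=P[...,2]
    def near(x,y,rad,z0,z1):
        m=(np.hypot(P[...,0]-x,P[...,1]-y)<rad)&(Z>z0)&(Z<z1); q=P[m]
        if len(q)<5: return len(q)
        (cx,cy),rr=cv2.minEnclosingCircle(q[:,:2].astype(np.float32)); return len(q),q.mean(0).round(4),(round(cx,4),round(cy,4)),round(rr,4)
    print(n,"sleeve",near(.465,-.353,.03,.088,.106))
    print("cup",near(.424,-.412,.042,.034,.046))
    print("bar",near(.468,-.488,.02,.128,.142))
    print("eye",near(.418,-.262,.026,.085,.1))
    print("nut",near(.508,-.272,.026,.1,.115))
    print("stand",near(.468,-.487,.026,.05,.064))
    hh=Z[(np.hypot(P[...,0]-.424,P[...,1]+.412)<.012)]; print("cupfloor z",np.nanmedian(hh))
    # plate
E
```

```text
swing two (array([ 0.4193454 , -0.26213647,  0.09076388]), np.float64(0.0008678646229609314)) [ 0.41908489 -0.26198466  0.092     ] [ 0.41833137 -0.26387373  0.092     ]
bar top [ 0.46872309 -0.49051296  0.134     ]
pivot [ 0.50735183 -0.27214233  0.107     ]
top sleeve (164, array([ 0.4638, -0.3495,  0.098 ]), (0.4637, -0.3496), 0.0176)
cup (376, array([ 0.4242, -0.4123,  0.0393]), (0.424, -0.4118), 0.0313)
bar (102, array([ 0.4683, -0.4889,  0.1343]), (0.4684, -0.4891), 0.0102)
eye (292, array([ 0.4221, -0.2634,  0.0899]), (0.4226, -0.2624), 0.0218)
nut (178, array([ 0.5078, -0.2715,  0.1072]), (0.5047, -0.2709), 0.0175)
stand (109, array([ 0.4669, -0.4837,  0.0583]), (0.4681, -0.4891), 0.016)
cupfloor z 0.022823824137526524
scene sleeve (190, array([ 0.4617, -0.3542,  0.0947]), (0.463, -0.3531), 0.0181)
cup (327, array([ 0.4269, -0.4135,  0.0385]), (0.4264, -0.4147), 0.0333)
bar (90, array([ 0.4668, -0.4926,  0.1325]), (0.4688, -0.491), 0.011)
eye (179, array([ 0.4193, -0.267 ,  0.0888]), (0.4219, -0.2654), 0.021)
nut (106, array([ 0.5058, -0.2759,  0.1055]), (0.5082, -0.2744), 0.0142)
stand (182, array([ 0.4643, -0.4943,  0.0569]), (0.4683, -0.4927), 0.0168)
cupfloor z 0.022147674712537146
```

```bash
cat >> h.py <<'E'
from scipy.spatial.transform import Rotation as Ro
def RR(s=None):
    s=s or r.get_state(); return Ro.from_euler("xyz",s["eef_rot"],degrees=True).as_matrix()
def tshift(dw,s=None): return RR(s).T@np.array(dw,float)
E
python3 - <<'E'
from h import *
print(RR().round(3)); c=cap("top"); print(proj(c,[0,0,0]),proj(c,[0.1,0,0.3]))
print("up",tshift([0,0,.1]).round(4),"rad in",tshift(-.1*np.array([.354,.935,0])).round(4))
E
```

```text
[[-0.    -0.354 -0.935]
 [-0.    -0.935  0.354]
 [-1.     0.    -0.   ]]
(np.float64(115.55601912210415), np.float64(426.8237408859608)) (np.float64(40.39776186766579), np.float64(444.2223027449363))
up [-0.1  0.   0. ] rad in [0.  0.1 0. ]
```

```bash
python3 - <<'E'
from h import *
d=cap("scene")
for p in [[0,0,.3],[.24,.63,.2],[.21,.2,.72],[.21,-.16,.72],[.21,-.16,0],[.17,0,.82]]: print(p,proj(d,p))
E
```

```text
[0, 0, 0.3] (np.float64(-164.60163359599636), np.float64(137.700272932073))
[0.24, 0.63, 0.2] (np.float64(-87.2431119116793), np.float64(66.43405419819982))
[0.21, 0.2, 0.72] (np.float64(-205.67284546439987), np.float64(-283.6621530302641))
[0.21, -0.16, 0.72] (np.float64(-82.10794844953858), np.float64(-338.4523902216788))
[0.21, -0.16, 0] (np.float64(124.31473353742649), np.float64(271.08209842462264))
[0.17, 0, 0.82] (np.float64(-298.7472453263247), np.float64(-522.9115218975318))
```

```bash
python3 -m creep '[{"tx":-0.04},{"tx":-0.08},{"tx":-0.12},{"tx":-0.15,"ty":0.03},{"tx":-0.15,"ty":0.06}]'; python3 -c "
from h import *
st()"
```

```text
{'time_s': 0.5, 'joints': [85.779, 20.5488, 0.6783, -0.0014, -70.135, -16.5058], 'tcp_pos': [0.2389, 0.6313, 0.2041], 'eef_rot': [92.5032, 89.9944, -108.2241], 'contact_force': [-0.3627, 2.0419, 0.2807], 'moment': [-0.012, 0.0626, 0.0186], 'gripper_width': 0.0874}invalid input
```

```bash
python3 -m creep '[{"ty":0.04},{"ty":0.08},{"ty":0.12},{"ty":0.12,"tx":-0.03,"az":4},{"ty":0.12,"tx":-0.06,"az":8}]'; python3 -c "
from h import *
st()"
```

```text
{'time_s': 0.5, 'joints': [85.779, 20.5488, 0.6783, -0.0014, -70.135, -16.5058], 'tcp_pos': [0.2389, 0.6313, 0.2041], 'eef_rot': [92.5032, 89.9944, -108.2241], 'contact_force': [-0.3627, 2.0419, 0.2807], 'moment': [-0.012, 0.0626, 0.0186], 'gripper_width': 0.0874}invalid input
```

```bash
python3 -m creep '[{"ax":0,"ay":0,"az":0,"tx":-0.04,"ty":0,"tz":0,"fingers":0.0876},{"ax":0,"ay":0,"az":0,"tx":-0.08,"ty":0,"tz":0,"fingers":0.0876},{"ax":0,"ay":0,"az":0,"tx":-0.12,"ty":0,"tz":0,"fingers":0.0876},{"ax":0,"ay":0,"az":0,"tx":-0.15,"ty":0.03,"tz":0,"fingers":0.0876},{"ax":0,"ay":0,"az":0,"tx":-0.15,"ty":0.06,"tz":0,"fingers":0.0876}]'; python3 -c "
from h import *
st()"
```

```text
time_s: 1.0
tcp_pos: [0.2183, 0.5764, 0.3586]
eef_rot: [-86.5, 89.6, 72.7]
contact_force: [-0.3, 0.6, 0.5]
gripper_width: 0.0875
{'time_s': 1.0, 'joints': [87.4505, 11.5254, 7.8731, 0.0993, -85.971, -18.2038], 'tcp_pos': [0.2183, 0.5764, 0.3586], 'eef_rot': [-86.5398, 89.6104, 72.7135], 'contact_force': [-0.2718, 0.5548, 0.5172], 'moment': [0.0153, 0.0499, -0.0537], 'gripper_width': 0.0875}
```

```bash
python3 -m creep '[{"ax":0,"ay":7,"az":0,"tx":-0.02,"ty":0.02,"tz":0,"fingers":0.0876},{"ax":0,"ay":14,"az":0,"tx":-0.04,"ty":0.04,"tz":0,"fingers":0.0876},{"ax":0,"ay":21,"az":0,"tx":-0.06,"ty":0.06,"tz":0,"fingers":0.0876},{"ax":0,"ay":27,"az":8,"tx":-0.08,"ty":0.08,"tz":0,"fingers":0.0876},{"ax":0,"ay":28,"az":15,"tx":-0.1,"ty":0.1,"tz":0,"fingers":0.0876}]'; python3 -c "
from h import *
st()"
```

```text
time_s: 1.5
tcp_pos: [0.1806, 0.4799, 0.4562]
eef_rot: [151.6, 58.0, -48.9]
contact_force: [0.5, 0.5, -0.8]
gripper_width: 0.0878
{'time_s': 1.5, 'joints': [103.068, 14.2136, 9.4808, 15.7596, -113.3586, -30.9421], 'tcp_pos': [0.1806, 0.4799, 0.4562], 'eef_rot': [151.6335, 57.9738, -48.8858], 'contact_force': [0.4673, 0.5101, -0.7607], 'moment': [1.4158, 1.1365, 0.0514], 'gripper_width': 0.0878}
```

```bash
cat > k.py <<'E'
from h import *
D=[([85.779,20.5488,0.6783,-0.0014,-70.135,-16.5058],[0.2389,0.6313,0.2041],[92.5032,89.9944,-108.2241]),
([87.4505,11.5254,7.8731,0.0993,-85.971,-18.2038],[0.2183,0.5764,0.3586],[-86.5398,89.6104,72.7135]),
([103.068,14.2136,9.4808,15.7596,-113.3586,-30.9421],[0.1806,0.4799,0.4562],[151.6335,57.9738,-48.8858])]
E
python3 - <<'E'
from k import *
E=lambda a,d:Ro.from_euler(a,d,degrees=True)
for s4 in(1,-1):
  for s6 in (1,-1):
    print(s4,s6)
    for q,p,e in D:
        M=E('z',q[0])*E('y',q[1]-q[2])*E('x',s4*q[3])*E('y',-q[4])*E('x',s6*q[5])
        print((M.inv()*E('xyz',e)).as_rotvec(degrees=True).round(2))
E
```

```text
1 1
[-56.99  -0.     0.  ]
[-53.61   0.15  -0.15]
[-15.02  20.48 -20.48]
1 -1
[-90.  -0.   0.]
[-90.01   0.1   -0.2 ]
[-75.48   7.56 -30.21]
-1 1
[-56.99  -0.    -0.  ]
[-53.59  -0.    -0.  ]
[-28.12   0.     0.  ]
-1 -1
[-90.  -0.   0.]
[-90.  -0.  -0.]
[-90.   0.   0.]
```

```bash
python3 -m creep '[{"ax":0,"ay":0,"az":7,"tx":-0.03,"ty":0.0,"tz":0,"fingers":0.0876},{"ax":0,"ay":0,"az":14,"tx":-0.06,"ty":0.0,"tz":0,"fingers":0.0876},{"ax":0,"ay":-7,"az":14,"tx":-0.09,"ty":0.02,"tz":0,"fingers":0.0876},{"ax":0,"ay":-14,"az":14,"tx":-0.1,"ty":0.04,"tz":0,"fingers":0.0876},{"ax":0,"ay":-20,"az":14,"tx":-0.1,"ty":0.06,"tz":0,"fingers":0.0876}]'; python3 -c "
from h import *
st()"
```

```text
time_s: 2.0
tcp_pos: [0.1231, 0.4707, 0.5536]
eef_rot: [108.7, 60.7, -98.2]
contact_force: [2.3, -1.1, 2.1]
gripper_width: 0.0875
{'time_s': 2.0, 'joints': [93.3479, 20.6231, 41.892, -8.7113, -139.6945, -35.4411], 'tcp_pos': [0.1231, 0.4707, 0.5536], 'eef_rot': [108.6528, 60.7483, -98.2179], 'contact_force': [2.2734, -1.1208, 2.1357], 'moment': [1.3804, -0.385, 0.1247], 'gripper_width': 0.0875}
```

```bash
cat >> k.py <<'E'
D.append(([93.3479,20.6231,41.892,-8.7113,-139.6945,-35.4411],[0.1231,0.4707,0.5536],[108.6528,60.7483,-98.2179]))
E=lambda a,d:Ro.from_euler(a,d,degrees=True)
def chain(q):
    A=[E('z',q[0])]; A.append(A[-1]*E('y',q[1])); A.append(A[-1]*E('y',-q[2])); A.append(A[-1]*E('x',-q[3])); A.append(A[-1]*E('y',-q[4])); A.append(A[-1]*E('x',-q[5])*E('x',-90)); return [a.as_matrix() for a in A]
# columns: a1,lat,d1 | u_x,u_z | f_x,f_z | wy,wz (after j4) | Lt
def J(q):
    A=chain(q); return np.stack([A[0][:,0],A[0][:,1],A[0][:,2],A[1][:,2],A[1][:,0],A[2][:,0],A[2][:,2],A[3][:,1],A[4][:,0],A[4][:,2]],1)
E
python3 - <<'E'
from k import *
M=np.vstack([J(q) for q,_,_ in D]); y=np.concatenate([p for _,p,_ in D])
for cols in ([0,1,2,3,5,8],[0,1,2,3,5,6,8],[0,1,2,3,5,6,7,8],[0,1,2,3,5,7,8],list(range(10))):
    x,res,rk,sv=np.linalg.lstsq(M[:,cols],y,rcond=None); print(cols,x.round(4),np.abs(M[:,cols]@x-y).max().round(4),sv[-1].round(3))
E
```

```text
[0, 1, 2, 3, 5, 8] [ 0.0347 -0.1893  0.145   0.6661  0.4132  0.4037] 0.0419 0.096
[0, 1, 2, 3, 5, 6, 8] [ 0.0371 -0.1891  0.1581  0.6649  0.4124 -0.0081  0.4081] 0.0417 0.092
[0, 1, 2, 3, 5, 6, 7, 8] [-0.000e+00  1.000e-04  1.989e-01  6.014e-01  4.637e-01  1.000e-04
 -1.919e-01  4.005e-01] 0.0 0.091
[0, 1, 2, 3, 5, 7, 8] [ 0.000e+00  1.000e-04  1.991e-01  6.014e-01  4.637e-01 -1.919e-01
  4.005e-01] 0.0 0.095
[0, 1, 2, 3, 4, 5, 6, 7, 8, 9] [ 4.000e-04 -4.000e-04  1.989e-01  6.015e-01  3.000e-04  4.633e-01
  1.000e-04 -1.914e-01  4.005e-01 -4.000e-04] 0.0 0.029
```

```bash
cat >> k.py <<'E'
L=dict(d1=.199,a2=.6014,a3=.4637,w=-.1919,lt=.4005)
def fkp(q):
    A=chain(q); s=np.array([0,0,.199]); e=s+A[1][:,2]*.6014; w=e+A[2][:,0]*.4637; o=w+A[3][:,1]*-.1919; t=o+A[4][:,0]*.4005
    return A,s,e,w,o,t
def fk(q):
    A,*_,t=fkp(q); return t,A[5]
from scipy.optimize import least_squares
LO=np.array([-176.03,-82.01,-58.28,-173.87,-174.79,-173.66]); HI=np.array([176.03,121.73,71.71,95.51,-.11,173.66])
def ik(p,R,q0):
    f=lambda q:(lambda t,A:np.r_[(t-p)*10,Ro.from_matrix(A.T@R).as_rotvec()])(*fk(q))
    s=least_squares(f,np.clip(q0,LO+.01,HI-.01),bounds=(LO,HI),x_scale=30.); return s.x,np.abs(s.fun).max()
def seg(a,b,n): return a+(b-a)*np.linspace(0,1,n)[:,None]
def body(q):
    A,s,e,w,o,t=fkp(q); X=A[5][:,0];Y=A[5][:,1]
    P=[(seg(s,e,9)[2:],.07),(seg(e,w,8),.065),(seg(w,o,5),.055),(seg(o,t-X*.066,6),.05)]
    for k in (.085,.15): P.append((seg(t-X*k-Y*.0965,t-X*k+Y*.0965,5),.042))
    P.append((seg(t-Y*.055-X*.01,t+Y*.055-X*.01,3),.02))
    return P
BOX=[np.array([[.21,-.16,-.1],[.46,.2,.72]]),np.array([[.17,-.06,.82],[1.2,.06,1.3]]),np.array([[.40,-1.5,-.3],[1.,1.2,0.]])]
def clr(q,n=2):
    m=9
    for pts,rd in body(q):
        for b in BOX[:n]:
            m=min(m,np.linalg.norm(np.maximum(np.maximum(b[0]-pts,pts-b[1]),0),axis=1).min()-rd)
        m=min(m,1.5-pts[:,2].max(),pts[:,2].min()-rd+.05)
    return m
E
cat > plan.py <<'E'
from k import *
q0=np.array(r.get_state()["joints"])
yj=np.array([.512,.859,0]); ts=[]
for s in (1,-1):
    X=np.array([0,0,-1.]); Y=s*yj/np.linalg.norm(yj); Rt=np.stack([X,Y,np.cross(X,Y)],1)
    for q6 in (-120,-60,0,60,120):
        q,e=ik(np.array([.4637,-.351,.28]),Rt,[-20,20,0,0,-70,q6])
        if e<1e-3: ts.append((s,q)); print(s,q.round(1),e,clr(q).round(3))
E
python3 plan.py; python3 -c "
from k import *
q=np.array(r.get_state()['joints']);print(clr(q),[p.round(2).tolist() for p in fkp(q)[1:]])"
```

```text
1 [ -17.9    9.5   -4.5   -0.   -76.1 -102.9] 4.5130565951012613e-13 -0.065
1 [ -17.9    9.5   -4.5   -0.   -76.1 -102.9] 5.484501741648273e-13 -0.065
1 [ -17.9    9.5   -4.5    0.   -76.1 -102.9] 2.9032332093947844e-13 -0.065
1 [ -17.9    9.5   -4.5    0.   -76.1 -102.9] 5.406878075436851e-11 -0.065
-1 [-17.9   9.5  -4.5  -0.  -76.1  77.1] 6.723455125978717e-11 -0.065
-1 [-17.9   9.5  -4.5   0.  -76.1  77.1] 1.8478831577629722e-09 -0.065
-1 [-17.9   9.5  -4.5   0.  -76.1  77.1] 2.942091015256665e-14 -0.065
-1 [-17.9   9.5  -4.5  -0.  -76.1  77.1] 3.0049989352736404e-10 -0.065
0.14309260324869072 [[0.0, 0.0, 0.2], [-0.01, 0.21, 0.76], [-0.04, 0.64, 0.93], [0.15, 0.66, 0.9], [0.12, 0.47, 0.55]]
```

```bash
python3 - <<'E'
from m import *
for n in ("scene","top"):
    P=cloud(cap(n)); m=(P[...,0]>.1)&(P[...,0]<.7)&(P[...,1]>-.235)&(P[...,1]<.3)&(P[...,2]>.01); q=P[m]
    print(n,len(q))
    for a in np.arange(0,.95,.06):
        b=q[(q[:,2]>=a)&(q[:,2]<a+.06)]
        if len(b)>3: print(a.round(2),len(b),"x",np.percentile(b[:,0],[1,99]).round(3),"y",np.percentile(b[:,1],[0.5,99]).round(3))
E
```

```text
scene 28778
0.0 2941 x [0.101 0.691] y [-0.233  0.116]
0.06 3620 x [0.323 0.694] y [-0.091  0.261]
0.12 2506 x [0.365 0.622] y [-0.226  0.056]
0.18 7451 x [0.212 0.632] y [-0.232  0.201]
0.24 5385 x [0.258 0.696] y [-0.233  0.293]
0.3 3068 x [0.302 0.693] y [-0.057  0.295]
0.36 3685 x [0.307 0.624] y [-0.234  0.15 ]
0.42 122 x [0.308 0.338] y [-0.058 -0.017]
top 37799
0.0 3036 x [0.101 0.643] y [-0.234  0.184]
0.06 900 x [0.41  0.607] y [-0.092  0.02 ]
0.12 5144 x [0.44 0.62] y [-0.203  0.104]
0.18 8308 x [0.223 0.627] y [-0.229  0.125]
0.24 2491 x [0.326 0.627] y [-0.23   0.095]
0.3 588 x [0.315 0.408] y [-0.057 -0.003]
0.36 11654 x [0.339 0.699] y [-0.234 -0.055]
0.42 1927 x [0.268 0.363] y [-0.154 -0.05 ]
0.48 3751 x [0.271 0.363] y [-0.151 -0.068]
```

```bash
python3 - <<'E'
from m import *
Q=[]
for n in ("scene","top"):
    P=cloud(cap(n)); Q.append(P[np.isfinite(P[...,0])])
q=np.vstack(Q)
print("max z map rows x, cols y from -.24 to .24")
ys=np.arange(-.24,.26,.04)
for x in np.arange(.06,.6,.04):
    row=[]
    for y in ys:
        b=q[(abs(q[:,0]-x)<.02)&(abs(q[:,1]-y)<.02)]
        row.append("%4d"%(1000*np.percentile(b[:,2],98)) if len(b)>3 else "  --")
    print("%.2f"%x," ".join(row))
print(ys.round(2))
b=q[(q[:,0]>.2)&(q[:,0]<.47)&(q[:,1]<-.05)&(q[:,1]>-.2)&(q[:,2]>.3)]
print(len(b),b.min(0),b.max(0))
E
```

```text
max z map rows x, cols y from -.24 to .24
0.06 -838 -841    2    7   19   53   46   54   20    5    4 -837 -839
0.10 -838 -841    3    3   15   39   20   35   15    4    4 -840 -841
0.14 -840 -840    2    4    4    4    3    4    4    4    3 -840 -839
0.18 -839 -839 -744 -746 -748 -744 -746 -744 -748 -744 -746 -839 -837
0.22 -840 -841 -839 -840 -838 -839  206  208  206  206 -838 -840 -839
0.26 -835 -838 -839 -840  498  207  207  262  263  262  207 -838 -840
0.30 -840 -840  492  492  499  420  407  343  402  399  399  255  240
0.34 -839 -841  503  503  499  419  245  266  403  397  393  327 -840
0.38    3    3    6    4  498  316  315  263  265  264    0    0    0
0.42   93    4    3    3    4  313  316  209  214  209    0    0  -76
0.46   87    4    4   16  163  186  205  208  210  208 -679    2    4
0.50   98    5    4   25  133  166  184  188  188  168   28   25    4
0.54   23    4    3   10  132  142  165  167  167 -539   18   17    4
0.58  375  375  374  375  375  234  134  140    4    4    4   18    4
[-0.24 -0.2  -0.16 -0.12 -0.08 -0.04  0.    0.04  0.08  0.12  0.16  0.2
  0.24]
6701 [ 0.25798707 -0.15485369  0.30018925] [ 0.36444885 -0.05000446  0.50508154]
```

```bash
python3 - <<'E'
from m import *
c=cap("scene");cv2.imwrite("pics/press_s.png",cv2.resize(c["pixels"][0:230,0:250],None,fx=3,fy=2.5))
c=cap("top");cv2.imwrite("pics/press_t.png",cv2.resize(c["pixels"][170:400,0:260],None,fx=3,fy=2.5))
E
```

```text
(no output)
```

View pics/press_s.png

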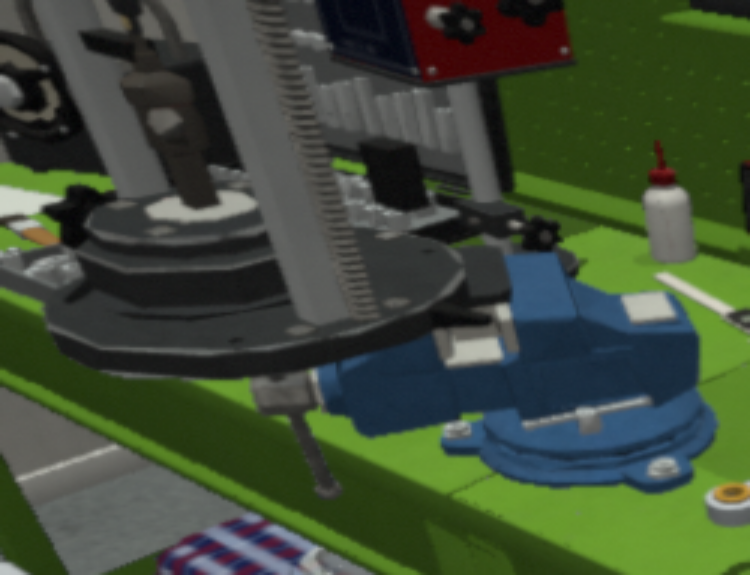

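View pics/press_t.png

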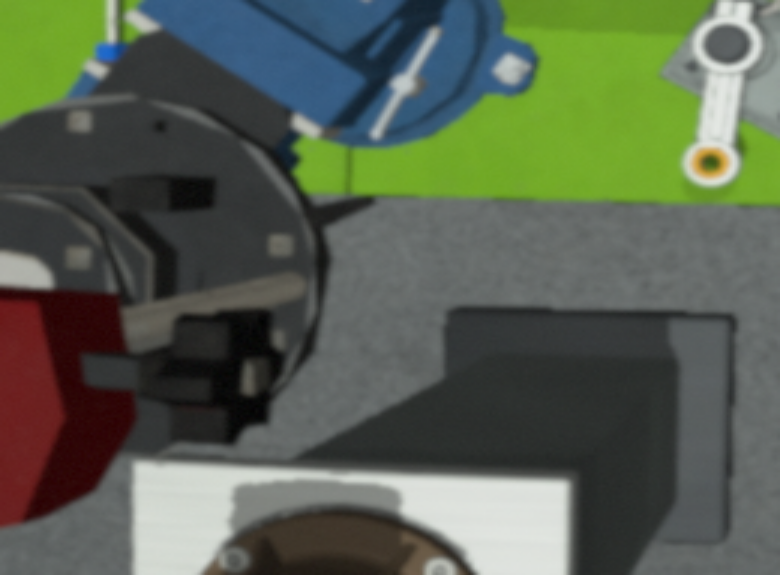

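```bash
python3 - <<'E'
from m import *
P=cloud(cap("top"))
for u,v in [(5,300),(20,300),(35,300),(5,340),(20,340),(35,340),(10,365),(40,320),(60,310),(75,325),(85,315),(60,295),(90,290)]: print("t",u,v,P[v,u].round(3))
P=cloud(cap("scene"))
for u,v in [(115,10),(130,20),(150,10),(180,20),(90,10),(100,60),(110,110),(20,10),(45,60),(60,30),(5,40),(160,60)]: print("s",u,v,P[v,u].round(3))
E
```

```text
t 5 300 [ 0.354 -0.074  0.498]
t 20 300 [ 0.353 -0.085  0.488]
t 35 300 [ 0.348 -0.086  0.459]
t 5 340 [ 0.311 -0.075  0.498]
t 20 340 [ 0.312 -0.092  0.498]
t 35 340 [ 0.305 -0.091  0.466]
t 10 365 [ 0.284 -0.079  0.496]
t 40 320 [ 0.331 -0.104  0.479]
t 60 310 [ 0.345 -0.133  0.491]
t 75 325 [ 0.331 -0.15   0.492]
t 85 315 [ 0.338 -0.154  0.477]
t 60 295 [ 0.36  -0.129  0.485]
t 90 290 [ 0.33  -0.055  0.249]
s 115 10 [0.646 0.404 0.301]
s 130 20 [0.639 0.335 0.287]
s 150 10 [0.643 0.245 0.323]
s 180 20 [0.757 0.284 0.275]
s 90 10 [ 0.331 -0.054  0.411]
s 100 60 [ 0.324 -0.055  0.334]
s 110 110 [ 0.327 -0.038  0.239]
s 20 10 [nan nan nan]
s 45 60 [0.322 0.137 0.296]
s 60 30 [0.731 0.918 0.151]
s 5 40 [0.583 1.001 0.13 ]
s 160 60 [0.717 0.353 0.161]
```

```bash
cat > srch.py <<'E'
from k import *
def Rtool(psi,b):
    # jaw axis horizontal at azimuth psi; tool x down tilted by b about jaw axis
    X=np.array([0,0,-1.]); Y=np.array([np.cos(np.radians(psi)),np.sin(np.radians(psi)),0]); R=np.stack([X,Y,np.cross(X,Y)],1)
    return R@Ro.from_euler('y',b,degrees=True).as_matrix()
def sols(p,R):
    out=[]
    pt=p+R[:,0]*.019
    az=np.degrees(np.arctan2(pt[1],pt[0]))
    for q0 in ([az+18,20,0,0,-70,0],[az+18,20,0,-60,-70,0],[az+18,20,0,60,-70,0],[az-10,20,0,-130,-60,90]):
        q,e=ik(pt,R,q0)
        if e<1e-3 and not any(np.abs(q-o).max()<1 for o in out): out.append(q)
    return out
T={"sleeve":[.4637,-.351,.085],"cup":[.425,-.413,.073],"bar":[.468,-.490,.117],"swinghi":[.419,-.263,.206],"swinglo":[.419,-.263,.16],"base":[.4637,-.351,.129]}
if __name__=="__main__":
  for n,p in T.items():
    for b in (0,15,30,45):
        best=[]
        for psi in range(0,360,30):
            for q in sols(np.array(p),Rtool(psi,b)): best.append((clr(q,2),psi,q))
        best.sort(key=lambda x:-x[0])
        if best: print(n,b,best[0][0].round(3),best[0][1],best[0][2].round(0))
E
time python3 srch.py
```

```text
sleeve 0 -0.065 0 [ -18.   19.  -21.   -0.  -50. -162.]
sleeve 15 -0.065 0 [ -27.   25.   -8.  -15.  -65. -145.]
sleeve 30 -0.048 330 [ -40.   26.   -4.  -32.  -68. -156.]
sleeve 45 -0.016 330 [ -49.   33.    2.  -43.  -80. -146.]
cup 0 -0.065 0 [ -25.   21.  -21.   -0.  -49. -155.]
cup 15 -0.049 330 [ -36.   24.  -10.  -18.  -59. -165.]
cup 30 -0.03 330 [ -46.   29.   -1.  -31.  -71. -151.]
cup 45 0.007 330 [ -54.   36.    6.  -41.  -84. -143.]
bar 0 -0.065 0 [ -30.   25.   -7.   -0.  -58. -150.]
bar 15 -0.039 300 [-38.  24.  -3. -16. -58. 167.]
bar 30 -0.022 330 [ -47.   34.   13.  -29.  -80. -155.]
bar 45 0.009 330 [ -55.   40.   21.  -40.  -92. -149.]
swinghi 0 -0.065 0 [  -9.    4.  -23.   -0.  -63. -171.]
swinghi 15 -0.065 0 [ -21.   10.  -11.  -15.  -74. -154.]
swinghi 30 -0.054 330 [ -35.   11.  -10.  -31.  -75. -165.]
swinghi 45 -0.01 330 [ -46.   17.   -5.  -43.  -85. -153.]
swinglo 0 -0.065 0 [  -9.    7.  -27.   -0.  -57. -171.]
swinglo 15 -0.065 0 [ -21.   13.  -15.  -15.  -69. -153.]
swinglo 30 -0.056 0 [ -31.   20.   -5.  -26.  -82. -142.]
swinglo 45 -0.022 330 [ -46.   20.   -8.  -43.  -81. -149.]
base 0 -0.065 0 [ -18.   16.  -19.   -0.  -55. -162.]
base 15 -0.065 0 [ -27.   22.   -5.  -14.  -70. -147.]
base 30 -0.035 330 [ -39.   23.   -2.  -31.  -72. -159.]
base 45 -0.019 330 [ -48.   30.    3.  -42.  -83. -149.]
real	1m16.698s
user	1m14.621s
sys	0m0.168s
```

```bash
cat > srch2.py <<'E'
from srch import *
import sys
from multiprocessing import Pool
JY=np.array([.512,.859,0]);JY/=np.linalg.norm(JY);JX=np.array([JY[1],-JY[0],0])
BB=np.array([.4637,-.351,0]); PV=BB+.09*JY; CUP=BB-.075*JY; BAR=np.array([.468,-.490,0]); SW0=np.array([.419,-.263,0])
def gpts(op):
    g=np.linspace(-1,1,9); P=[]
    xs=-.066-np.linspace(0,.10,4)
    for x in xs:
        for y in g*.0965:
            for z in (-.039,-.02,0,.02,.039): P.append((x,y,z))
    for x in np.linspace(-.066,0,5):
        for s in (-1,1):
            for y in (op/2,op/2+.021):
                for z in (-.0095,.0095): P.append((x,s*y,z))
    return np.array(P)
def arm(q):
    A,s,e,w,o,t=fkp(q); X=A[5][:,0]
    return [(seg(s,e,13)[2:],.065),(seg(e,w,14),.055),(seg(w,o,6),.05),(seg(o,t-X*.166,6),.045)]
def cyl(p,c,r,z1): 
    dx=np.hypot(p[:,0]-c[0],p[:,1]-c[1])-r; dz=p[:,2]-z1
    return np.where((dx<0)&(dz<0),np.maximum(dx,dz),np.hypot(np.maximum(dx,0),np.maximum(dz,0)))
def boxd(p,b): return np.linalg.norm(np.maximum(np.maximum(b[0]-p,p-b[1]),0),axis=1)
def clrs(q,op,bar=True,sw=SW0,sleeve=None):
    t,R=fk(q); G=t+gpts(op)@R.T
    cp=9
    for pts,rd in arm(q)+[(G,0)]:
        for b in BOX[:2]: cp=min(cp,boxd(pts,b).min()-rd)
    cb=9
    for i,(pts,rd) in enumerate(arm(q)[1:]+[(G,0)]):
        cb=min(cb,(pts[:,2]-rd).min(), cyl(pts,PV,.022,.108).min()-rd, cyl(pts,CUP,.032,.04).min()-rd)
        if bar: cb=min(cb,cyl(pts,BAR,.010,.135).min()-rd,cyl(pts,BAR,.02,.06).min()-rd)
        d=pts-BB; u=d@JX; v=d@JY; jb=np.stack([u,v,pts[:,2]],1)
        cb=min(cb,boxd(jb,np.array([[-.047,-.11,0],[.047,.125,.022]])).min()-rd)
        for f in np.linspace(0,1,6): cb=min(cb,cyl(pts,PV+(sw-PV)*f,.018,.094).min()-rd)
        if sleeve is not None: cb=min(cb,cyl(pts,sleeve,.0175,.087).min()-rd)
    return cp,cb
SB=BB; 
CFG={"sleeve":([*BB[:2],.085],.05,True,SW0,None),"cup":([*CUP[:2],.073],.05,True,SW0,None),"bar":([*BAR[:2],.117],.035,False,SW0,CUP),
"swinghi":([*SW0[:2],.206],.025,False,SW0,CUP),"swinglo":([*SW0[:2],.16],.025,False,SW0,CUP),"base":([*BB[:2],.129],.025,False,BB,CUP)}
def job(a):
    n,psi,b=a; p,op,bar,sw,sl=CFG[n]; out=[]
    for q in sols(np.array(p),Rtool(psi,b)):
        cp,cb=clrs(q,op,bar,sw,sl); out.append((min(cp,cb),cp,cb,n,psi,b,q))
    return out
if __name__=="__main__":
    with Pool() as P: res=sum(P.map(job,[(n,psi,b) for n in CFG for psi in range(0,360,15) for b in (0,15,30,40,50,60)],chunksize=4),[])
    import pickle; pickle.dump(res,open("res.pkl","wb"))
    for n in CFG:
        for b in (0,15,30,40,50,60):
            z=sorted([x for x in res if x[3]==n and x[5]==b],key=lambda x:-x[0])[:2]
            for x in z: print(n,b,"psi",x[4],"press %.3f other %.3f"%x[1:3],x[6].round(0))
E
nproc; time python3 srch2.py
```

```text
4
sleeve 0 psi 0 press -0.055 other 0.029 [ -18.   19.  -21.   -0.  -50. -162.]
sleeve 0 psi 15 press -0.055 other 0.024 [ -18.   19.  -21.   -0.  -50. -147.]
sleeve 15 psi 135 press -0.055 other 0.020 [-10.  22. -26.  15. -53. -46.]
sleeve 15 psi 150 press -0.055 other 0.022 [ -9.  19. -30.  19. -47. -35.]
sleeve 30 psi 330 press -0.043 other 0.030 [ -40.   26.   -4.  -32.  -68. -156.]
sleeve 30 psi 285 press -0.053 other 0.015 [-37.  15. -21. -37. -41. 167.]
sleeve 40 psi 315 press -0.014 other 0.005 [ -48.   26.   -6.  -44.  -67. -156.]
sleeve 40 psi 330 press -0.025 other 0.013 [ -46.   30.   -0.  -40.  -76. -149.]
sleeve 50 psi 315 press 0.011 other -0.000 [ -54.   31.   -4.  -52.  -75. -148.]
sleeve 50 psi 330 press -0.002 other -0.004 [ -51.   35.    4.  -46.  -84. -143.]
sleeve 60 psi 315 press 0.034 other -0.002 [ -59.   36.   -2.  -58.  -82. -141.]
sleeve 60 psi 345 press -0.004 other -0.006 [ -51.   45.   15.  -46. -101. -136.]
cup 0 psi 0 press -0.055 other 0.014 [ -25.   21.  -20.   -0.  -49. -155.]
cup 0 psi 15 press -0.055 other 0.014 [ -25.   21.  -20.   -0.  -49. -14
[... 3895 characters left out ...]
1.  21. -18.  11. -63. -55.]
base 30 psi 330 press -0.035 other 0.014 [ -39.   23.   -2.  -31.  -72. -159.]
base 30 psi 345 press -0.052 other 0.014 [ -38.   27.    2.  -28.  -79. -148.]
base 40 psi 315 press -0.005 other 0.014 [ -47.   23.   -5.  -43.  -71. -160.]
base 40 psi 330 press -0.026 other 0.014 [ -46.   27.    2.  -39.  -80. -152.]
base 50 psi 315 press 0.010 other 0.016 [ -54.   27.   -3.  -51.  -77. -151.]
base 50 psi 330 press -0.002 other 0.016 [ -51.   32.    5.  -46.  -87. -146.]
base 60 psi 315 press 0.033 other 0.017 [ -59.   32.   -1.  -58.  -84. -145.]
base 60 psi 330 press 0.017 other 0.017 [ -55.   37.    8.  -52.  -94. -142.]
real	1m13.072s
user	4m10.838s
sys	0m0.442s
```

```bash
cat > s3.py <<'E'
from srch2 import *
import srch2
CFG["sleeve"][0][2]=.090; CFG["cup"][0][2]=.078
if __name__=="__main__":
    with Pool() as P: res=sum(P.map(job,[(n,psi,b) for n in CFG for psi in range(270,361,6) for b in (40,46,52,58)],chunksize=4),[])
    for n in CFG:
        print(n)
        for b in (40,46,52,58):
            print(b," ".join("%d:%d/%d"%(x[4],x[1]*1000,x[2]*1000) for x in sorted([x for x in res if x[3]==n and x[5]==b],key=lambda x:x[4]) if x[1]>-.03 and x[2]>-.02))
E
python3 s3.py
```

```text
sleeve
40 318:-16/8 324:-21/17 330:-24/17
46 318:0/5 324:-6/6 330:-9/5 336:-17/11 342:-23/13 348:-27/18
52 318:14/3 324:7/1 330:2/-5 336:-3/6 342:-12/7 348:-20/8 354:-27/4
58 312:32/0 318:27/-1 324:20/1 330:12/-8 336:5/4 342:-1/3 348:-9/-3 354:-19/-9 360:-29/-11
cup
40 312:13/2 318:8/0 324:5/-2 330:0/-7 336:-4/-3 342:-9/0 348:-15/0 354:-23/-6
46 312:29/1 318:23/1 324:19/-3 330:14/-5 336:7/-5 342:0/-1 348:-6/0 354:-13/-7 360:-19/-3
52 306:46/3 312:42/3 318:37/0 324:30/-3 330:24/-3 336:18/-6 342:11/0 348:2/0 354:-6/-3 360:-15/-4
58 306:59/4 312:54/1 318:48/0 324:41/-2 330:34/-6 336:26/-6 342:18/0 348:9/0 354:1/-7 360:-7/-3
bar
40 270:11/40 306:15/31 312:14/31 318:11/32 324:8/33 330:4/33 336:0/34 342:-5/35 348:-9/37 354:-15/40 360:-23/43
46 306:30/31 312:28/30 318:25/31 324:20/32 330:16/34 336:11/35 342:4/36 348:-2/38 354:-9/40 360:-15/43
52 306:45/31 312:40/30 318:36/31 324:32/32 330:26/33 336:19/35 342:13/37 348:7/39 354:0/41 360:-6/44
58 306:56/31 312:52/30 318:46/30 324:41/31 330:35/32 336:29/34 342:23/37 348:14/40 354:6/42 360:-2/45
swinghi
40 324:-23/86 330:-20/85 336:-27/85 342:-25/85
46 324:-4/86 330:-6/85 336:-13/85 342:-14/85 348:-24/85
52 318:17/87 324:13/86 330:7/86 336:0/86 342:-13/86 348:-26/86
58 318:33/87 324:27/87 330:14/86 336:1/86 342:-9/87 348:-17/87 354:-29/88
swinglo
40 324:-24/45 330:-25/45
46 324:-3/45 330:-8/45 336:-13/45 342:-22/45
52 318:17/46 324:13/46 330:2/46 336:-10/46 342:-21/46 348:-29/46
58 318:28/47 324:16/47 330:7/47 336:0/47 342:-10/47 348:-18/47 354:-28/47
base
40 276:-27/14 318:-8/14 324:-17/14 330:-25/14
46 318:-1/14 324:-6/14 330:-11/14 336:-16/14 342:-22/14
52 318:13/15 324:7/15 330:2/15 336:-5/15 342:-11/15 348:-18/15 354:-28/15
58 312:31/16 318:26/16 324:19/16 330:13/16 336:5/16 342:-2/16 348:-10/16 354:-17/16 360:-26/16
```

```bash
cat > s4.py <<'E'
from srch2 import *
CFG["sleeve"][0][2]=.090; CFG["cup"][0][2]=.078
FL=Ro.from_euler('x',180,degrees=True).as_matrix()
def job2(a):
    n,psi,b=a; p,op,bar,sw,sl=CFG[n]; out=[]
    for q in sols(np.array(p),Rtool(psi,b)@FL):
        cp,cb=clrs(q,op,bar,sw,sl); out.append((min(cp,cb),cp,cb,n,psi,b,q))
    return out
if __name__=="__main__":
    with Pool() as P: res=sum(P.map(job2,[(n,psi,b) for n in CFG for psi in range(222,331,6) for b in (30,40,46,52)],chunksize=4),[])
    for n in CFG:
        print(n)
        for b in (30,40,46,52):
            print(b," ".join("%d:%d/%d"%(x[4],x[1]*1000,x[2]*1000) for x in sorted([x for x in res if x[3]==n and x[5]==b],key=lambda x:x[4]) if x[1]>-.03 and x[2]>-.02))
    for x in res:
        if x[5]==52 and x[4] in (288,300,312,318): print(x[3],x[4],x[6].round(0))
E
python3 s4.py
```

```text
sleeve
30 
40 276:-21/9 282:-11/14 288:-8/14 294:-5/15 300:-2/16 306:-2/8 312:-9/2 318:-16/8 324:-21/17 330:-24/17
46 258:-16/0 264:-4/0 270:4/0 276:11/8 282:15/14 288:17/13 294:19/14 300:14/15 306:7/9 312:2/0 318:0/5 324:-6/6 330:-9/5
52 240:-8/-5 246:21/-5 252:28/-5 258:32/-5 264:36/-5 270:38/0 276:40/8 282:42/10 288:37/13 294:31/14 300:26/15 306:23/8 312:18/0 318:14/3 324:7/1 330:2/-5
cup
30 276:-24/15 282:-18/9 288:-13/4 294:-9/3 300:-5/2 306:-5/1 312:-12/2 318:-17/0 324:-21/-1 330:-24/-6
40 252:-26/17 258:-7/17 264:4/17 270:13/17 276:20/17 282:23/17 288:27/12 294:23/5 300:18/4 306:14/2 312:13/2 318:8/0 324:5/-2 330:0/-7
46 240:-8/17 246:8/17 252:22/17 258:31/17 264:38/17 270:43/17 276:47/17 282:44/17 288:40/17 294:36/9 300:35/4 306:31/3 312:29/1 318:23/1 324:19/-3 330:14/-5
52 222:-17/3 228:4/5 234:33/6 240:63/15 246:63/18 252:64/18 258:67/18 264:69/18 270:65/18 276:61/18 282:58/18 288:57/18 294:54/14 300:51/7 306:46/3 312:42/3 318:37/0 324:30/-3 330:24/-3
bar
30 270:-21/40 276:-16/37 282:-7/34 288:-4/33 294:-7/31 300:-10/31 306:-12/31 312:-11/32 318:-13/32 324:-15/31 330:-17/32
[... 1791 characters left out ...]
36.   3. -49. -83.  36.]
bar 288 [-63.  28.  -2. -59. -66.  20.]
bar 300 [-63.  33.   5. -54. -75.  24.]
bar 312 [-61.  37.  13. -50. -85.  27.]
bar 318 [-60.  39.  16. -49. -89.  29.]
swinghi 288 [-55.   3. -24. -60. -61.  13.]
swinghi 300 [-55.   9. -18. -57. -70.  19.]
swinghi 312 [-54.  14. -13. -53. -79.  24.]
swinghi 318 [-53.  16. -10. -51. -82.  27.]
swinglo 288 [-56.   8. -26. -63. -59.  21.]
swinglo 300 [-56.  13. -20. -58. -67.  25.]
swinglo 312 [-54.  17. -15. -54. -75.  29.]
swinglo 318 [-53.  20. -12. -52. -79.  31.]
base 288 [-58.  18. -17. -63. -59.  22.]
base 300 [-57.  23. -10. -58. -68.  26.]
base 312 [-56.  27.  -4. -53. -77.  29.]
base 318 [-54.  29.  -1. -51. -81.  31.]
```

```bash
cat > tr.py <<'E'
from s4 import *
def segd(P,a,b):
    d=b-a; t=np.clip(((P-a)@d)/(d@d),0,1); return np.linalg.norm(P-(a+t[:,None]*d),axis=1)
def full(q):
    cp,cb=clrs(q,.0876,True,SW0,BB) if False else clrs(q,.0876)
    A,s,e,w,o,t=fkp(q); X=A[5][:,0]; G=t+gpts(.0876)@A[5].T; T=np.vstack([seg(o,t-X*.066,6)])
    sd=min(segd(G,s,e).min()-.07, segd(T,s,e).min()-.12, segd(G,np.array([0,0,-.3]),s).min()-.11, segd(T,np.array([0,0,-.3]),s).min()-.15)
    allp=np.vstack([seg(s,e,4),seg(e,w,4),G,T])
    env=min(1.35-allp[:,2].max(), allp[:,0].min()+.62)
    sl=cyl(G,BB,.0175,.098).min()
    return min(cp,cb,sd,env,sl)
def path(a,b,n): return [a+(b-a)*f for f in np.linspace(0,1,n)]
def leg(a,b,step=8): return min(full(q) for q in path(a,b,max(2,int(np.abs(b-a).max()/step)+1)))
def endq():
    p=np.array([.4637,-.351,.170]); c=sols(p,Rtool(292,50)@FL); return c[0]
def trial(seed):
    rng=np.random.default_rng(seed); q0=np.array(r.get_state()["joints"]); qe=QE; best=(-9,None)
    for _ in range(400):
        m=np.array([0,rng.uniform(-75,10),rng.uniform(-55,70),rng.uniform(-100,95),rng.uniform(-172,-8),0])
        f=rng.uniform(0.1,.5); ja=rng.uniform(70,140); jb=rng.uniform(-100,-40)
        a=m.copy();a[0]=ja;a[5]=q0[5]+(qe[5]-q0[5])*f; b=m.copy(); b[0]=jb;b[5]=a[5]
        c=min(full(a),full(b))
        if c<max(best[0],0): continue
        for s,e in ((a,b),(q0,a),(b,qe)):
            c=min(c,leg(s,e,10)); 
            if c<best[0]: break
        if c>best[0]: best=(c,(a,b))
    return best
QE=endq()
if __name__=="__main__":
    print(QE.round(1),full(QE),full(np.array(r.get_state()["joints"])))
    with Pool() as P: res=P.map(trial,range(24))
    res=[x for x in res if x[1] is not None]; res.sort(key=lambda x:-x[0])
    for x in res[:6]: print(x[0].round(3),x[1][0].round(0),x[1][1].round(0))
    import pickle; pickle.dump(res,open("tr.pkl","wb"))
E
time python3 tr.py
```

```text
[-55.2  15.3 -13.4 -57.1 -62.8  15.9] 0.026702404970191378 0.1471222435236449
0.023 [ 113.  -24.   56.  -61. -152.  -30.] [ -83.  -24.   56.  -61. -152.  -30.]
0.0 [  92.  -26.   47.  -73. -159.  -21.] [-100.  -26.   47.  -73. -159.  -21.]
0.0 [ 88. -46.  13. -62.  -9. -25.] [-96. -46.  13. -62.  -9. -25.]
0.0 [118. -62. -21. -73. -34. -14.] [-64. -62. -21. -73. -34. -14.]
0.0 [ 91. -47. -40. -53. -73. -15.] [-79. -47. -40. -53. -73. -15.]
0.0 [ 91. -45. -51. -68. -83. -19.] [-93. -45. -51. -68. -83. -19.]
real	4m57.676s
user	12m32.435s
sys	0m1.178s
```

```bash
cat > wp.py <<'E'
from tr import *
import pickle
if __name__=="__main__":
    a,b=pickle.load(open("tr.pkl","rb"))[0][1]
    q0=np.array(r.get_state()["joints"])
    W=[q0]
    for s,e in ((q0,a),(a,b),(b,QE)):
        fine=path(s,e,400); last=fine[0]; tl,Rl=fk(last)
        prev=last
        for q in fine[1:]:
            t,R=fk(q)
            if np.linalg.norm(t-tl)>.045 or Ro.from_matrix(Rl.T@R).magnitude()>np.radians(7.7) or np.abs(q-last).max()>8.5:
                W.append(prev); last=prev; tl,Rl=fk(last)
            prev=q
        W.append(e)
    W=np.array(W); print(len(W)); np.save("W.npy",W)
    for i,q in enumerate(W):
        t,_=fk(q)
        print(i,q.round(0),t.round(2),"%.3f"%full(q))
E
python3 wp.py
```

```text
64
0 [  93.   20.   41.   -8. -140.  -35.] [0.12 0.47 0.55] 0.147
1 [  95.   17.   43.  -13. -141.  -35.] [0.09 0.45 0.58] 0.148
2 [  96.   14.   44.  -17. -142.  -34.] [0.06 0.43 0.6 ] 0.141
3 [  98.   10.   45.  -21. -143.  -34.] [0.04 0.4  0.63] 0.127
4 [  99.    7.   46.  -25. -144.  -34.] [0.01 0.38 0.66] 0.119
5 [ 101.    4.   47.  -29. -145.  -33.] [-0.01  0.35  0.68] 0.113
6 [ 102.    0.   48.  -32. -145.  -33.] [-0.03  0.31  0.7 ] 0.107
7 [ 104.   -3.   49.  -36. -146.  -32.] [-0.04  0.28  0.72] 0.099
8 [ 105.   -6.   50.  -40. -147.  -32.] [-0.06  0.24  0.74] 0.090
9 [ 106.   -9.   51.  -44. -148.  -32.] [-0.07  0.2   0.76] 0.084
10 [ 108.  -12.   52.  -48. -149.  -31.] [-0.07  0.16  0.78] 0.084
11 [ 109.  -16.   53.  -51. -150.  -31.] [-0.08  0.12  0.79] 0.086
12 [ 110.  -19.   54.  -55. -151.  -30.] [-0.08  0.07  0.8 ] 0.063
13 [ 112.  -22.   55.  -58. -152.  -30.] [-0.08  0.03  0.81] 0.044
14 [ 113.  -24.   56.  -61. -152.  -30.] [-0.08  0.    0.81] 0.036
15 [ 105.  -24.   56.  -61. -152.  -30.] [-0.07  0.01  0.81] 0.031
16 [  98.  -24.   56.  -61. -152.  -30.] [-0.07  0
[... 2369 characters left out ...]
0.38 -0.32  0.61] 0.081
53 [ -67.   -2.   17.  -59. -102.   -4.] [ 0.4  -0.33  0.57] 0.078
54 [-66.   0.  14. -59. -98.  -2.] [ 0.42 -0.35  0.54] 0.077
55 [-65.   2.  11. -58. -94.   0.] [ 0.43 -0.36  0.5 ] 0.073
56 [-63.   4.   7. -58. -90.   2.] [ 0.45 -0.37  0.46] 0.072
57 [-62.   5.   4. -58. -85.   4.] [ 0.46 -0.37  0.41] 0.070
58 [-61.   7.   1. -58. -82.   6.] [ 0.47 -0.37  0.37] 0.066
59 [-60.   9.  -2. -58. -78.   8.] [ 0.48 -0.37  0.33] 0.057
60 [-59.  10.  -5. -58. -74.  10.] [ 0.48 -0.37  0.29] 0.047
61 [-58.  12.  -8. -57. -70.  12.] [ 0.49 -0.36  0.24] 0.039
62 [-56.  14. -11. -57. -66.  14.] [ 0.48 -0.36  0.2 ] 0.034
63 [-55.  15. -13. -57. -63.  16.] [ 0.48 -0.35  0.16] 0.027
```

```bash
cat > opt.py <<'E'
from tr import *
import tr, pickle
def full2(q):
    A,s,e,w,o,t=fkp(q); X=A[5][:,0]; G=t+gpts(.05)@A[5].T; T=seg(o,t-X*.066,6)[1:]
    cp,cb=clrs(q,.05)
    sd=min(segd(G,s,e).min()-.08, segd(T,s,e).min()-.13, segd(G,e,w).min()-.065, segd(G,np.array([0,0,-.3]),s).min()-.11)
    return min(cp,cb,sd,1.4-max(G[:,2].max(),w[2],o[2]))
def legf(a,b,step=9):
    return min(full2(q) for q in path(a,b,max(2,int(np.abs(b-a).max()/step)+1)))
def score(a,b,q0,qe): return min(legf(a,b,14),legf(q0,a),legf(b,qe))
c=sols(np.array([.4637,-.351,.20]),Rtool(292,50)@FL); QE2=c[0]
def climb(seed):
    rng=np.random.default_rng(seed); q0=np.array(r.get_state()["joints"])
    a,b=[x.copy() for x in pickle.load(open("tr.pkl","rb"))[0][1]]; best=score(a,b,q0,QE2)
    for i in range(120):
        d=np.r_[0,rng.normal(0,7,4)*(rng.random(4)<.6),0]; a2=a+d; b2=b+d; a2[0]+=rng.normal(0,8); b2[0]+=rng.normal(0,8)
        a2=np.clip(a2,LO+3,HI-3); b2=np.clip(b2,LO+3,HI-3)
        if min(full2(a2),full2(b2))<best: continue
        s=score(a2,b2,q0,QE2)
        if s>best: best,a,b=s,a2,b2
    return best,a,b
if __name__=="__main__":
    q0=np.array(r.get_state()["joints"]); print(full2(QE2),full2(q0))
    with Pool() as P: res=P.map(climb,range(8))
    res.sort(key=lambda x:-x[0])
    for x in res[:4]: print(x[0],x[1].round(0),x[2].round(0))
    pickle.dump(res[0],open("opt.pkl","wb"))
E
time python3 opt.py
```

```text
0.02532735158117485 0.08601330151591538
0.025327351581174877 [  95.  -24.   59.  -63. -154.  -30.] [ -86.  -24.   59.  -63. -154.  -30.]
0.025327351581174877 [ 108.  -24.   58.  -61. -152.  -30.] [ -93.  -24.   58.  -61. -152.  -30.]
0.025327351581174877 [ 102.  -28.   57.  -66. -158.  -30.] [ -99.  -28.   57.  -66. -158.  -30.]
0.025327351581174877 [  93.  -24.   61.  -72. -172.  -30.] [-108.  -24.   61.  -72. -172.  -30.]
real	0m55.627s
user	1m52.696s
sys	0m0.481s
```

```bash
cat > nx.py <<'E'
# prints next rows from commanded pose; keeps commanded pose & index in cmd.npz
from opt import *
import sys, os
def rows(p,R,targets):
    out=[]
    for t,Rt in targets:
        out.append(np.r_[Ro.from_matrix(R.T@Rt).as_rotvec(degrees=True).round(1),(R.T@(t-p)).round(3)])
    return out
def show(rw,f):
    print("["+",".join('{"ax":%g,"ay":%g,"az":%g,"tx":%g,"ty":%g,"tz":%g,"fingers":%g}'%(*x,f) for x in rw)+"]")
def apply(p,R,x): return p+R@x[3:], R@Ro.from_rotvec(x[:3],degrees=True).as_matrix()
if __name__=="__main__":
    W=np.load("W.npy")
    if not os.path.exists("cmd.npz"):
        s=r.get_state(); np.savez("cmd.npz",p=np.array(s["tcp_pos"]),R=RR(s),i=0)
    z=np.load("cmd.npz"); p,R,i=z["p"],z["R"],int(z["i"])
    s=r.get_state(); print("err",(np.array(s["tcp_pos"])-p).round(4),np.degrees(Ro.from_matrix(R.T@RR(s)).magnitude()).round(2),"j",np.round(s["joints"],1),"want",W[i].round(1),"F",np.round(s["contact_force"],1))
    n=min(5,len(W)-1-i)
    rw=rows(p,R,[fk(q) for q in W[i+1:i+1+n]]); show(rw,.06); print(i+n,"of",len(W)-1)
    p,R=apply(p,R,rw[-1]); np.savez("cmd.npz",p=p,R=R,i=i+n)
E
cat > wp2.py <<'E'
from opt import *
_,a,b=pickle.load(open("opt.pkl","rb")); q0=np.array(r.get_state()["joints"])
W=[q0]
for s,e in ((q0,a),(a,b),(b,QE2)):
    fine=path(s,e,600); last=fine[0]; tl,Rl=fk(last); prev=last
    for q in fine[1:]:
        t,R=fk(q)
        if np.linalg.norm(t-tl)>.047 or Ro.from_matrix(Rl.T@R).magnitude()>np.radians(8.3) or np.abs(q-last).max()>9:
            W.append(prev); last=prev; tl,Rl=fk(last)
        prev=q
    W.append(e)
W=np.array(W); np.save("W.npy",W); print(len(W),min(full2(q) for q in W),[full2(q).round(3) for q in W])
E
python3 wp2.py; rm -f cmd.npz; python3 nx.py
```

```text
58 0.022682228982187993 [np.float64(0.086), np.float64(0.082), np.float64(0.079), np.float64(0.076), np.float64(0.073), np.float64(0.07), np.float64(0.067), np.float64(0.065), np.float64(0.062), np.float64(0.06), np.float64(0.051), np.float64(0.027), np.float64(0.029), np.float64(0.032), np.float64(0.033), np.float64(0.036), np.float64(0.041), np.float64(0.047), np.float64(0.054), np.float64(0.054), np.float64(0.054), np.float64(0.054), np.float64(0.054), np.float64(0.054), np.float64(0.054), np.float64(0.05), np.float64(0.044), np.float64(0.04), np.float64(0.039), np.float64(0.039), np.float64(0.033), np.float64(0.029), np.float64(0.028), np.float64(0.03), np.float64(0.035), np.float64(0.043), np.float64(0.045), np.float64(0.042), np.float64(0.045), np.float64(0.046), np.float64(0.047), np.float64(0.035), np.float64(0.023), np.float64(0.039), np.float64(0.039), np.float64(0.053), np.float64(0.074), np.float64(0.081), np.float64(0.078), np.float64(0.076), np.float64(0.071), np.float64(0.07), np.float64(0.068), np.float64(0.057), np.float64(0.047), np.float64(0.037), np.float64(0.028), np.float64(0.025)]
err [0. 0. 0.] 0.0 j [  93.5   20.5   41.4   -8.5 -139.6  -35.3] want [  93.5   20.5   41.4   -8.5 -139.6  -35.3] F [ 0.2  0.2 -0.3]
[{"ax":-5.2,"ay":-4.3,"az":-2.1,"tx":-0.014,"ty":0.044,"tz":0.006,"fingers":0.06},{"ax":-10.5,"ay":-8,"az":-4.4,"tx":-0.026,"ty":0.089,"tz":0.01,"fingers":0.06},{"ax":-15.9,"ay":-11.1,"az":-6.7,"tx":-0.036,"ty":0.134,"tz":0.012,"fingers":0.06},{"ax":-21.4,"ay":-13.7,"az":-9.2,"tx":-0.044,"ty":0.18,"tz":0.012,"fingers":0.06},{"ax":-27,"ay":-15.8,"az":-11.9,"tx":-0.05,"ty":0.226,"tz":0.01,"fingers":0.06}]
5 of 57
```

```bash
python3 -m creep '[{"ax":-5.2,"ay":-4.3,"az":-2.1,"tx":-0.014,"ty":0.044,"tz":0.006,"fingers":0.06},{"ax":-10.5,"ay":-8,"az":-4.4,"tx":-0.026,"ty":0.089,"tz":0.01,"fingers":0.06},{"ax":-15.9,"ay":-11.1,"az":-6.7,"tx":-0.036,"ty":0.134,"tz":0.012,"fingers":0.06},{"ax":-21.4,"ay":-13.7,"az":-9.2,"tx":-0.044,"ty":0.18,"tz":0.012,"fingers":0.06},{"ax":-27,"ay":-15.8,"az":-11.9,"tx":-0.05,"ty":0.226,"tz":0.01,"fingers":0.06}]'; python3 nx.py
```

```text
time_s: 2.9
tcp_pos: [0.0187, 0.3213, 0.7012]
eef_rot: [41.8, 68.8, -141.2]
contact_force: [0.1, 0.7, 0.4]
gripper_width: 0.0607
err [-0.0007 -0.0016  0.0014] 0.33 j [  94.3    1.3   49.   -32.1 -145.8  -32.9] want [  94.3    1.4   48.8  -32.  -145.8  -33. ] F [0.1 0.7 0.4]
[{"ax":-5.7,"ay":-1.6,"az":-2.3,"tx":-0.01,"ty":0.041,"tz":0.019,"fingers":0.06},{"ax":-11.5,"ay":-2.8,"az":-4.6,"tx":-0.017,"ty":0.084,"tz":0.036,"fingers":0.06},{"ax":-17.3,"ay":-3.6,"az":-6.9,"tx":-0.023,"ty":0.127,"tz":0.051,"fingers":0.06},{"ax":-23.1,"ay":-4,"az":-9.3,"tx":-0.026,"ty":0.173,"tz":0.064,"fingers":0.06},{"ax":-28.9,"ay":-3.9,"az":-11.6,"tx":-0.026,"ty":0.218,"tz":0.075,"fingers":0.06}]
10 of 57
```

Tracking is good; on.

```bash
python3 -m creep '[{"ax":-5.7,"ay":-1.6,"az":-2.3,"tx":-0.01,"ty":0.041,"tz":0.019,"fingers":0.06},{"ax":-11.5,"ay":-2.8,"az":-4.6,"tx":-0.017,"ty":0.084,"tz":0.036,"fingers":0.06},{"ax":-17.3,"ay":-3.6,"az":-6.9,"tx":-0.023,"ty":0.127,"tz":0.051,"fingers":0.06},{"ax":-23.1,"ay":-4,"az":-9.3,"tx":-0.026,"ty":0.173,"tz":0.064,"fingers":0.06},{"ax":-28.9,"ay":-3.9,"az":-11.6,"tx":-0.026,"ty":0.218,"tz":0.075,"fingers":0.06}]'; python3 nx.py
```

```text
time_s: 3.4
tcp_pos: [-0.0501, 0.1218, 0.7983]
eef_rot: [-17.6, 67.4, -173.9]
contact_force: [-0.0, 0.9, 0.8]
gripper_width: 0.0601
err [-0.0003 -0.0024  0.0006] 0.35 j [  95.7  -15.9   55.5  -52.8 -151.2  -31. ] want [  95.1  -15.7   55.4  -53.1 -151.3  -30.8] F [-0.   0.9  0.8]
[{"ax":-5.8,"ay":0.4,"az":-1.9,"tx":-0.004,"ty":0.035,"tz":0.029,"fingers":0.06},{"ax":-11.7,"ay":1.1,"az":-3.8,"tx":-0.006,"ty":0.073,"tz":0.056,"fingers":0.06},{"ax":-14.5,"ay":1.6,"az":-4.7,"tx":-0.006,"ty":0.091,"tz":0.069,"fingers":0.06},{"ax":-7,"ay":3.2,"az":-7.4,"tx":-0.008,"ty":0.083,"tz":0.063,"fingers":0.06},{"ax":0.6,"ay":4.7,"az":-10.1,"tx":-0.01,"ty":0.076,"tz":0.056,"fingers":0.06}]
15 of 57
```

```bash
python3 -m creep '[{"ax":-5.8,"ay":0.4,"az":-1.9,"tx":-0.004,"ty":0.035,"tz":0.029,"fingers":0.06},{"ax":-11.7,"ay":1.1,"az":-3.8,"tx":-0.006,"ty":0.073,"tz":0.056,"fingers":0.06},{"ax":-14.5,"ay":1.6,"az":-4.7,"tx":-0.006,"ty":0.091,"tz":0.069,"fingers":0.06},{"ax":-7,"ay":3.2,"az":-7.4,"tx":-0.008,"ty":0.083,"tz":0.063,"fingers":0.06},{"ax":0.6,"ay":4.7,"az":-10.1,"tx":-0.01,"ty":0.076,"tz":0.056,"fingers":0.06}]'; python3 nx.py
```

```text
time_s: 3.9
tcp_pos: [-0.0648, 0.0298, 0.8192]
eef_rot: [-43.6, 66.3, 157.2]
contact_force: [-0.5, 0.8, 0.1]
gripper_width: 0.0599
err [-0.0002 -0.0032  0.0002] 0.4 j [  79.4  -24.1   58.6  -62.8 -153.8  -29.9] want [  79.1  -23.7   58.6  -63.  -153.9  -29.8] F [-0.5  0.8  0.1]
[{"ax":7.5,"ay":2.2,"az":-2.4,"tx":-0.001,"ty":-0.007,"tz":-0.008,"fingers":0.06},{"ax":14.9,"ay":4.4,"az":-4.8,"tx":-0.002,"ty":-0.012,"tz":-0.017,"fingers":0.06},{"ax":22.4,"ay":6.7,"az":-7.2,"tx":-0.004,"ty":-0.016,"tz":-0.027,"fingers":0.06},{"ax":29.9,"ay":8.9,"az":-9.6,"tx":-0.006,"ty":-0.019,"tz":-0.036,"fingers":0.06},{"ax":37.4,"ay":11.1,"az":-12,"tx":-0.009,"ty":-0.02,"tz":-0.046,"fingers":0.06}]
20 of 57
```

```bash
python3 -m creep '[{"ax":7.5,"ay":2.2,"az":-2.4,"tx":-0.001,"ty":-0.007,"tz":-0.008,"fingers":0.06},{"ax":14.9,"ay":4.4,"az":-4.8,"tx":-0.002,"ty":-0.012,"tz":-0.017,"fingers":0.06},{"ax":22.4,"ay":6.7,"az":-7.2,"tx":-0.004,"ty":-0.016,"tz":-0.027,"fingers":0.06},{"ax":29.9,"ay":8.9,"az":-9.6,"tx":-0.006,"ty":-0.019,"tz":-0.036,"fingers":0.06},{"ax":37.4,"ay":11.1,"az":-12,"tx":-0.009,"ty":-0.02,"tz":-0.046,"fingers":0.06}]'; python3 nx.py
```

```text
time_s: 4.4
tcp_pos: [-0.0265, 0.066, 0.8192]
eef_rot: [-43.0, 66.3, 116.6]
contact_force: [0.6, -0.2, 0.1]
gripper_width: 0.0601
err [ 0.0005 -0.0012 -0.    ] 0.4 j [  38.8  -23.9   58.5  -62.3 -153.7  -30. ] want [  38.3  -23.7   58.6  -63.  -153.9  -29.8] F [ 0.6 -0.2  0.1]
[{"ax":7.5,"ay":2.2,"az":-2.4,"tx":-0,"ty":-0.007,"tz":-0.008,"fingers":0.06},{"ax":15,"ay":4.4,"az":-4.8,"tx":-0.002,"ty":-0.012,"tz":-0.017,"fingers":0.06},{"ax":22.4,"ay":6.6,"az":-7.1,"tx":-0.003,"ty":-0.016,"tz":-0.026,"fingers":0.06},{"ax":29.9,"ay":8.8,"az":-9.5,"tx":-0.006,"ty":-0.019,"tz":-0.036,"fingers":0.06},{"ax":37.4,"ay":11,"az":-11.9,"tx":-0.008,"ty":-0.02,"tz":-0.046,"fingers":0.06}]
25 of 57
```

```bash
python3 -m creep '[{"ax":7.5,"ay":2.2,"az":-2.4,"tx":0,"ty":-0.007,"tz":-0.008,"fingers":0.06},{"ax":15,"ay":4.4,"az":-4.8,"tx":-0.002,"ty":-0.012,"tz":-0.017,"fingers":0.06},{"ax":22.4,"ay":6.6,"az":-7.1,"tx":-0.003,"ty":-0.016,"tz":-0.026,"fingers":0.06},{"ax":29.9,"ay":8.8,"az":-9.5,"tx":-0.006,"ty":-0.019,"tz":-0.036,"fingers":0.06},{"ax":37.4,"ay":11,"az":-11.9,"tx":-0.008,"ty":-0.02,"tz":-0.046,"fingers":0.06}]'; python3 nx.py
```

```text
time_s: 4.9
tcp_pos: [0.0243, 0.0673, 0.8185]
eef_rot: [-42.5, 66.3, 76.3]
contact_force: [0.4, -0.7, -0.1]
gripper_width: 0.0599
err [ 0.0004 -0.0015 -0.    ] 0.39 j [  -2.   -23.8   58.3  -62.3 -153.6  -29.9] want [  -2.5  -23.7   58.6  -63.  -153.9  -29.8] F [ 0.4 -0.7 -0.1]
[{"ax":7.5,"ay":2.2,"az":-2.4,"tx":-0.001,"ty":-0.006,"tz":-0.008,"fingers":0.06},{"ax":15,"ay":4.4,"az":-4.8,"tx":-0.002,"ty":-0.012,"tz":-0.017,"fingers":0.06},{"ax":22.5,"ay":6.6,"az":-7.2,"tx":-0.004,"ty":-0.016,"tz":-0.026,"fingers":0.06},{"ax":29.9,"ay":8.8,"az":-9.6,"tx":-0.006,"ty":-0.018,"tz":-0.036,"fingers":0.06},{"ax":37.4,"ay":11.1,"az":-12,"tx":-0.009,"ty":-0.02,"tz":-0.046,"fingers":0.06}]
30 of 57
```

```bash
python3 -m creep '[{"ax":7.5,"ay":2.2,"az":-2.4,"tx":-0.001,"ty":-0.006,"tz":-0.008,"fingers":0.06},{"ax":15,"ay":4.4,"az":-4.8,"tx":-0.002,"ty":-0.012,"tz":-0.017,"fingers":0.06},{"ax":22.5,"ay":6.6,"az":-7.2,"tx":-0.004,"ty":-0.016,"tz":-0.026,"fingers":0.06},{"ax":29.9,"ay":8.8,"az":-9.6,"tx":-0.006,"ty":-0.018,"tz":-0.036,"fingers":0.06},{"ax":37.4,"ay":11.1,"az":-12,"tx":-0.009,"ty":-0.02,"tz":-0.046,"fingers":0.06}]'; python3 nx.py
```

```text
time_s: 5.4
tcp_pos: [0.0632, 0.035, 0.8185]
eef_rot: [-42.5, 66.4, 35.5]
contact_force: [-0.0, -1.2, -0.0]
gripper_width: 0.06
err [-0.0001 -0.0016 -0.0002] 0.39 j [ -43.3  -23.7   58.4  -62.6 -153.8  -29.7] want [ -43.3  -23.7   58.6  -63.  -153.9  -29.8] F [-0.  -1.2 -0. ]
[{"ax":7.5,"ay":2.2,"az":-2.4,"tx":-0.001,"ty":-0.006,"tz":-0.008,"fingers":0.06},{"ax":15,"ay":4.4,"az":-4.8,"tx":-0.002,"ty":-0.011,"tz":-0.017,"fingers":0.06},{"ax":22.5,"ay":6.6,"az":-7.1,"tx":-0.004,"ty":-0.015,"tz":-0.026,"fingers":0.06},{"ax":30,"ay":8.8,"az":-9.5,"tx":-0.006,"ty":-0.018,"tz":-0.036,"fingers":0.06},{"ax":37.4,"ay":11,"az":-11.9,"tx":-0.009,"ty":-0.019,"tz":-0.046,"fingers":0.06}]
35 of 57
```

```bash
python3 -m creep '[{"ax":7.5,"ay":2.2,"az":-2.4,"tx":-0.001,"ty":-0.006,"tz":-0.008,"fingers":0.06},{"ax":15,"ay":4.4,"az":-4.8,"tx":-0.002,"ty":-0.011,"tz":-0.017,"fingers":0.06},{"ax":22.5,"ay":6.6,"az":-7.1,"tx":-0.004,"ty":-0.015,"tz":-0.026,"fingers":0.06},{"ax":30,"ay":8.8,"az":-9.5,"tx":-0.006,"ty":-0.018,"tz":-0.036,"fingers":0.06},{"ax":37.4,"ay":11,"az":-11.9,"tx":-0.009,"ty":-0.019,"tz":-0.046,"fingers":0.06}]'; python3 nx.py
```

```text
time_s: 5.9
tcp_pos: [0.0708, -0.015, 0.8183]
eef_rot: [-42.3, 66.5, -5.1]
contact_force: [0.4, 1.2, 0.1]
gripper_width: 0.0599
err [-0.0002 -0.0016 -0.0004] 0.4 j [ -84.3  -23.6   58.4  -62.8 -153.9  -29.8] want [ -84.1  -23.7   58.6  -63.  -153.9  -29.8] F [0.4 1.2 0.1]
[{"ax":1.4,"ay":0.4,"az":-0.5,"tx":-0,"ty":-0.001,"tz":-0.001,"fingers":0.06},{"ax":0.5,"ay":-4.7,"az":0.2,"tx":0.018,"ty":-0.044,"tz":-0.004,"fingers":0.06},{"ax":-0.1,"ay":-9.5,"az":0.7,"tx":0.038,"ty":-0.085,"tz":-0.007,"fingers":0.06},{"ax":-0.3,"ay":-14.1,"az":1.1,"tx":0.061,"ty":-0.125,"tz":-0.009,"fingers":0.06},{"ax":-0.2,"ay":-18.4,"az":1.4,"tx":0.086,"ty":-0.163,"tz":-0.011,"fingers":0.06}]
40 of 57
```

```bash
python3 -m creep '[{"ax":1.4,"ay":0.4,"az":-0.5,"tx":0,"ty":-0.001,"tz":-0.001,"fingers":0.06},{"ax":0.5,"ay":-4.7,"az":0.2,"tx":0.018,"ty":-0.044,"tz":-0.004,"fingers":0.06},{"ax":-0.1,"ay":-9.5,"az":0.7,"tx":0.038,"ty":-0.085,"tz":-0.007,"fingers":0.06},{"ax":-0.3,"ay":-14.1,"az":1.1,"tx":0.061,"ty":-0.125,"tz":-0.009,"fingers":0.06},{"ax":-0.2,"ay":-18.4,"az":1.4,"tx":0.086,"ty":-0.163,"tz":-0.011,"fingers":0.06}]'; python3 nx.py
```

```text
time_s: 6.4
tcp_pos: [0.1893, -0.154, 0.7787]
eef_rot: [-23.3, 51.4, 17.5]
contact_force: [0.2, -0.4, 0.0]
gripper_width: 0.0598
err [ 0.0019 -0.0024 -0.0019] 0.47 j [ -79.2  -15.9   43.7  -61.7 -135.3  -21.1] want [ -79.2  -16.1   43.9  -61.5 -135.4  -21.1] F [ 0.2 -0.4  0. ]
[{"ax":0.4,"ay":-3.9,"az":0.2,"tx":0.025,"ty":-0.037,"tz":-0.011,"fingers":0.06},{"ax":1.1,"ay":-7.5,"az":0.2,"tx":0.053,"ty":-0.073,"tz":-0.023,"fingers":0.06},{"ax":2.1,"ay":-10.6,"az":0.2,"tx":0.084,"ty":-0.106,"tz":-0.036,"fingers":0.06},{"ax":3.2,"ay":-13.3,"az":0.1,"tx":0.116,"ty":-0.135,"tz":-0.049,"fingers":0.06},{"ax":4.6,"ay":-15.6,"az":-0.1,"tx":0.151,"ty":-0.161,"tz":-0.064,"fingers":0.06}]
45 of 57
```

```bash
python3 -m creep '[{"ax":0.4,"ay":-3.9,"az":0.2,"tx":0.025,"ty":-0.037,"tz":-0.011,"fingers":0.06},{"ax":1.1,"ay":-7.5,"az":0.2,"tx":0.053,"ty":-0.073,"tz":-0.023,"fingers":0.06},{"ax":2.1,"ay":-10.6,"az":0.2,"tx":0.084,"ty":-0.106,"tz":-0.036,"fingers":0.06},{"ax":3.2,"ay":-13.3,"az":0.1,"tx":0.116,"ty":-0.135,"tz":-0.049,"fingers":0.06},{"ax":4.6,"ay":-15.6,"az":-0.1,"tx":0.151,"ty":-0.161,"tz":-0.064,"fingers":0.06}]'; python3 nx.py
```

```text
time_s: 6.9
tcp_pos: [0.3346, -0.2898, 0.6627]
eef_rot: [-13.8, 36.7, 24.3]
contact_force: [-0.0, -0.3, 1.0]
gripper_width: 0.0599
err [ 0.0025 -0.0011 -0.0037] 0.45 j [ -71.1   -6.5   25.5  -59.7 -112.4  -10.3] want [ -71.4   -6.8   25.9  -59.6 -112.6  -10.4] F [-0.  -0.3  1. ]
[{"ax":1.4,"ay":-1.8,"az":-0.3,"tx":0.032,"ty":-0.025,"tz":-0.023,"fingers":0.06},{"ax":2.9,"ay":-3.1,"az":-0.6,"tx":0.064,"ty":-0.045,"tz":-0.048,"fingers":0.06},{"ax":4.5,"ay":-4.1,"az":-1,"tx":0.098,"ty":-0.061,"tz":-0.074,"fingers":0.06},{"ax":6.1,"ay":-4.6,"az":-1.3,"tx":0.133,"ty":-0.074,"tz":-0.102,"fingers":0.06},{"ax":7.7,"ay":-4.6,"az":-1.5,"tx":0.168,"ty":-0.082,"tz":-0.131,"fingers":0.06}]
50 of 57
```

```bash
python3 -m creep '[{"ax":1.4,"ay":-1.8,"az":-0.3,"tx":0.032,"ty":-0.025,"tz":-0.023,"fingers":0.06},{"ax":2.9,"ay":-3.1,"az":-0.6,"tx":0.064,"ty":-0.045,"tz":-0.048,"fingers":0.06},{"ax":4.5,"ay":-4.1,"az":-1,"tx":0.098,"ty":-0.061,"tz":-0.074,"fingers":0.06},{"ax":6.1,"ay":-4.6,"az":-1.3,"tx":0.133,"ty":-0.074,"tz":-0.102,"fingers":0.06},{"ax":7.7,"ay":-4.6,"az":-1.5,"tx":0.168,"ty":-0.082,"tz":-0.131,"fingers":0.06}]'; python3 nx.py; python3 - <<'E'
from h import *
for n in ("scene","top"): cv2.imwrite(f"pics/a_{n}.png",cap(n)["pixels"])
E
```

```text
time_s: 7.4
tcp_pos: [0.4439, -0.3617, 0.4752]
eef_rot: [-6.6, 32.0, 23.4]
contact_force: [0.2, -0.5, 0.7]
gripper_width: 0.06
err [ 0.0021  0.0011 -0.005 ] 0.44 j [-63.6   2.4   8.5 -57.9 -90.8  -0.1] want [-63.9   2.1   8.8 -57.9 -90.9  -0.2] F [ 0.2 -0.5  0.7]
[{"ax":1.5,"ay":0.3,"az":-0.3,"tx":0.033,"ty":-0.006,"tz":-0.032,"fingers":0.06},{"ax":2.9,"ay":1,"az":-0.5,"tx":0.065,"ty":-0.009,"tz":-0.066,"fingers":0.06},{"ax":4.2,"ay":2,"az":-0.7,"tx":0.095,"ty":-0.007,"tz":-0.099,"fingers":0.06},{"ax":5.4,"ay":3.3,"az":-0.7,"tx":0.124,"ty":-0.002,"tz":-0.135,"fingers":0.06},{"ax":6.4,"ay":5,"az":-0.7,"tx":0.152,"ty":0.008,"tz":-0.171,"fingers":0.06}]
55 of 57
```

View pics/a_scene.png

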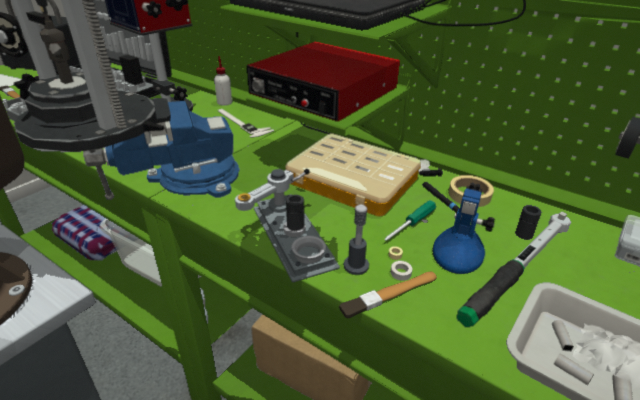

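View pics/a_top.png

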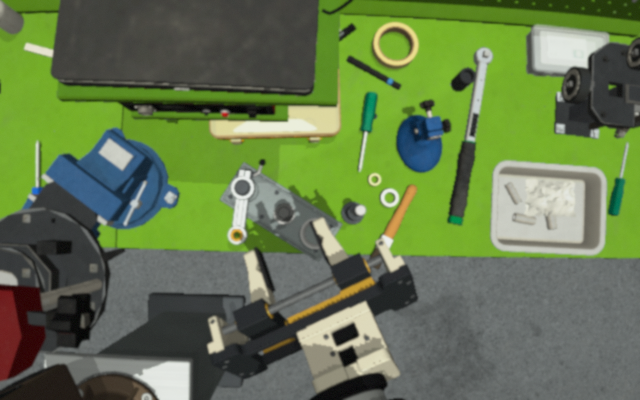

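```bash
python3 -m creep '[{"ax":1.5,"ay":0.3,"az":-0.3,"tx":0.033,"ty":-0.006,"tz":-0.032,"fingers":0.06},{"ax":2.9,"ay":1,"az":-0.5,"tx":0.065,"ty":-0.009,"tz":-0.066,"fingers":0.06},{"ax":4.2,"ay":2,"az":-0.7,"tx":0.095,"ty":-0.007,"tz":-0.099,"fingers":0.06},{"ax":5.4,"ay":3.3,"az":-0.7,"tx":0.124,"ty":-0.002,"tz":-0.135,"fingers":0.06},{"ax":6.4,"ay":5,"az":-0.7,"tx":0.152,"ty":0.008,"tz":-0.171,"fingers":0.06}]'; python3 nx.py
```

```text
time_s: 8.0
tcp_pos: [0.483, -0.3583, 0.2524]
eef_rot: [-1.2, 37.0, 22.0]
contact_force: [0.3, -0.8, 0.4]
gripper_width: 0.06
err [ 0.0009  0.0014 -0.0025] 0.21 j [-56.7  10.7  -7.5 -56.3 -70.3   9.6] want [-56.8  10.5  -7.4 -56.2 -70.5   9.4] F [ 0.3 -0.8  0.4]
[{"ax":0.9,"ay":2,"az":0.2,"tx":0.028,"ty":0.01,"tz":-0.035,"fingers":0.06},{"ax":1.2,"ay":3,"az":0.2,"tx":0.041,"ty":0.016,"tz":-0.053,"fingers":0.06}]
57 of 57
```

```bash
python3 -m creep '[{"ax":0.9,"ay":2,"az":0.2,"tx":0.028,"ty":0.01,"tz":-0.035,"fingers":0.06},{"ax":1.2,"ay":3,"az":0.2,"tx":0.041,"ty":0.016,"tz":-0.053,"fingers":0.06},{"ax":1.2,"ay":3,"az":0.2,"tx":0.041,"ty":0.016,"tz":-0.053,"fingers":0.06}]'; cat > go.py <<'E'
from nx import *
RT0=Rtool(292,50)@FL
def cmd(): z=np.load("cmd.npz"); return z["p"],z["R"]
def stat(tag=""):
    p,R=cmd(); s=r.get_state(); Rm=RR(s); t=np.array(s["tcp_pos"])
    print(tag,"t",s["time_s"],"meas-cmd mm",((t-p)*1e3).round(2),"rot",np.degrees(Ro.from_matrix(R.T@Rm).as_rotvec()).round(2),"hold",(t-.019*Rm[:,0]).round(4),"F",np.round(s["contact_force"],1),"M",np.round(s["moment"],2),"w",round(s["gripper_width"],4))
def go(holds,f,R1=RT0,save=True,dec=4):
    p,R=cmd(); T=[(np.array(h)+.019*R1[:,0],R1) for h in holds]
    rw=[np.r_[Ro.from_matrix(R.T@Rt).as_rotvec(degrees=True).round(1),(R.T@(t-p)).round(dec)] for t,Rt in T]
    show(rw,f); p2,R2=apply(p,R,rw[-1])
    if save: np.savez("cmd.npz",p=p2,R=R2,i=99)
E
python3 -c "
from go import *
stat()
p,R=cmd(); print('cmd hold',p-.019*R[:,0], 'min clr path', [np.round(clrs(sols(np.array([.4637,-.351,z]),RT0)[0],.06),3) for z in (.2,.16,.12,.09)])
go([[.4637,-.351,.165],[.4637,-.351,.13],[.4637,-.351,.105],[.4637,-.351,.09],[.4637,-.351,.09]],.06,dec=3)"
```

```text
time_s: 8.3
tcp_pos: [0.4773, -0.3423, 0.184]
eef_rot: [0.6, 40.0, 22.5]
contact_force: [0.0, -0.3, 0.4]
gripper_width: 0.0601
 t 8.3 meas-cmd mm [ 0.06  3.49 -3.66] rot [0.23 0.   0.44] hold [ 0.4639 -0.3479  0.1962] F [ 0.  -0.3  0.4] M [-0.89  2.19 -0.  ] w 0.0601
cmd hold [ 0.46374473 -0.3512585   0.19985404] min clr path [array([0.025, 0.07 ]), array([0.028, 0.037]), array([0.031, 0.017]), array([0.03, 0.01])]
[{"ax":0,"ay":0,"az":0,"tx":0.022,"ty":0,"tz":-0.027,"fingers":0.06},{"ax":0,"ay":0,"az":0,"tx":0.045,"ty":0,"tz":-0.054,"fingers":0.06},{"ax":0,"ay":0,"az":0,"tx":0.061,"ty":0,"tz":-0.073,"fingers":0.06},{"ax":0,"ay":0,"az":0,"tx":0.071,"ty":0,"tz":-0.084,"fingers":0.06},{"ax":0,"ay":0,"az":0,"tx":0.071,"ty":0,"tz":-0.084,"fingers":0.06}]
```

```bash
cat >> go.py <<'E'
def reset():
    s=r.get_state(); np.savez("cmd.npz",p=np.array(s["tcp_pos"]),R=RR(s),i=99)
E
python3 -c "
from go import *
q=np.array(r.get_state()['joints']); t,R=fk(q); s=r.get_state(); print('fk vs meas',((t-np.array(s['tcp_pos']))*1e3).round(2), np.degrees(Ro.from_matrix(R.T@RR(s)).magnitude()))
reset()
go([[.4637,-.351,.165],[.4637,-.351,.13],[.4637,-.351,.105],[.4637,-.351,.095],[.4637,-.351,.095]],.06,dec=3)"
```

```text
fk vs meas [ 0.   -0.02 -0.15] 3.114670874815823e-14
[{"ax":-0.2,"ay":0,"az":-0.4,"tx":0.019,"ty":-0.003,"tz":-0.025,"fingers":0.06},{"ax":-0.2,"ay":0,"az":-0.4,"tx":0.042,"ty":-0.003,"tz":-0.052,"fingers":0.06},{"ax":-0.2,"ay":0,"az":-0.4,"tx":0.058,"ty":-0.004,"tz":-0.071,"fingers":0.06},{"ax":-0.2,"ay":0,"az":-0.4,"tx":0.064,"ty":-0.004,"tz":-0.078,"fingers":0.06},{"ax":-0.2,"ay":0,"az":-0.4,"tx":0.064,"ty":-0.004,"tz":-0.078,"fingers":0.06}]
```

```bash
python3 -m creep '[{"ax":-0.2,"ay":0,"az":-0.4,"tx":0.019,"ty":-0.003,"tz":-0.025,"fingers":0.06},{"ax":-0.2,"ay":0,"az":-0.4,"tx":0.042,"ty":-0.003,"tz":-0.052,"fingers":0.06},{"ax":-0.2,"ay":0,"az":-0.4,"tx":0.058,"ty":-0.004,"tz":-0.071,"fingers":0.06},{"ax":-0.2,"ay":0,"az":-0.4,"tx":0.064,"ty":-0.004,"tz":-0.078,"fingers":0.06},{"ax":-0.2,"ay":0,"az":-0.4,"tx":0.064,"ty":-0.004,"tz":-0.078,"fingers":0.06}]' 30; python3 - <<'E'
from go import *
stat()
from m import zoomc
for n,u0,v0,w,h in [("top",210,150,200,150),("scene",225,130,200,150)]:
    c=cap(n); cv2.imwrite(f"pics/b_{n}.png",zoomc(c,u0,v0,w,h))
E
```

```text
time_s: 8.8
tcp_pos: [0.4778, -0.3496, 0.0855]
eef_rot: [-0.3, 39.9, 21.6]
contact_force: [0.3, 0.2, 1.3]
gripper_width: 0.0602
 t 8.8 meas-cmd mm [ 0.28 -3.81  2.48] rot [-0.07 -0.08 -0.31] hold [ 0.4643 -0.3549  0.0977] F [0.3 0.2 1.3] M [-0.93  2.26  0.02] w 0.0602
```

View pics/b_scene.png

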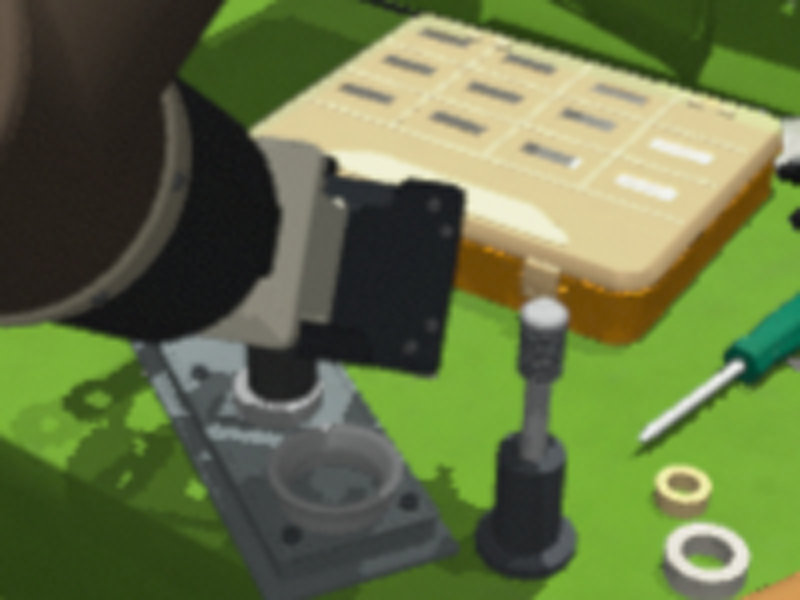

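View pics/b_top.png

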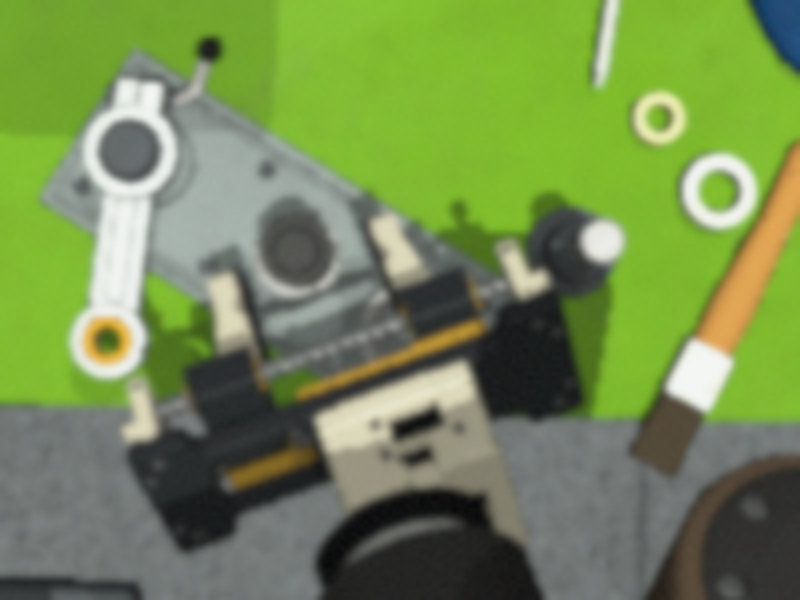

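```bash
python3 -c "
from go import *
reset(); stat()
go([[.4637,-.3505,.09]],.06,dec=4)"
```

```text
t 8.9 meas-cmd mm [0. 0. 0.] rot [0. 0. 0.] hold [ 0.4645 -0.3555  0.0993] F [ 0.1 -0.1  1. ] M [-0.85  2.2  -0.04] w 0.0598
[{"ax":0.2,"ay":0.1,"az":0.4,"tx":0.0068,"ty":0.0052,"tz":-0.0064,"fingers":0.06}]
```

```bash
python3 -m creep '[{"ax":0.2,"ay":0.1,"az":0.4,"tx":0.003,"ty":0.005,"tz":-0.003,"fingers":0.06},{"ax":0.2,"ay":0.1,"az":0.4,"tx":0.007,"ty":0.005,"tz":-0.0065,"fingers":0.06},{"ax":0.2,"ay":0.1,"az":0.4,"tx":0.007,"ty":0.005,"tz":-0.0065,"fingers":0.06},{"ax":0.2,"ay":0.1,"az":0.4,"tx":0.007,"ty":0.005,"tz":-0.0065,"fingers":0.06}]'; python3 - <<'E'
from go import *
stat()
from m import zoomc
c=cap("top"); cv2.imwrite("pics/c_top.png",zoomc(c,210,150,200,150)); reset(); stat()
s=r.get_state();R=RR(s);t=np.array(s["tcp_pos"])
print("proj sleeve top",[((a-o)*4+2) for a,o in zip(proj(c,[.4637,-.3505,.098]),(210,150))],"tips",[[((a-o)*4) for a,o in zip(proj(c,t+R[:,1]*d),(210,150))] for d in (-.03,.03)])
E
```

```text
time_s: 9.3
tcp_pos: [0.4765, -0.3443, 0.076]
eef_rot: [0.2, 40.0, 22.0]
contact_force: [0.7, 0.8, 0.5]
gripper_width: 0.0601
 t 9.3 meas-cmd mm [-0.69  0.75 -1.86] rot [0.13 0.04 0.05] hold [ 0.463  -0.3497  0.0882] F [0.7 0.8 0.5] M [-0.94  2.25 -0.03] w 0.0601
 t 9.35 meas-cmd mm [0. 0. 0.] rot [0. 0. 0.] hold [ 0.463  -0.3499  0.0882] F [ 0.1 -0.  -0.3] M [-0.86  2.25  0.02] w 0.0604
proj sleeve top [np.float64(296.747513893348), np.float64(250.44854073921226)] tips [[np.float64(342.91335484150636), np.float64(200.94535303425062)], [np.float64(226.04816872355627), np.float64(244.40353398147488)]]
```

View pics/c_top.png

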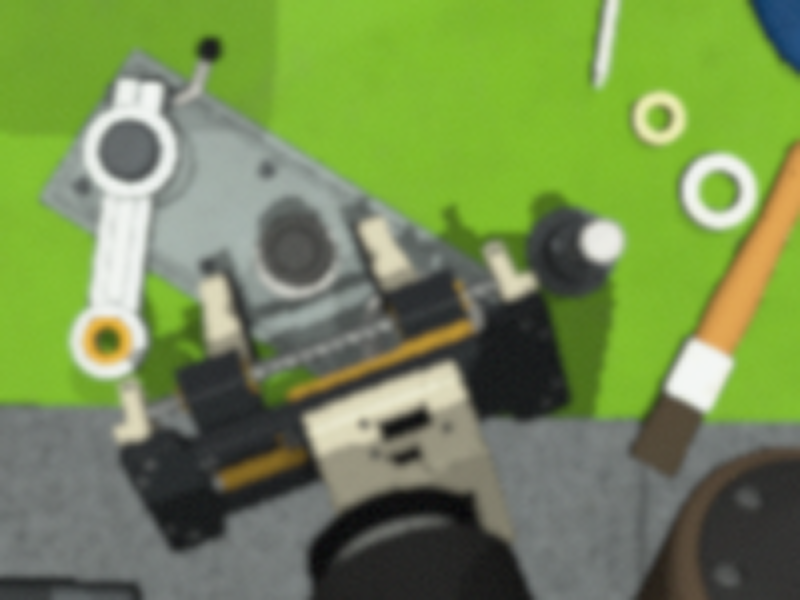

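```bash
python3 -m creep '[{"ax":0,"ay":0,"az":0,"tx":0.003,"ty":-0.002,"tz":0.002,"fingers":0.06},{"ax":0,"ay":0,"az":0,"tx":0.003,"ty":-0.002,"tz":0.002,"fingers":0.045},{"ax":0,"ay":0,"az":0,"tx":0.003,"ty":-0.002,"tz":0.002,"fingers":0.03},{"ax":0,"ay":0,"az":0,"tx":0.003,"ty":-0.002,"tz":0.002,"fingers":0.03},{"ax":0,"ay":0,"az":0,"tx":0.003,"ty":-0.002,"tz":0.002,"fingers":0.03}]' 30; python3 - <<'E'
from go import *
stat()
E
```

```text
time_s: 9.85
tcp_pos: [0.4805, -0.3449, 0.0754]
eef_rot: [0.2, 40.0, 22.0]
contact_force: [1.2, 0.3, -0.5]
gripper_width: 0.0338
 t 9.85 meas-cmd mm [ 4.01 -0.53 -0.59] rot [ 0.02  0.   -0.  ] hold [ 0.467  -0.3504  0.0876] F [ 1.2  0.3 -0.5] M [-1.04  2.32 -0.14] w 0.0338
```

```bash
python3 -c "
from go import *
reset(); p,R=cmd(); print((R.T@np.array([0,0,.04])).round(4))"
```

```text
[-0.0257  0.0001  0.0306]
```

```bash
python3 -m creep '[{"ax":0,"ay":0,"az":0,"tx":0,"ty":0,"tz":0,"fingers":0.03},{"ax":0,"ay":0,"az":0,"tx":0,"ty":0,"tz":0,"fingers":0.03},{"ax":0,"ay":0,"az":0,"tx":-0.0064,"ty":0,"tz":0.0077,"fingers":0.03},{"ax":0,"ay":0,"az":0,"tx":-0.016,"ty":0,"tz":0.019,"fingers":0.03},{"ax":0,"ay":0,"az":0,"tx":-0.0257,"ty":0,"tz":0.0306,"fingers":0.03}]' 40; python3 - <<'E'
from go import *
stat()
from m import zoomc
for n,u0,v0,w,h in [("top",210,150,200,150),("scene",225,130,200,150)]:
    c=cap(n); cv2.imwrite(f"pics/d_{n}.png",zoomc(c,u0,v0,w,h))
stat()
E
```

```text
time_s: 10.35
tcp_pos: [0.4801, -0.3446, 0.1156]
eef_rot: [0.3, 40.1, 22.1]
contact_force: [-0.4, -1.1, -3.0]
gripper_width: 0.0336
 t 10.35 meas-cmd mm [-0.45  0.27 40.19] rot [0.06 0.05 0.06] hold [ 0.4666 -0.3501  0.1278] F [-0.4 -1.1 -3. ] M [-1.29  3.17 -0.08] w 0.0336
 t 10.45 meas-cmd mm [ 0.42 -0.7  42.18] rot [-0.17 -0.01 -0.1 ] hold [ 0.4674 -0.351   0.1298] F [ 0.8 -0.2 -3.4] M [-1.34  3.11 -0.04] w 0.033
```

View pics/d_scene.png

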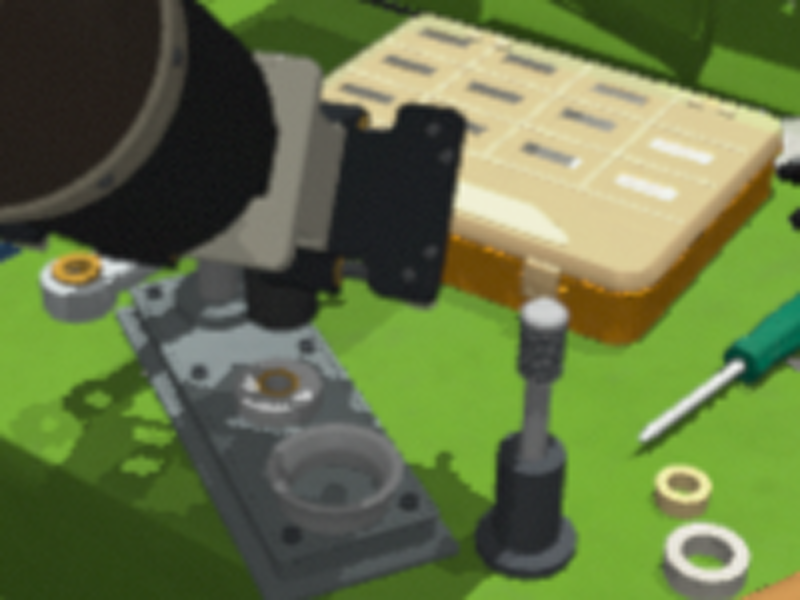

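View pics/d_top.png

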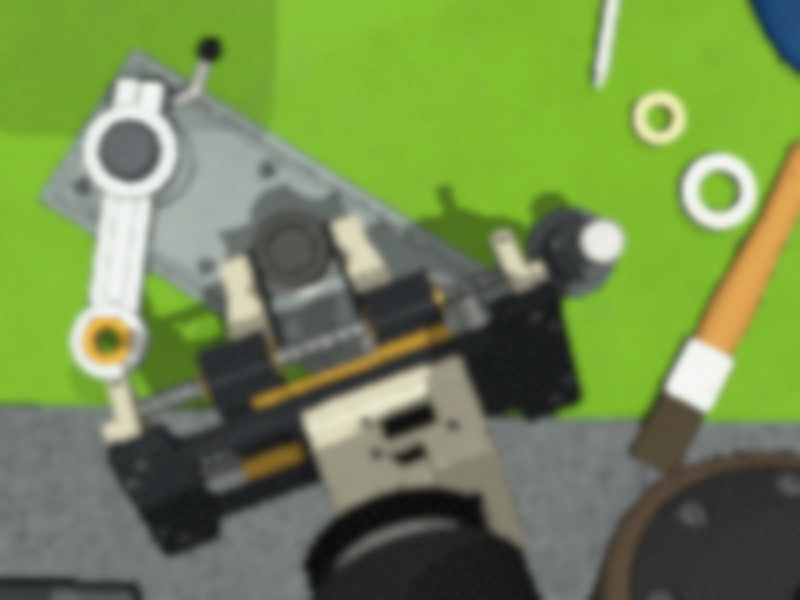

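```bash
python3 - <<'E'
from go import *
from m import *
c=cap("top"); d=cap("scene")
im=zoomc(c,210,150,200,150); g=cv2.cvtColor(im,cv2.COLOR_BGR2HSV)
P=cloud(c); m=(np.hypot(P[...,0]-.466,P[...,1]+.351)<.024)&(P[...,2]>.132)&(P[...,2]<.15)
ys,xs=np.where(m); q=P[m]; print(len(q),q.mean(0).round(4),cv2.minEnclosingCircle(q[:,:2].astype(np.float32)),"uv",xs.mean(),ys.mean())
k=im[150*0+200:300,240:350]; H,S,V=cv2.split(cv2.cvtColor(im,cv2.COLOR_BGR2HSV))
print("dark fits",[np.round(x,1).tolist() for x in fit(c,((V<95)&(S<80)),210,150,amin=300)])
im2=zoomc(d,225,130,200,150); H,S,V=cv2.split(cv2.cvtColor(im2,cv2.COLOR_BGR2HSV))
o=[x for x in fit(d,(H>8)&(H<28)&(S>90)&(V>60),225,130,amin=60) if x[0]<310 and x[1]>190]
print("orange scene",[np.round(x,2).tolist() for x in o])
for x in o: print(plane(d,x[0],x[1],.034 if x[1]>215 else .092))
print("cup floor dark in scene", plane(d,225+335/4,130+470/4,.040))
stat()
E
```

```text
225 [ 0.4641 -0.3506  0.1413] ((0.4663649797439575, -0.3510337471961975), 0.023874903097748756) uv 282.82666666666665 211.3111111111111
dark fits [[223.7, 296.8, 7.3, 47.7, 197.6], [315.2, 295.3, 49.3, 59.8, 1348.2], [312.4, 263.0, 4.2, 8.5, 25.9], [312.2, 254.4, 7.0, 15.0, 72.9], [383.3, 295.8, 52.6, 115.1, 2082.2], [291.0, 238.7, 4.6, 19.9, 58.6], [302.8, 246.0, 60.3, 147.4, 5696.8], [283.8, 218.9, 26.4, 35.4, 633.8]]
orange scene [[293.97, 225.12, 6.52, 10.02, 48.22], [309.02, 198.25, 2.42, 6.29, 10.31], [243.93, 196.28, 8.83, 12.45, 80.31]]
[ 0.46396115 -0.34851451  0.034     ]
[ 0.48884333 -0.36698744  0.092     ]
[ 0.41935845 -0.26342238  0.092     ]
cup floor dark in scene [ 0.4224455  -0.41669426  0.04      ]
 t 10.55 meas-cmd mm [-0.09  0.2  40.09] rot [-0.04  0.01 -0.01] hold [ 0.467  -0.3502  0.1277] F [-1.2  0.6 -3.8] M [-1.25  3.16  0.06] w 0.0334
```

```bash
python3 -c "
from go import *
reset(); p,R=cmd()
for d in ([-.0393,-.063,0],[-.0393,-.063,-.04],[-.0393,-.063,-.0505]): print((R.T@np.array(d)).round(4))
for z in (.128,.1,.078): print(np.round(clrs(sols(np.array([.4277,-.4132,z]),RT0)[0],.035),3))"
```

```text
[-0.046  -0.0438 -0.0385]
[-0.0202 -0.0438 -0.0691]
[-0.0135 -0.0439 -0.0772]
[0.05  0.038]
[0.048 0.026]
[0.049 0.012]
```

```bash
python3 -m creep '[{"ax":0,"ay":0,"az":0,"tx":-0.016,"ty":-0.015,"tz":-0.013,"fingers":0.03},{"ax":0,"ay":0,"az":0,"tx":-0.032,"ty":-0.03,"tz":-0.026,"fingers":0.03},{"ax":0,"ay":0,"az":0,"tx":-0.046,"ty":-0.044,"tz":-0.0385,"fingers":0.03},{"ax":0,"ay":0,"az":0,"tx":-0.046,"ty":-0.044,"tz":-0.0385,"fingers":0.03},{"ax":0,"ay":0,"az":0,"tx":-0.046,"ty":-0.044,"tz":-0.0385,"fingers":0.03}]'; python3 - <<'E'
from go import *
from m import *
stat()
for n,u0,v0,w,h in [("top",210,150,200,150),("scene",225,130,200,150)]:
    c=cap(n); cv2.imwrite(f"pics/e_{n}.png",zoomc(c,u0,v0,w,h))
    P=cloud(c); m=(np.hypot(P[...,0]-.4247,P[...,1]+.413)<.026)&(P[...,2]>.132)&(P[...,2]<.15); q=P[m]; print(n,len(q),q.mean(0).round(4))
stat()
E
```

```text
time_s: 11.05
tcp_pos: [0.4409, -0.408, 0.114]
eef_rot: [0.4, 40.0, 22.1]
contact_force: [0.2, 0.0, -3.6]
gripper_width: 0.0335
 t 11.05 meas-cmd mm [-39.58 -63.27  -1.44] rot [ 0.18 -0.01  0.05] hold [ 0.4274 -0.4135  0.1263] F [ 0.2  0.  -3.6] M [-1.2   3.24  0.07] w 0.0335
top 258 [ 0.4233 -0.4139  0.1393]
scene 0 [nan nan nan]
 t 11.15 meas-cmd mm [-39.09 -62.55  -0.84] rot [ 0.11 -0.02  0.08] hold [ 0.4279 -0.4127  0.1269] F [-0.6  0.1 -3.3] M [-1.21  3.17 -0.01] w 0.0332<stdin>:6: RuntimeWarning: Mean of empty slice.
  ret = um.true_divide(
```

View pics/e_scene.png

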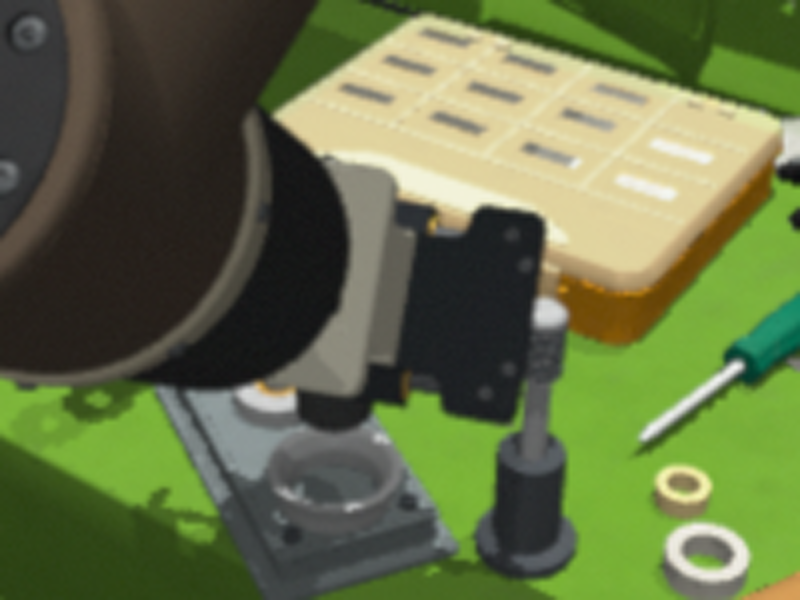

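View pics/e_top.png

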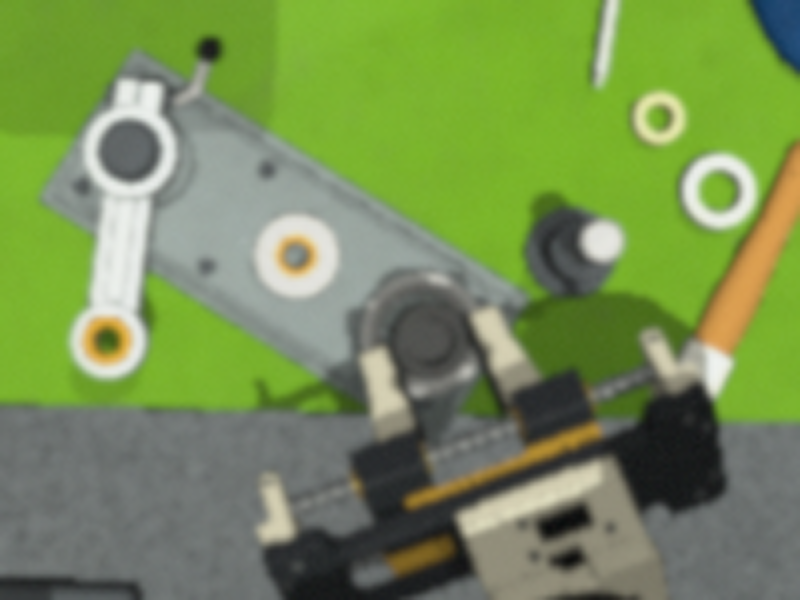

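```bash
python3 -c "
from go import *
p,R=cmd()
for d in ([0.001,.001,-.02],[.001,.001,-.04],[.001,.001,-.047],[.001,.001,-.0505]): print((R.T@np.array(d)).round(4))"
```

```text
[ 0.0139  0.0005 -0.0145]
[ 0.0267  0.0005 -0.0298]
[ 0.0312  0.0005 -0.0351]
[ 0.0335  0.0005 -0.0378]
```

```bash
python3 -m creep '[{"ax":0,"ay":0,"az":0,"tx":0.014,"ty":0.0005,"tz":-0.0145,"fingers":0.03},{"ax":0,"ay":0,"az":0,"tx":0.0267,"ty":0.0005,"tz":-0.0298,"fingers":0.03},{"ax":0,"ay":0,"az":0,"tx":0.0312,"ty":0.0005,"tz":-0.0351,"fingers":0.03},{"ax":0,"ay":0,"az":0,"tx":0.0312,"ty":0.0005,"tz":-0.0351,"fingers":0.03},{"ax":0,"ay":0,"az":0,"tx":0.0312,"ty":0.0005,"tz":-0.0351,"fingers":0.03}]'; python3 - <<'E'
from go import *
stat()
E
```

```text
time_s: 11.65
tcp_pos: [0.4427, -0.407, 0.069]
eef_rot: [0.2, 40.0, 22.0]
contact_force: [0.4, -0.6, -3.4]
gripper_width: 0.0335
 t 11.65 meas-cmd mm [-37.78 -62.32 -46.52] rot [ 0.   -0.01  0.02] hold [ 0.4292 -0.4125  0.0812] F [ 0.4 -0.6 -3.4] M [-1.26  3.15 -0.05] w 0.0335
```

Still carrying; lower by 1.5 mm steps until the weight comes off.

```bash
for i in 1; do python3 -m creep '[{"ax":0,"ay":0,"az":0,"tx":0.0013,"ty":0,"tz":-0.0015,"fingers":0.03},{"ax":0,"ay":0,"az":0,"tx":0.0026,"ty":0,"tz":-0.0031,"fingers":0.03},{"ax":0,"ay":0,"az":0,"tx":0.0026,"ty":0,"tz":-0.0031,"fingers":0.03}]'; done; python3 - <<'E'
from go import *
stat()
E
```

```text
time_s: 11.95
tcp_pos: [0.4424, -0.4071, 0.0646]
eef_rot: [0.1, 40.0, 22.0]
contact_force: [-0.5, 0.3, -3.1]
gripper_width: 0.0335
 t 11.95 meas-cmd mm [-38.08 -62.4  -50.86] rot [ 0.01 -0.01 -0.01] hold [ 0.4289 -0.4126  0.0768] F [-0.5  0.3 -3.1] M [-1.28  3.21 -0.01] w 0.0335
```

```bash
python3 -m creep '[{"ax":0,"ay":0,"az":0,"tx":0.0007,"ty":0,"tz":-0.0008,"fingers":0.03},{"ax":0,"ay":0,"az":0,"tx":0.0013,"ty":0,"tz":-0.0015,"fingers":0.03},{"ax":0,"ay":0,"az":0,"tx":0.0013,"ty":0,"tz":-0.0015,"fingers":0.03}]'; python3 - <<'E'
from go import *
stat()
E
```

```text
time_s: 12.25
tcp_pos: [0.4427, -0.4073, 0.0633]
eef_rot: [0.1, 40.0, 22.0]
contact_force: [-2.0, -0.1, 4.8]
gripper_width: 0.0336
 t 12.25 meas-cmd mm [-37.76 -62.54 -52.13] rot [-0.02 -0.07 -0.01] hold [ 0.4292 -0.4127  0.0756] F [-2.  -0.1  4.8] M [-0.31  1.54  0.2 ] w 0.0336
```

```bash
python3 -m creep '[{"ax":0,"ay":0,"az":0,"tx":-0.0003,"ty":0,"tz":0.0003,"fingers":0.034},{"ax":0,"ay":0,"az":0,"tx":-0.0003,"ty":0,"tz":0.0003,"fingers":0.045},{"ax":0,"ay":0,"az":0,"tx":-0.0003,"ty":0,"tz":0.0003,"fingers":0.06},{"ax":0,"ay":0,"az":0,"tx":-0.0003,"ty":0,"tz":0.0003,"fingers":0.06}]'; python3 - <<'E'
from go import *
reset(); stat()
p,R=cmd(); 
for d in ([0,0,.04],[0,0,.08]): print((R.T@np.array(d)).round(4))
E
```

```text
time_s: 12.65
tcp_pos: [0.4423, -0.407, 0.0626]
eef_rot: [0.2, 40.0, 22.0]
contact_force: [0.1, -0.9, -0.4]
gripper_width: 0.0525
 t 12.65 meas-cmd mm [0. 0. 0.] rot [0. 0. 0.] hold [ 0.4288 -0.4124  0.0748] F [ 0.1 -0.9 -0.4] M [-0.93  2.25  0.03] w 0.0525
[-0.0257  0.0001  0.0306]
[-0.0515  0.0002  0.0613]
```

```bash
python3 -m creep '[{"ax":0,"ay":0,"az":0,"tx":0,"ty":0,"tz":0,"fingers":0.06},{"ax":0,"ay":0,"az":0,"tx":-0.013,"ty":0,"tz":0.0153,"fingers":0.06},{"ax":0,"ay":0,"az":0,"tx":-0.0257,"ty":0,"tz":0.0306,"fingers":0.06},{"ax":0,"ay":0,"az":0,"tx":-0.0515,"ty":0,"tz":0.0613,"fingers":0.06},{"ax":0,"ay":0,"az":0,"tx":-0.074,"ty":0,"tz":0.088,"fingers":0.05}]'; python3 - <<'E'
from go import *
from m import *
stat()
for n,u0,v0,w,h in [("top",210,150,200,150),("scene",225,130,200,150)]:
    c=cap(n); cv2.imwrite(f"pics/f_{n}.png",zoomc(c,u0,v0,w,h))
    P=cloud(c); m=(np.hypot(P[...,0]-.4247,P[...,1]+.413)<.026)&(P[...,2]>.075)&(P[...,2]<.093); q=P[m]; print(n,len(q),q.mean(0).round(4) if len(q) else '')
E
```

```text
time_s: 13.15
tcp_pos: [0.4423, -0.4072, 0.1788]
eef_rot: [0.2, 40.0, 22.1]
contact_force: [0.6, -0.1, -0.3]
gripper_width: 0.0561
 t 13.15 meas-cmd mm [-7.0000e-02 -2.4000e-01  1.1619e+02] rot [0.03 0.01 0.02] hold [ 0.4288 -0.4127  0.191 ] F [ 0.6 -0.1 -0.3] M [-0.92  2.1  -0.08] w 0.0561
top 170 [ 0.425  -0.4116  0.0852]
scene 243 [ 0.4235 -0.4163  0.0823]
```

View pics/f_scene.png

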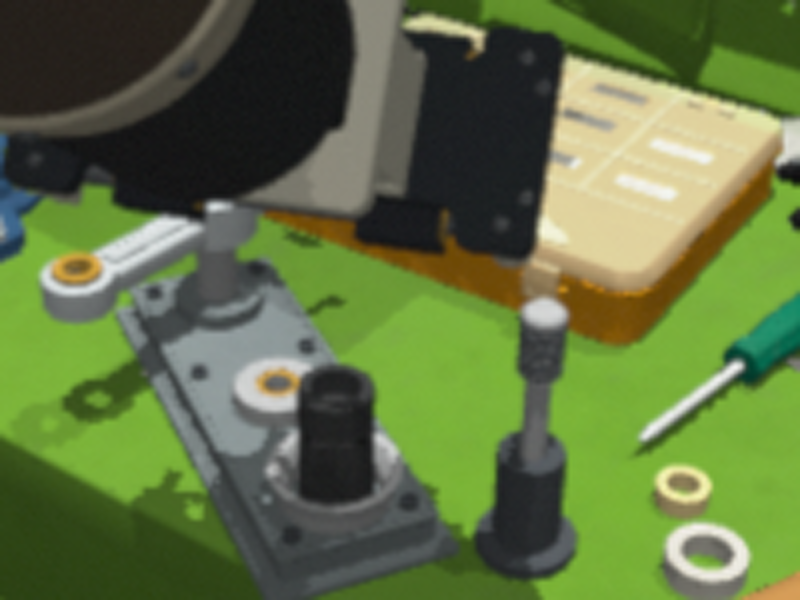

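View pics/f_top.png

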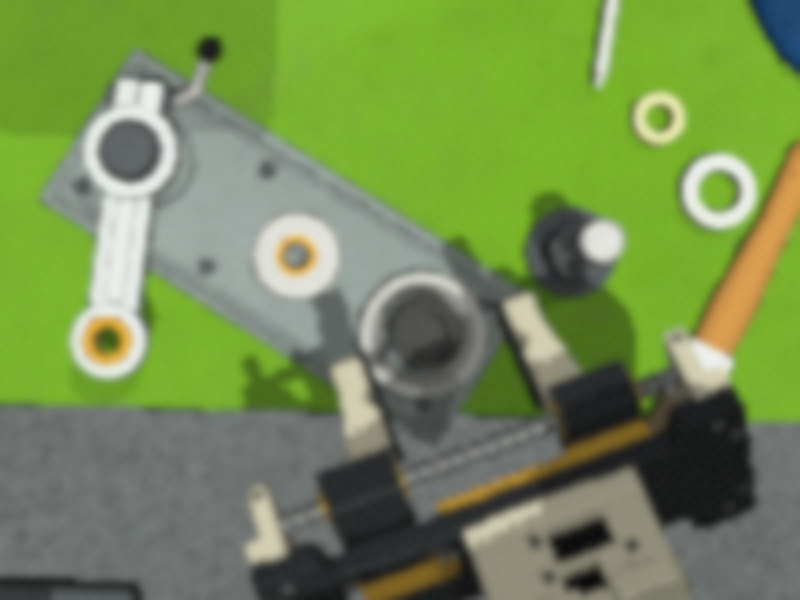

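```bash
python3 - <<'E'
from go import *
from m import *
reset(); stat()
c=cap("top"); im=zoomc(c,210,150,200,150); H,S,V=cv2.split(cv2.cvtColor(im,cv2.COLOR_BGR2HSV))
for x in fit(c,(H>8)&(H<28)&(S>100)&(V>100),210,150,amin=200):
    if x[0]<300: print(np.round(x,2),plane(c,x[0],x[1],.092 if x[1]>225 else .034))
x=[x for x in fit(c,(S<60)&(V>185),210,150,amin=400) if 350<x[0]<370 and 200<x[1]<220]; print(x,[plane(c,a[0],a[1],.134) for a in x])
go([[.443,-.440,.195],[.457,-.468,.195],[.469,-.4903,.19],[.469,-.4903,.19],[.469,-.4903,.19]],.05,dec=4)
E
```

```text
t 13.25 meas-cmd mm [0. 0. 0.] rot [0. 0. 0.] hold [ 0.4299 -0.4147  0.1955] F [-0.9 -1.1  0.4] M [-1.    2.23 -0.06] w 0.0514
[236.28 234.61  11.61  11.66 104.47] [ 0.41908665 -0.26195887  0.092     ]
[283.65 213.4    9.29   9.35  66.59] [ 0.46262014 -0.34806438  0.034     ]
[(360.6452331542969, 209.71064376831055, 9.356910705566406, 9.786155700683594, 70.0625)] [array([ 0.47066587, -0.49077545,  0.134     ])]
[{"ax":0.3,"ay":0,"az":0.3,"tx":0.0025,"ty":-0.0283,"tz":0.0012,"fingers":0.05},{"ax":0.3,"ay":0,"az":0.3,"tx":0.0046,"ty":-0.0595,"tz":0.0027,"fingers":0.05},{"ax":0.3,"ay":0,"az":0.3,"tx":0.01,"ty":-0.0846,"tz":0.0005,"fingers":0.05},{"ax":0.3,"ay":0,"az":0.3,"tx":0.01,"ty":-0.0846,"tz":0.0005,"fingers":0.05},{"ax":0.3,"ay":0,"az":0.3,"tx":0.01,"ty":-0.0846,"tz":0.0005,"fingers":0.05}]
```

```bash
python3 -m creep '[{"ax":0.3,"ay":0,"az":0.3,"tx":0.0025,"ty":-0.0283,"tz":0.0012,"fingers":0.05},{"ax":0.3,"ay":0,"az":0.3,"tx":0.0046,"ty":-0.0595,"tz":0.0027,"fingers":0.05},{"ax":0.3,"ay":0,"az":0.3,"tx":0.01,"ty":-0.0846,"tz":0.0005,"fingers":0.05},{"ax":0.3,"ay":0,"az":0.3,"tx":0.01,"ty":-0.0846,"tz":0.0005,"fingers":0.05},{"ax":0.3,"ay":0,"az":0.3,"tx":0.01,"ty":-0.0846,"tz":0.0005,"fingers":0.05}]'; python3 - <<'E'
from go import *
from m import *
c=cap("top"); cv2.imwrite("pics/g_top.png",zoomc(c,250,150,200,150)); stat(); 
s=r.get_state(); np.savez("cmd.npz",p=np.array(s["tcp_pos"]),R=RR(s),i=0)
p,R=cmd(); h=p-.019*R[:,0]; print(h)
go([[.4692,-.4903,.165],[.4692,-.4903,.14],[.4692,-.4903,.117]],.05)
E
```

```text
time_s: 13.8
tcp_pos: [0.4811, -0.4823, 0.1695]
eef_rot: [1.0, 40.0, 22.6]
contact_force: [-0.8, 0.7, 1.2]
gripper_width: 0.05
 t 13.85 meas-cmd mm [-1.47  2.81 -7.66] rot [0.52 0.04 0.4 ] hold [ 0.4675 -0.4876  0.1823] F [-0.5  0.4 -0.1] M [-0.91  2.22 -0.  ] w 0.0501
[ 0.46753145 -0.48762914  0.18233505]
[{"ax":-0.6,"ay":-0,"az":-0.4,"tx":0.0115,"ty":-0.0035,"tz":-0.0129,"fingers":0.05},{"ax":-0.6,"ay":-0,"az":-0.4,"tx":0.0276,"ty":-0.0038,"tz":-0.032,"fingers":0.05},{"ax":-0.6,"ay":-0,"az":-0.4,"tx":0.0424,"ty":-0.004,"tz":-0.0496,"fingers":0.05}]
```

View pics/g_top.png

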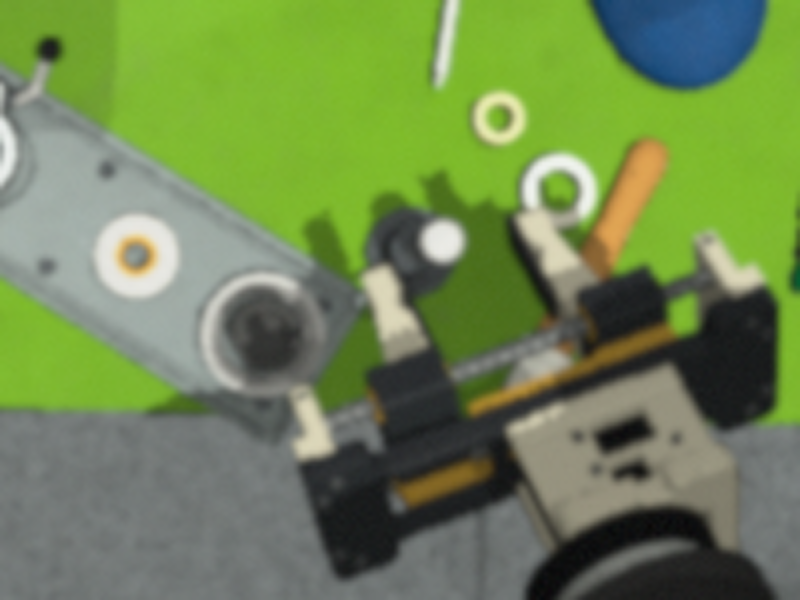

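```bash
python3 -m creep '[{"ax":-0.6,"ay":0,"az":-0.4,"tx":0.0115,"ty":-0.0035,"tz":-0.013,"fingers":0.05},{"ax":-0.6,"ay":0,"az":-0.4,"tx":0.0276,"ty":-0.0038,"tz":-0.032,"fingers":0.05},{"ax":-0.6,"ay":0,"az":-0.4,"tx":0.0424,"ty":-0.004,"tz":-0.0496,"fingers":0.05},{"ax":-0.6,"ay":0,"az":-0.4,"tx":0.0424,"ty":-0.004,"tz":-0.0496,"fingers":0.05},{"ax":-0.6,"ay":0,"az":-0.4,"tx":0.0424,"ty":-0.004,"tz":-0.0496,"fingers":0.05}]'; python3 - <<'E'
from go import *
from m import *
c=cap("top"); cv2.imwrite("pics/h_top.png",zoomc(c,250,150,200,150)); stat(); 
c=cap("scene"); cv2.imwrite("pics/h_scene.png",zoomc(c,225,130,200,150)); stat()
E
```

```text
time_s: 14.35
tcp_pos: [0.4828, -0.4854, 0.1065]
eef_rot: [-0.1, 40.0, 21.9]
contact_force: [0.1, -0.2, 1.2]
gripper_width: 0.0498
 t 14.4 meas-cmd mm [ 0.46 -1.13  2.58] rot [-0.15 -0.01 -0.13] hold [ 0.4696 -0.4914  0.1196] F [-0.1 -0.4  0.6] M [-0.92  2.21 -0.05] w 0.0502
 t 14.45 meas-cmd mm [ 0.62 -1.4   3.05] rot [-0.2  -0.01 -0.17] hold [ 0.4698 -0.4916  0.1201] F [ 0.  -0.4  0.4] M [-0.87  2.19  0.01] w 0.0501
```

View pics/h_top.png

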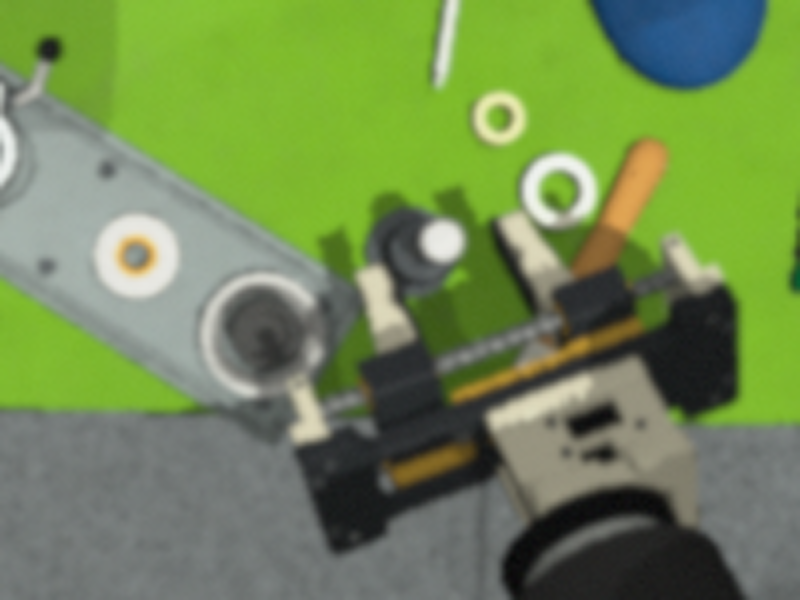

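View pics/h_scene.png

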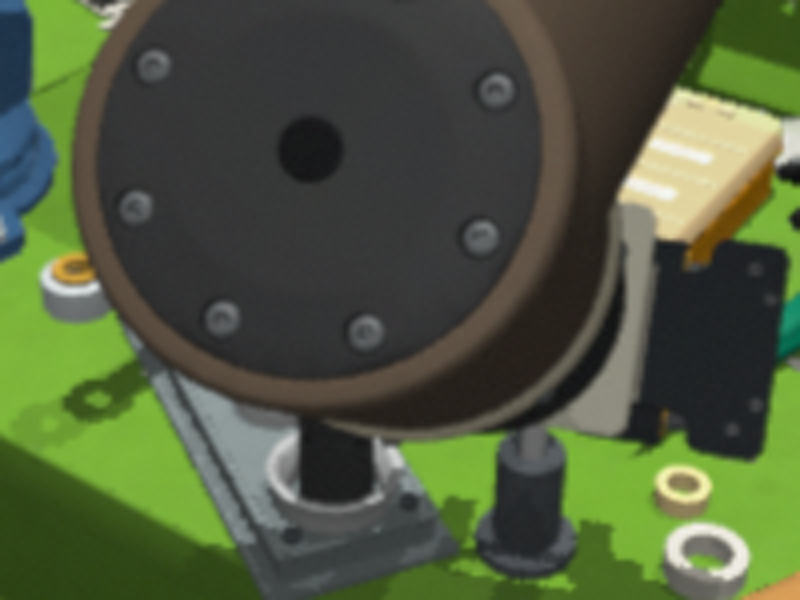

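```bash
python3 -m creep '[{"ax":0,"ay":0,"az":0,"tx":0.002,"ty":0,"tz":-0.0023,"fingers":0.05},{"ax":0,"ay":0,"az":0,"tx":0.002,"ty":0,"tz":-0.0023,"fingers":0.03},{"ax":0,"ay":0,"az":0,"tx":0.002,"ty":0,"tz":-0.0023,"fingers":0.015},{"ax":0,"ay":0,"az":0,"tx":0.002,"ty":0,"tz":-0.0023,"fingers":0.015},{"ax":0,"ay":0,"az":0,"tx":0.002,"ty":0,"tz":-0.0023,"fingers":0.015}]' 30; python3 -c "
from go import *
stat()"
```

```text
time_s: 14.95
tcp_pos: [0.4832, -0.4858, 0.1033]
eef_rot: [-0.2, 40.0, 21.9]
contact_force: [0.8, 0.8, -0.4]
gripper_width: 0.0234
 t 14.95 meas-cmd mm [ 0.49 -0.96 -1.5 ] rot [-0.11 -0.01 -0.1 ] hold [ 0.4697 -0.4912  0.1155] F [ 0.8  0.8 -0.4] M [-0.95  2.25  0.05] w 0.0234
```

```bash
python3 -m creep '[{"ax":0,"ay":0,"az":0,"tx":0,"ty":0,"tz":0,"fingers":0.015},{"ax":0,"ay":0,"az":0,"tx":0,"ty":0,"tz":0,"fingers":0.015},{"ax":0,"ay":0,"az":0,"tx":0,"ty":0,"tz":0,"fingers":0.015}]' 45; python3 -c "
from go import *
stat()
reset(); stat()
p,R=cmd(); print((R.T@np.array([0,0,.02])).round(4),(R.T@np.array([0,0,.1])).round(4),p-.019*R[:,0])"
```

```text
time_s: 15.25
tcp_pos: [0.4832, -0.4857, 0.1032]
eef_rot: [-0.2, 40.0, 21.9]
contact_force: [-0.7, 0.5, 0.2]
gripper_width: 0.017
 t 15.25 meas-cmd mm [ 0.51 -0.92 -1.61] rot [-0.1  -0.01 -0.09] hold [ 0.4697 -0.4912  0.1154] F [-0.7  0.5  0.2] M [-0.81  2.16  0.03] w 0.017
 t 15.25 meas-cmd mm [0. 0. 0.] rot [0. 0. 0.] hold [ 0.4697 -0.4912  0.1154] F [-0.7  0.5  0.2] M [-0.81  2.16  0.03] w 0.017
[-0.0129 -0.0001  0.0153] [-0.0643 -0.0003  0.0766] [ 0.46969597 -0.49115682  0.11542931]
```

```bash
python3 -m creep '[{"ax":0,"ay":0,"az":0,"tx":0,"ty":0,"tz":0,"fingers":0.01},{"ax":0,"ay":0,"az":0,"tx":0,"ty":0,"tz":0,"fingers":0.01}]' 45; python3 - <<'E'
from go import *
from m import *
stat()
c=cap("top"); cv2.imwrite("pics/i_top.png",zoomc(c,310,180,80,60,10))
E
```

```text
time_s: 15.45
tcp_pos: [0.4832, -0.4857, 0.1032]
eef_rot: [-0.2, 40.0, 21.9]
contact_force: [0.6, 0.3, 1.0]
gripper_width: 0.0168
 t 15.45 meas-cmd mm [ 0.01 -0.01 -0.01] rot [-0.  0. -0.] hold [ 0.4697 -0.4912  0.1154] F [0.6 0.3 1. ] M [-0.8   2.01  0.04] w 0.0168
```

View pics/i_top.png

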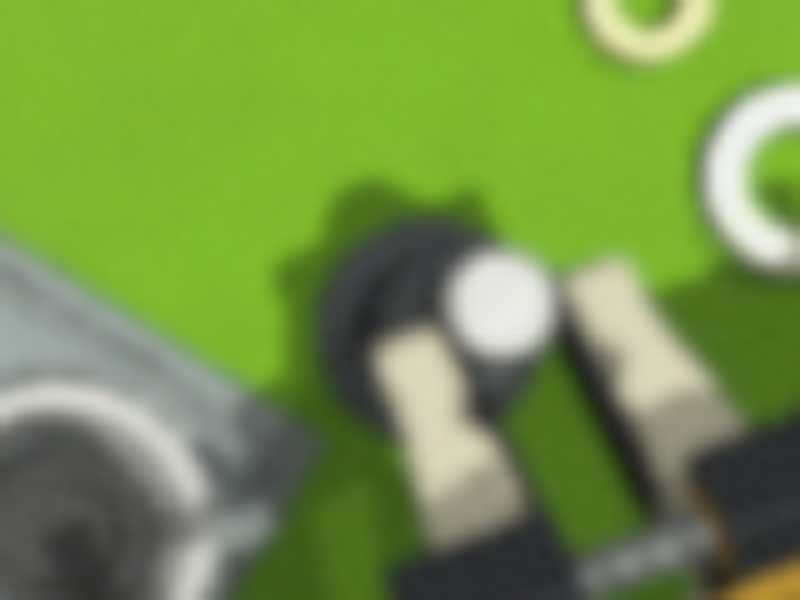

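```bash
python3 -m creep '[{"ax":0,"ay":0,"az":0,"tx":-0.0032,"ty":0,"tz":0.0038,"fingers":0.01},{"ax":0,"ay":0,"az":0,"tx":-0.0097,"ty":0,"tz":0.0115,"fingers":0.01},{"ax":0,"ay":0,"az":0,"tx":-0.0193,"ty":-0.0001,"tz":0.023,"fingers":0.01},{"ax":0,"ay":0,"az":0,"tx":-0.029,"ty":-0.0001,"tz":0.0345,"fingers":0.01},{"ax":0,"ay":0,"az":0,"tx":-0.0386,"ty":-0.0002,"tz":0.046,"fingers":0.01}]'; python3 -c "
from go import *
stat()"; python3 -m creep '[{"ax":0,"ay":0,"az":0,"tx":-0.013,"ty":0,"tz":0.0153,"fingers":0.01},{"ax":0,"ay":0,"az":0,"tx":-0.0257,"ty":-0.0001,"tz":0.0306,"fingers":0.01},{"ax":0,"ay":0,"az":0,"tx":-0.032,"ty":-0.0001,"tz":0.0385,"fingers":0.01},{"ax":0,"ay":0,"az":0,"tx":-0.032,"ty":-0.0001,"tz":0.0385,"fingers":0.01},{"ax":0,"ay":0,"az":0,"tx":-0.032,"ty":-0.0001,"tz":0.0385,"fingers":0.01}]'; python3 - <<'E'
from go import *
from m import *
stat()
c=cap("top"); cv2.imwrite("pics/j_top.png",zoomc(c,250,130,200,150)); d=cap("scene"); cv2.imwrite("pics/j_scene.png",zoomc(d,225,100,200,150))
E
```

```text
time_s: 16.0
tcp_pos: [0.4833, -0.4859, 0.1654]
eef_rot: [-0.3, 40.0, 21.8]
contact_force: [0.5, 0.1, -0.6]
gripper_width: 0.0172
 t 16.0 meas-cmd mm [ 0.11 -0.21 62.14] rot [-0.06  0.   -0.04] hold [ 0.4698 -0.4914  0.1776] F [ 0.5  0.1 -0.6] M [-1.01  2.54 -0.07] w 0.0172
time_s: 16.5
tcp_pos: [0.4834, -0.4853, 0.2132]
eef_rot: [-0.2, 40.0, 21.9]
contact_force: [-0.0, -0.1, -2.2]
gripper_width: 0.0172
 t 16.5 meas-cmd mm [  0.18   0.46 110.02] rot [-0.   -0.    0.01] hold [ 0.4699 -0.4907  0.2254] F [-0.  -0.1 -2.2] M [-1.    2.65  0.05] w 0.0172
```

View pics/j_top.png

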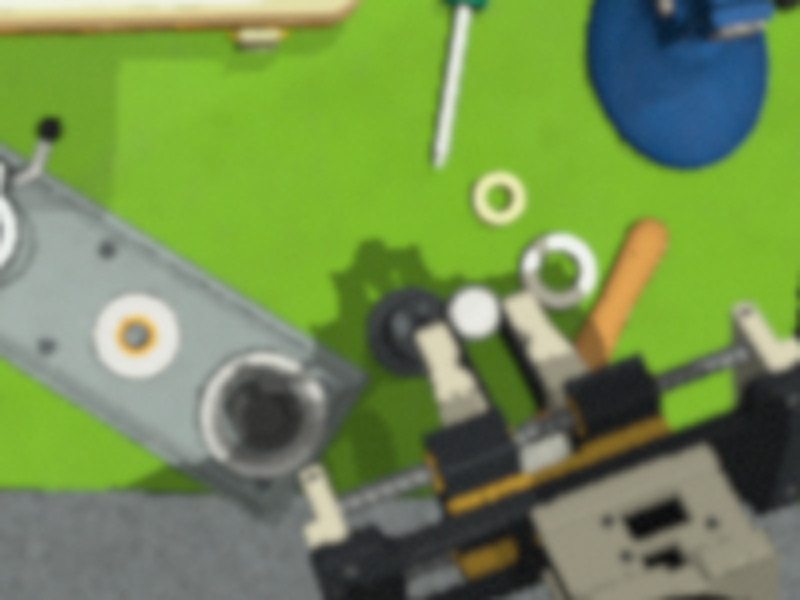

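View pics/j_scene.png

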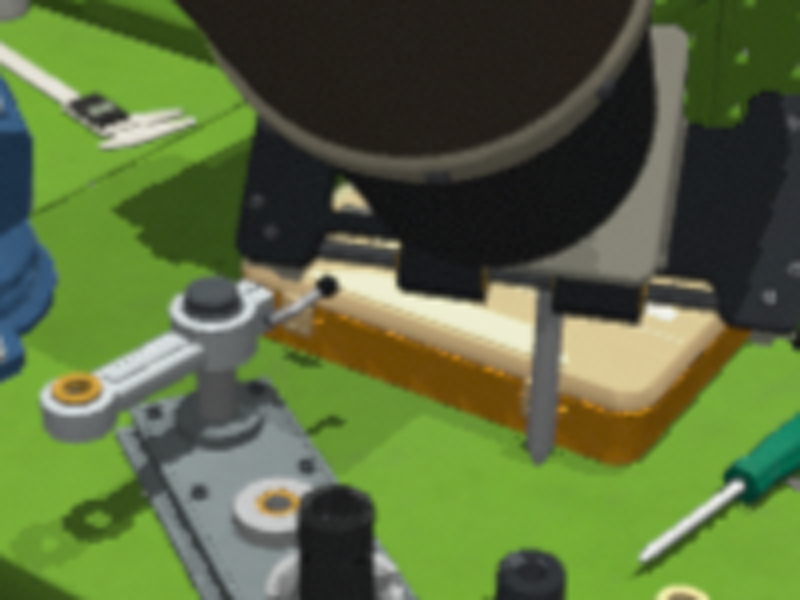

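```bash
python3 - <<'E'
from go import *
from m import *
reset(); stat()
d=cap("scene"); c=cap("top")
print("tip scene",plane(d,360.2,215.2,.118)); print("shank pt",plane(d,225+550/4,100+290/4,.118+.07), )
im=zoomc(c,250,130,200,150); H,S,V=cv2.split(cv2.cvtColor(im,cv2.COLOR_BGR2HSV))
for x in fit(c,(S<60)&(V>185),250,130,amin=300): 
    if 355<x[0]<380 and 200<x[1]<215: print("bartop",np.round(x,2),plane(c,x[0],x[1],.244))
# vertical line in scene through tip
for z in (.118,.15,.19): print(z,[round((a-o)*4) for a,o in zip(proj(d,[*plane(d,360.2,215.2,.118)[:2],z]),(225,100))])
E
```

```text
t 16.6 meas-cmd mm [0. 0. 0.] rot [0. 0. 0.] hold [ 0.4697 -0.4905  0.2243] F [-0.3 -0.  -1.6] M [-1.05  2.61  0.03] w 0.017
tip scene [ 0.47040971 -0.49162732  0.118     ]
shank pt [ 0.49225674 -0.47764643  0.188     ]
bartop [368.2  207.74  10.74  11.12  92.06] [ 0.47041014 -0.48856841  0.244     ]
0.118 [541, 461]
0.15 [545, 399]
0.19 [551, 319]
```

```bash
python3 - <<'E'
from go import *
p,R=cmd(); h=p-.019*R[:,0]; 
print("clr",[np.round(clrs(sols(h+(np.array([.4195,-.2625,.2243])-h)*f,RT0)[0],.02,False,SW0,CUP),3) for f in (0,.25,.5,.75,1)])
for f in np.arange(1,8)/7: print((R.T@((np.array([.4195,-.2625,.2243])-h)*f)).round(4))
print(np.degrees(Ro.from_matrix(R.T@RT0).as_rotvec()))
E
```

```text
clr [array([0.047, 0.125]), array([0.049, 0.119]), array([0.039, 0.12 ]), array([0.028, 0.111]), array([0.014, 0.109])]
[0.0042 0.0329 0.0036]
[0.0085 0.0658 0.0072]
[0.0127 0.0987 0.0108]
[0.017  0.1316 0.0144]
[0.0212 0.1645 0.018 ]
[0.0255 0.1973 0.0216]
[0.0297 0.2302 0.0252]
[ 0.04912347 -0.0340194   0.01000345]
```

```bash
python3 -m creep '[{"ax":0,"ay":0,"az":0,"tx":0.004,"ty":0.033,"tz":0.0036,"fingers":0.01},{"ax":0,"ay":0,"az":0,"tx":0.0085,"ty":0.066,"tz":0.0072,"fingers":0.01},{"ax":0,"ay":0,"az":0,"tx":0.0127,"ty":0.0987,"tz":0.0108,"fingers":0.01},{"ax":0,"ay":0,"az":0,"tx":0.017,"ty":0.1316,"tz":0.0144,"fingers":0.01},{"ax":0,"ay":0,"az":0,"tx":0.0212,"ty":0.1645,"tz":0.018,"fingers":0.01}]';  python3 -m creep '[{"ax":0,"ay":0,"az":0,"tx":0.0043,"ty":0.0328,"tz":0.0036,"fingers":0.01},{"ax":0,"ay":0,"az":0,"tx":0.0085,"ty":0.0657,"tz":0.0072,"fingers":0.01},{"ax":0,"ay":0,"az":0,"tx":0.0085,"ty":0.0657,"tz":0.0072,"fingers":0.01},{"ax":0,"ay":0,"az":0,"tx":0.0085,"ty":0.0657,"tz":0.0072,"fingers":0.01},{"ax":0,"ay":0,"az":0,"tx":0.0085,"ty":0.0657,"tz":0.0072,"fingers":0.01}]'; python3 - <<'E'
from go import *
from m import *
c=cap("top"); cv2.imwrite("pics/k_top.png",zoomc(c,160,150,200,150)); d=cap("scene"); cv2.imwrite("pics/k_scene.png",zoomc(d,180,100,160,120,5))
stat()
E
```

```text
time_s: 17.2
tcp_pos: [0.447, -0.3213, 0.2122]
eef_rot: [-0.1, 40.0, 22.0]
contact_force: [-0.6, -0.4, -0.4]
gripper_width: 0.0173
time_s: 17.7
tcp_pos: [0.4334, -0.2582, 0.2128]
eef_rot: [-0.2, 40.0, 21.9]
contact_force: [0.4, -0.5, -2.6]
gripper_width: 0.0174
 t 17.8 meas-cmd mm [-49.81 226.75   0.39] rot [-0.05  0.01 -0.07] hold [ 0.4199 -0.2638  0.2247] F [-1.  -0.7 -1.9] M [-1.04  2.58 -0.03] w 0.0168
```

View pics/k_top.png

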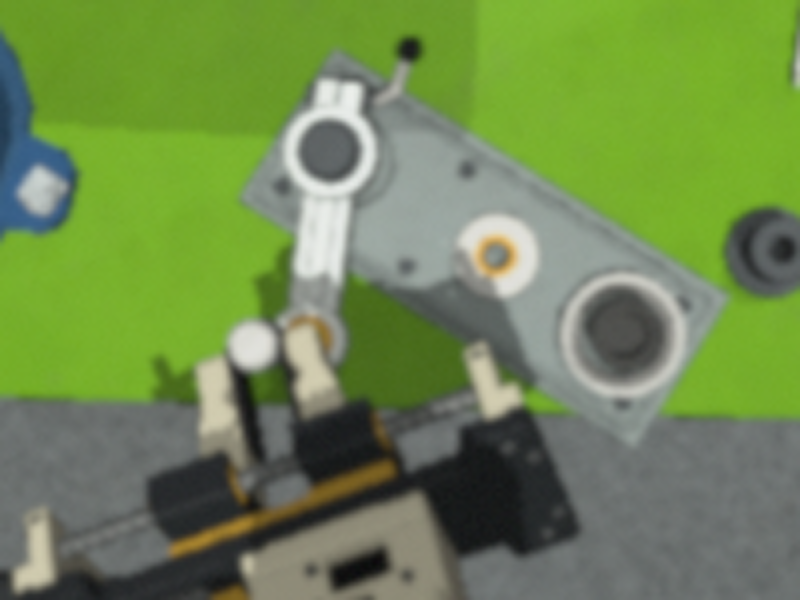

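View pics/k_scene.png

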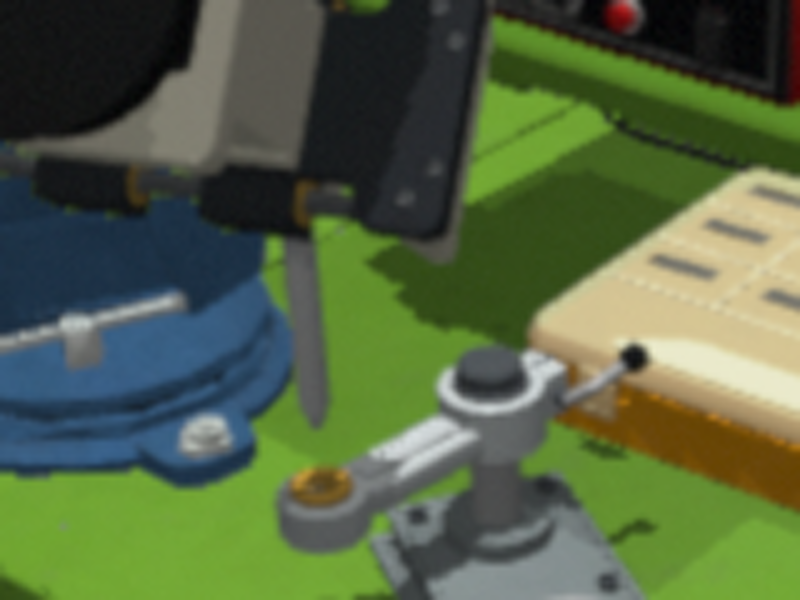

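```bash
cat > tipm.py <<'E'
from go import *
from m import *
def tip_scene(d,ztip,u0,v0,w,h,show=False):
    pass
E
python3 - <<'E'
from go import *
from m import *
d=cap("scene"); c=cap("top"); stat()
px=lambda x,y:((x+.5)/5-.5+180,(y+.5)/5-.5+100)
tip=plane(d,*px(316,424),.1173); print("tip scene",tip)
im=zoomc(d,180,100,160,120,5); H,S,V=cv2.split(cv2.cvtColor(im,cv2.COLOR_BGR2HSV))
for x in fit(d,(H>12)&(H<28)&(S>110)&(V>100),180,100,k=5,amin=300):
    if x[0]<260 and x[1]>185: print("swing scene",np.round(x,2),plane(d,x[0],x[1],.092))
for z in (.12,.15,.18): print(z,[round((a-o+.5)*5-.5) for a,o in zip(proj(d,[*tip[:2],z]),(180,100))])
im=zoomc(c,160,150,200,150); H,S,V=cv2.split(cv2.cvtColor(im,cv2.COLOR_BGR2HSV))
for x in fit(c,(S<60)&(V>185),160,150,amin=300):
    if 215<x[0]<232 and 228<x[1]<245: print("bartop",np.round(x,2),plane(c,x[0],x[1],.2433))
# shank edges in scene rows
for row in (260,300,340,380,405):
    line=im2=None
    g=zoomc(d,180,100,160,120,5)[row]; hs=cv2.cvtColor(g[None],cv2.COLOR_BGR2HSV)[0]; xs=np.where((hs[:,1]<70))[0]; xs=xs[(xs>270)&(xs<340)]; print(row,xs.min(),xs.max(),(xs.min()+xs.max())/2)
E
```

```text
t 17.9 meas-cmd mm [-49.88 226.88   0.32] rot [-0.03  0.01 -0.06] hold [ 0.4198 -0.2637  0.2247] F [-0.1 -0.1 -1.9] M [-1.07  2.67 -0.01] w 0.0173
tip scene [ 0.42128292 -0.2615959   0.1173    ]
swing scene [243.77 196.62   7.38  12.23  67.4 ] [ 0.41834462 -0.26399029  0.092     ]
0.12 [315, 418]
0.15 [308, 349]
0.18 [301, 278]
bartop [222.43 235.62  10.44  11.21  89.75] [ 0.4210341  -0.26132518  0.2433    ]
260 285 314 299.5
300 289 318 303.5
340 293 321 307.0
380 288 325 306.5
405 301 326 313.5
```

```bash
python3 - <<'E'
from go import *
reset(); p,R=cmd()
for d in ([-.002,-.0015,-.01],[-.002,-.0015,-.022]): print((R.T@np.array(d)).round(4))
E
```

```text
[ 0.0046 -0.0006 -0.0092]
[ 0.0123 -0.0006 -0.0184]
```

```bash
python3 -m creep '[{"ax":0,"ay":0,"az":0,"tx":0.0046,"ty":-0.0006,"tz":-0.0092,"fingers":0.01},{"ax":0,"ay":0,"az":0,"tx":0.0123,"ty":-0.0006,"tz":-0.0184,"fingers":0.01},{"ax":0,"ay":0,"az":0,"tx":0.0123,"ty":-0.0006,"tz":-0.0184,"fingers":0.01},{"ax":0,"ay":0,"az":0,"tx":0.0123,"ty":-0.0006,"tz":-0.0184,"fingers":0.01}]'; python3 - <<'E'
from go import *
from m import *
stat()
d=cap("scene"); cv2.imwrite("pics/l_scene.png",zoomc(d,210,150,80,60,10)); stat()
E
```

```text
time_s: 18.3
tcp_pos: [0.431, -0.2593, 0.1902]
eef_rot: [-0.1, 40.1, 21.9]
contact_force: [0.1, 0.6, -1.0]
gripper_width: 0.017
 t 18.3 meas-cmd mm [ -2.31  -1.04 -22.22] rot [0.03 0.01 0.03] hold [ 0.4175 -0.2647  0.2024] F [ 0.1  0.6 -1. ] M [-1.1   2.56 -0.01] w 0.017
 t 18.35 meas-cmd mm [ -2.15  -1.19 -21.7 ] rot [-0.02 -0.01 -0.  ] hold [ 0.4177 -0.2648  0.203 ] F [-0.7 -0.8 -1.6] M [-1.15  2.6  -0.04] w 0.0169
```

View pics/l_scene.png

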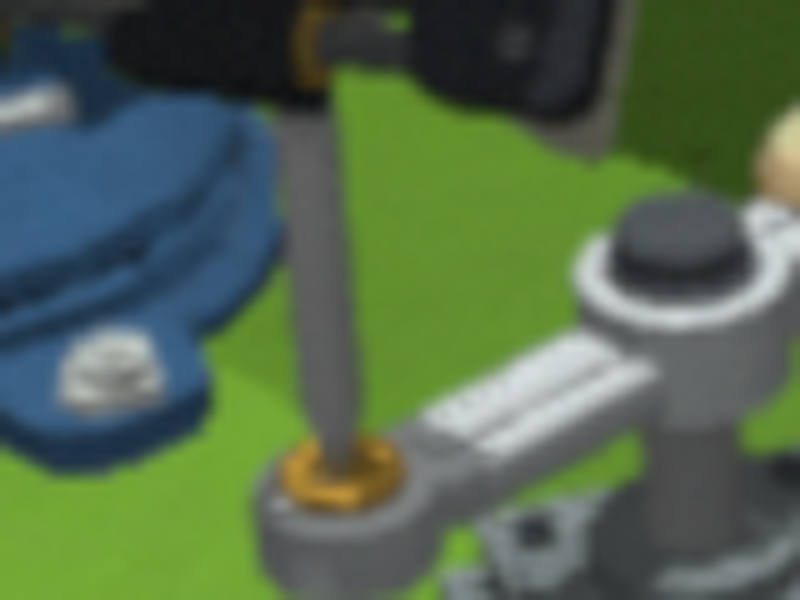

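```bash
python3 -m creep '[{"ax":0,"ay":0,"az":0,"tx":0.0026,"ty":0,"tz":-0.0031,"fingers":0.01},{"ax":0,"ay":0,"az":0,"tx":0.0051,"ty":0,"tz":-0.0061,"fingers":0.01},{"ax":0,"ay":0,"az":0,"tx":0.0077,"ty":0,"tz":-0.0092,"fingers":0.01},{"ax":0,"ay":0,"az":0,"tx":0.0077,"ty":0,"tz":-0.0092,"fingers":0.01}]'; python3 - <<'E'
from go import *
stat()
E
```

```text
time_s: 18.75
tcp_pos: [0.431, -0.2589, 0.1782]
eef_rot: [-0.1, 40.0, 21.9]
contact_force: [-0.2, 0.3, -1.4]
gripper_width: 0.0171
 t 18.75 meas-cmd mm [ -2.28  -0.67 -34.2 ] rot [-0.01 -0.01  0.03] hold [ 0.4176 -0.2643  0.1905] F [-0.2  0.3 -1.4] M [-1.05  2.57  0.05] w 0.0171
```

```bash
python3 -m creep '[{"ax":0,"ay":0,"az":0,"tx":0.0026,"ty":0,"tz":-0.0031,"fingers":0.01},{"ax":0,"ay":0,"az":0,"tx":0.0051,"ty":0,"tz":-0.0061,"fingers":0.01},{"ax":0,"ay":0,"az":0,"tx":0.0077,"ty":0,"tz":-0.0092,"fingers":0.01},{"ax":0,"ay":0,"az":0,"tx":0.0077,"ty":0,"tz":-0.0092,"fingers":0.01}]'; python3 - <<'E'
from go import *
stat()
E
```

```text
time_s: 19.15
tcp_pos: [0.431, -0.259, 0.1661]
eef_rot: [-0.1, 40.0, 21.9]
contact_force: [0.0, 0.1, -1.9]
gripper_width: 0.0171
 t 19.15 meas-cmd mm [ -2.3   -0.73 -46.29] rot [ 0.01 -0.    0.03] hold [ 0.4175 -0.2644  0.1784] F [ 0.   0.1 -1.9] M [-0.97  2.61  0.03] w 0.0171
```

```bash
python3 -m creep '[{"ax":0,"ay":0,"az":0,"tx":0.0026,"ty":0,"tz":-0.0031,"fingers":0.01},{"ax":0,"ay":0,"az":0,"tx":0.0064,"ty":0,"tz":-0.0077,"fingers":0.01},{"ax":0,"ay":0,"az":0,"tx":0.0103,"ty":0,"tz":-0.0123,"fingers":0.01},{"ax":0,"ay":0,"az":0,"tx":0.0103,"ty":0,"tz":-0.0123,"fingers":0.01},{"ax":0,"ay":0,"az":0,"tx":0.0103,"ty":0,"tz":-0.0123,"fingers":0.01}]'; python3 - <<'E'
from go import *
from m import *
stat(); d=cap("scene"); cv2.imwrite("pics/m_scene.png",zoomc(d,210,150,80,60,10));c=cap("top"); cv2.imwrite("pics/m_top.png",zoomc(c,200,160,120,90,6)); stat()
E
```

```text
time_s: 19.65
tcp_pos: [0.4311, -0.2592, 0.1505]
eef_rot: [-0.1, 40.0, 21.9]
contact_force: [0.5, 0.3, -2.4]
gripper_width: 0.0172
 t 19.65 meas-cmd mm [ -2.24  -0.97 -61.95] rot [-0.01 -0.01  0.02] hold [ 0.4176 -0.2646  0.1627] F [ 0.5  0.3 -2.4] M [-0.96  2.56  0.03] w 0.0172
 t 19.75 meas-cmd mm [ -2.12  -1.1  -61.55] rot [-0.05 -0.02 -0.01] hold [ 0.4177 -0.2648  0.1631] F [-0.2  0.1 -1.3] M [-1.01  2.6   0.06] w 0.0171
```

View pics/m_scene.png

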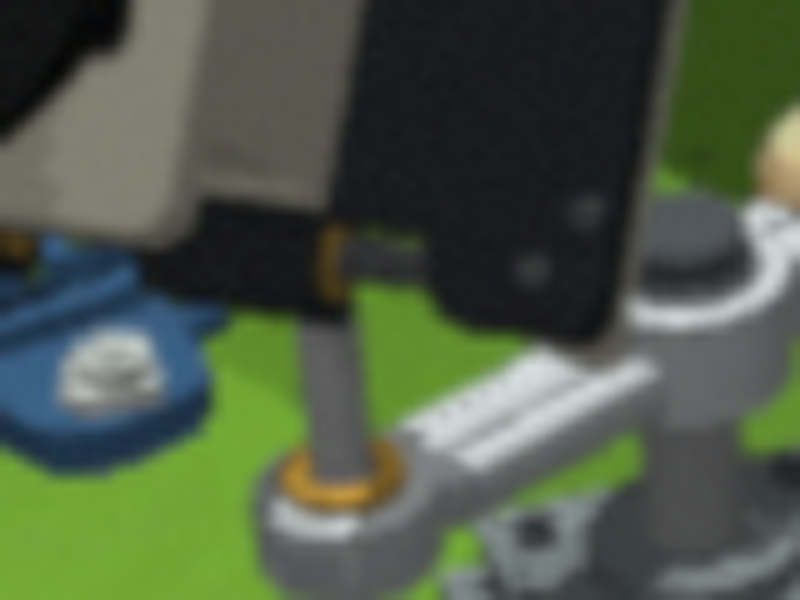

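View pics/m_top.png

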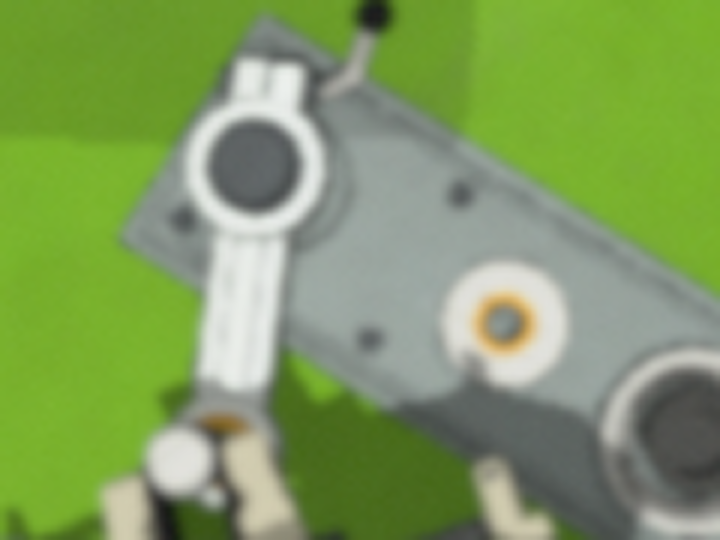

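```bash
cat > arc.py <<'E'
from go import *
P=np.array([.507,-.273]); A=np.array([.4177,-.2647]); B=np.array([.4620,-.3502])
f=lambda v:(np.hypot(*v),np.degrees(np.arctan2(v[1],v[0]))%360)
(ra,ta),(rb,tb)=f(A-P),f(B-P)
print(ra,ta,rb,tb)
def pt(k): 
    r_,t=ra+(rb-ra)*k,np.radians(ta+(tb-ta)*k); return P+r_*np.array([np.cos(t),np.sin(t)])
p,R=cmd(); prev=None
base=A
for k in np.arange(1,11)/10:
    d=np.r_[pt(k)-base,0]; print(k.round(1),(R.T@d).round(4))
    if abs(k-.5)<.01: base=pt(k); print('--')
E
python3 arc.py
```

```text
0.08968489281924799 174.68989230837224 0.08935793193667811 239.76202450153602
0.1 [-0.0031 -0.0093 -0.0027]
0.2 [-0.0055 -0.019  -0.0046]
0.3 [-0.0069 -0.029  -0.0059]
0.4 [-0.0075 -0.0391 -0.0064]
0.5 [-0.0072 -0.0493 -0.0062]
--
0.6 [ 0.0012 -0.01    0.001 ]
0.7 [ 0.0032 -0.0198  0.0027]
0.8 [ 0.0061 -0.0293  0.0051]
0.9 [ 0.0098 -0.0382  0.0081]
1.0 [ 0.0142 -0.0466  0.0118]
```

```bash
python3 -m creep '[{"ax":0,"ay":0,"az":0,"tx":-0.0031,"ty":-0.0093,"tz":-0.0027,"fingers":0.01},{"ax":0,"ay":0,"az":0,"tx":-0.0055,"ty":-0.019,"tz":-0.0046,"fingers":0.01},{"ax":0,"ay":0,"az":0,"tx":-0.0069,"ty":-0.029,"tz":-0.0059,"fingers":0.01},{"ax":0,"ay":0,"az":0,"tx":-0.0075,"ty":-0.0391,"tz":-0.0064,"fingers":0.01},{"ax":0,"ay":0,"az":0,"tx":-0.0072,"ty":-0.0493,"tz":-0.0062,"fingers":0.01}]'; python3 -c "
from go import *
stat()"
```

```text
time_s: 20.25
tcp_pos: [0.4411, -0.3097, 0.1508]
eef_rot: [-0.2, 40.0, 21.9]
contact_force: [-0.4, 1.2, -1.0]
gripper_width: 0.0174
 t 20.25 meas-cmd mm [  7.82 -51.45 -61.68] rot [-0.03 -0.02 -0.02] hold [ 0.4276 -0.3151  0.163 ] F [-0.4  1.2 -1. ] M [-0.73  2.58  0.25] w 0.0174
```

```bash
python3 -m creep '[{"ax":0,"ay":0,"az":0,"tx":0.0012,"ty":-0.01,"tz":0.001,"fingers":0.01},{"ax":0,"ay":0,"az":0,"tx":0.0032,"ty":-0.0198,"tz":0.0027,"fingers":0.01},{"ax":0,"ay":0,"az":0,"tx":0.0061,"ty":-0.0293,"tz":0.0051,"fingers":0.01},{"ax":0,"ay":0,"az":0,"tx":0.0098,"ty":-0.0382,"tz":0.0081,"fingers":0.01},{"ax":0,"ay":0,"az":0,"tx":0.0142,"ty":-0.0466,"tz":0.0118,"fingers":0.01}]'; python3 -m creep '[{"ax":0,"ay":0,"az":0,"tx":0,"ty":0,"tz":0,"fingers":0.01},{"ax":0,"ay":0,"az":0,"tx":0,"ty":0,"tz":0,"fingers":0.01}]'; python3 - <<'E'
from go import *
from m import *
stat(); d=cap("scene"); cv2.imwrite("pics/n_scene.png",zoomc(d,230,140,100,75,8));c=cap("top"); cv2.imwrite("pics/n_top.png",zoomc(c,200,160,120,90,6)); stat()
E
```

```text
time_s: 20.75
tcp_pos: [0.4762, -0.3452, 0.1508]
eef_rot: [-0.2, 40.0, 21.9]
contact_force: [0.9, 0.7, -1.9]
gripper_width: 0.0176
time_s: 20.95
tcp_pos: [0.4757, -0.3448, 0.1508]
eef_rot: [-0.2, 40.0, 21.9]
contact_force: [0.3, 0.5, -1.2]
gripper_width: 0.0171
 t 20.95 meas-cmd mm [ 42.37 -86.56 -61.63] rot [-0.08 -0.01 -0.  ] hold [ 0.4622 -0.3502  0.163 ] F [ 0.3  0.5 -1.2] M [-1.04  2.55  0.01] w 0.0171
 t 21.05 meas-cmd mm [ 42.05 -86.43 -61.5 ] rot [-0.06 -0.01 -0.02] hold [ 0.4619 -0.3501  0.1632] F [ 0.3 -0.3 -1.1] M [-1.07  2.6   0.01] w 0.0172
```

View pics/n_scene.png

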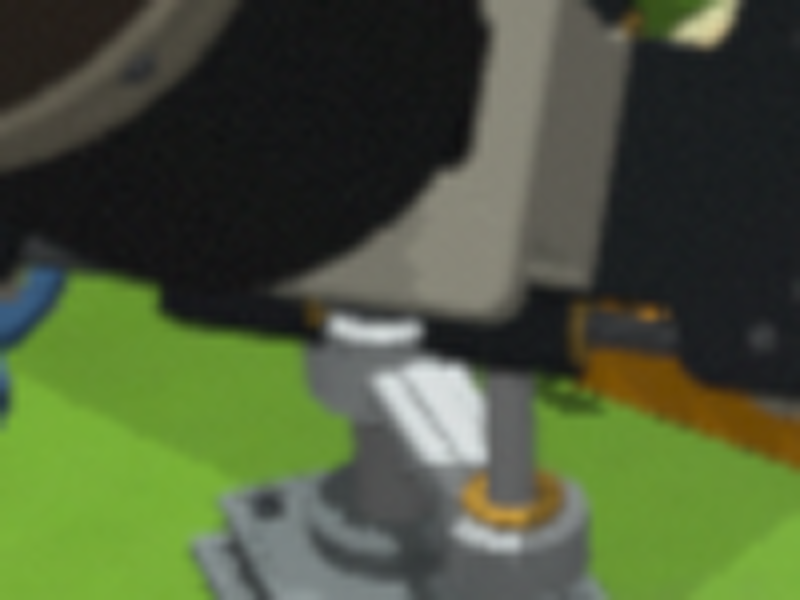

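View pics/n_top.png

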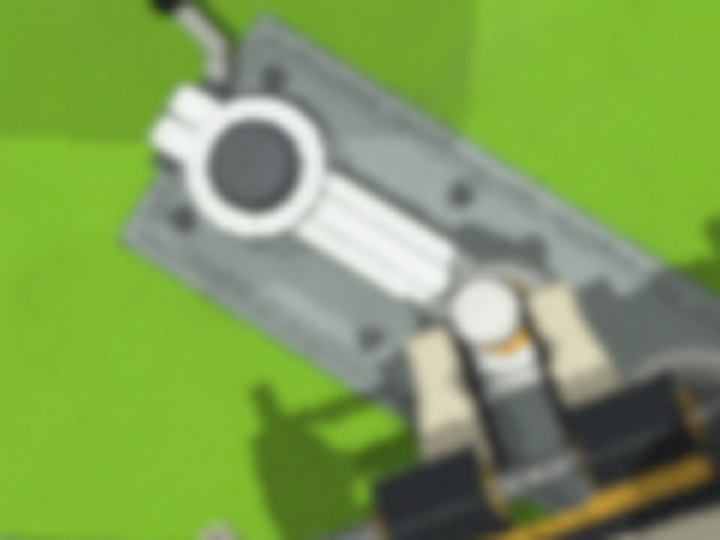

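```bash
python3 -m creep '[{"ax":0,"ay":0,"az":0,"tx":0.0032,"ty":0,"tz":-0.0038,"fingers":0.01},{"ax":0,"ay":0,"az":0,"tx":0.0077,"ty":0,"tz":-0.0092,"fingers":0.01},{"ax":0,"ay":0,"az":0,"tx":0.0116,"ty":0,"tz":-0.0138,"fingers":0.01},{"ax":0,"ay":0,"az":0,"tx":0.0116,"ty":0,"tz":-0.0138,"fingers":0.01}]'; python3 -c "
from go import *
stat()"; python3 -m creep '[{"ax":0,"ay":0,"az":0,"tx":0.0013,"ty":0,"tz":-0.0015,"fingers":0.01},{"ax":0,"ay":0,"az":0,"tx":0.0026,"ty":0,"tz":-0.0031,"fingers":0.01},{"ax":0,"ay":0,"az":0,"tx":0.0026,"ty":0,"tz":-0.0031,"fingers":0.01}]'; python3 -c "
from go import *
stat()"
```

```text
time_s: 21.45
tcp_pos: [0.4751, -0.3445, 0.1315]
eef_rot: [-0.1, 40.1, 22.0]
contact_force: [0.7, -0.7, -2.0]
gripper_width: 0.0169
 t 21.45 meas-cmd mm [ 41.77 -86.27 -80.94] rot [0.05 0.01 0.04] hold [ 0.4616 -0.3499  0.1437] F [ 0.7 -0.7 -2. ] M [-1.16  2.61 -0.06] w 0.0169
time_s: 21.75
tcp_pos: [0.4754, -0.3448, 0.1285]
eef_rot: [-0.2, 40.0, 21.9]
contact_force: [-0.1, -0.6, -2.1]
gripper_width: 0.0171
 t 21.75 meas-cmd mm [ 42.1  -86.55 -83.89] rot [-0.04 -0.01  0.  ] hold [ 0.4619 -0.3502  0.1408] F [-0.1 -0.6 -2.1] M [-1.07  2.54 -0.03] w 0.0171
```

```bash
python3 -m creep '[{"ax":0,"ay":0,"az":0,"tx":0.0013,"ty":0,"tz":-0.0015,"fingers":0.01},{"ax":0,"ay":0,"az":0,"tx":0.0026,"ty":0,"tz":-0.0031,"fingers":0.01},{"ax":0,"ay":0,"az":0,"tx":0.0026,"ty":0,"tz":-0.0031,"fingers":0.01}]'; python3 -c "
from go import *
stat()"; python3 -m creep '[{"ax":0,"ay":0,"az":0,"tx":0.0008,"ty":0,"tz":-0.001,"fingers":0.01},{"ax":0,"ay":0,"az":0,"tx":0.0016,"ty":0,"tz":-0.0019,"fingers":0.01},{"ax":0,"ay":0,"az":0,"tx":0.0016,"ty":0,"tz":-0.0019,"fingers":0.01}]'; python3 -c "
from go import *
stat()"
```

```text
time_s: 22.05
tcp_pos: [0.4754, -0.3447, 0.1245]
eef_rot: [-0.2, 40.0, 21.9]
contact_force: [-0.3, 0.4, -0.9]
gripper_width: 0.0172
 t 22.05 meas-cmd mm [ 42.12 -86.52 -87.94] rot [-0.04 -0.01  0.  ] hold [ 0.4619 -0.3502  0.1367] F [-0.3  0.4 -0.9] M [-1.01  2.62 -0.02] w 0.0172
time_s: 22.35
tcp_pos: [0.4755, -0.3448, 0.1221]
eef_rot: [-0.2, 40.0, 21.9]
contact_force: [-0.1, 0.2, -0.6]
gripper_width: 0.0171
 t 22.35 meas-cmd mm [ 42.13 -86.61 -90.34] rot [-0.04 -0.01 -0.  ] hold [ 0.462  -0.3503  0.1343] F [-0.1  0.2 -0.6] M [-1.06  2.56 -0.06] w 0.0171
```

```bash
python3 -m creep '[{"ax":0,"ay":0,"az":0,"tx":0.0013,"ty":0,"tz":-0.0015,"fingers":0.01},{"ax":0,"ay":0,"az":0,"tx":0.0026,"ty":0,"tz":-0.0031,"fingers":0.01},{"ax":0,"ay":0,"az":0,"tx":0.0026,"ty":0,"tz":-0.0031,"fingers":0.01}]'; python3 -c "
from go import *
stat()"; python3 -m creep '[{"ax":0,"ay":0,"az":0,"tx":0.0009,"ty":0,"tz":-0.0011,"fingers":0.01},{"ax":0,"ay":0,"az":0,"tx":0.0018,"ty":0,"tz":-0.0022,"fingers":0.01},{"ax":0,"ay":0,"az":0,"tx":0.0018,"ty":0,"tz":-0.0022,"fingers":0.01},{"ax":0,"ay":0,"az":0,"tx":0.0018,"ty":0,"tz":-0.0022,"fingers":0.01}]'; python3 -c "
from go import *
stat()"
```

```text
time_s: 22.65
tcp_pos: [0.4754, -0.3447, 0.1178]
eef_rot: [-0.2, 40.0, 21.9]
contact_force: [-0.1, -0.3, -1.0]
gripper_width: 0.0175
 t 22.65 meas-cmd mm [ 42.08 -86.5  -94.61] rot [-0.02 -0.01  0.01] hold [ 0.4619 -0.3502  0.13  ] F [-0.1 -0.3 -1. ] M [-1.03  2.57  0.01] w 0.0175
time_s: 23.05
tcp_pos: [0.4754, -0.3448, 0.1153]
eef_rot: [-0.2, 40.0, 21.9]
contact_force: [0.7, 0.4, -1.2]
gripper_width: 0.0173
 t 23.05 meas-cmd mm [ 42.12 -86.62 -97.12] rot [-0.04 -0.02  0.  ] hold [ 0.462  -0.3503  0.1275] F [ 0.7  0.4 -1.2] M [-1.02  2.57 -0.  ] w 0.0173
```

```bash
python3 -m creep '[{"ax":0,"ay":0,"az":0,"tx":0,"ty":0,"tz":0,"fingers":0.01},{"ax":0,"ay":0,"az":0,"tx":0,"ty":0,"tz":0,"fingers":0.01},{"ax":0,"ay":0,"az":0,"tx":0,"ty":0,"tz":0,"fingers":0.01}]'; python3 - <<'E'
from go import *
from m import *
stat(); d=cap("scene"); cv2.imwrite("pics/o_scene.png",zoomc(d,210,130,160,120,5));c=cap("top"); cv2.imwrite("pics/o_top.png",zoomc(c,200,150,160,120,5)); stat()
P=cloud(c)
im=zoomc(c,200,150,160,120,5); H,S,V=cv2.split(cv2.cvtColor(im,cv2.COLOR_BGR2HSV))
for x in fit(c,(S<60)&(V>190),200,150,k=5,amin=300):
    if 270<x[0]<292 and 200<x[1]<222: print(np.round(x,2),P[int(round(x[1])),int(round(x[0]))],plane(c,x[0],x[1],.146))
m=(np.hypot(P[...,0]-.464,P[...,1]+.349)<.015)&(P[...,2]>.138)&(P[...,2]<.156); print("bar top z",np.median(P[m][:,2]),m.sum(),P[m].mean(0))
m=(np.hypot(P[...,0]-.425,P[...,1]+.412)<.02)&(P[...,2]>.07)&(P[...,2]<.1); print("sleeve",P[m].mean(0),m.sum())
E
```

```text
time_s: 23.35
tcp_pos: [0.4755, -0.3449, 0.1154]
eef_rot: [-0.2, 40.0, 21.9]
contact_force: [-0.7, 0.2, -2.2]
gripper_width: 0.0169
 t 23.35 meas-cmd mm [ 42.16 -86.68 -96.99] rot [-0.05 -0.02 -0.01] hold [ 0.462  -0.3503  0.1277] F [-0.7  0.2 -2.2] M [-1.12  2.58  0.02] w 0.0169
 t 23.45 meas-cmd mm [ 42.18 -86.69 -96.97] rot [-0.06 -0.02 -0.01] hold [ 0.462  -0.3503  0.1277] F [ 0.9  0.1 -1.3] M [-1.04  2.59 -0.04] w 0.017
[284.56 219.21   4.02   7.82  20.78] [ 0.45092059 -0.35299764  0.08889036] [ 0.45000872 -0.35422718  0.146     ]
[281.42 211.88   9.5   10.19  74.04] [ 0.4626857  -0.34746809  0.14388414] [ 0.46287355 -0.34829722  0.146     ]
bar top z 0.14606044966714124 135 [ 0.46207057 -0.34952231  0.14593451]
sleeve [ 0.42697901 -0.42010093  0.07878597] 71
```

View pics/o_scene.png

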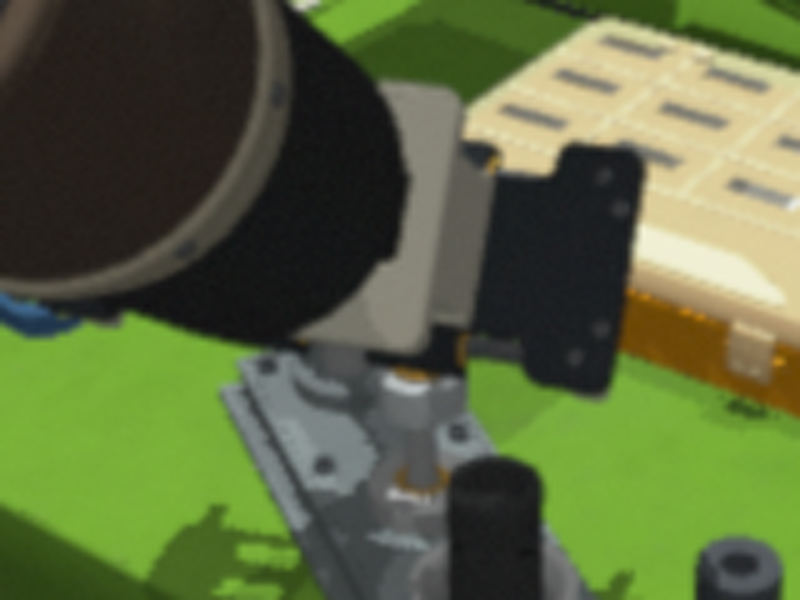

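View pics/o_top.png

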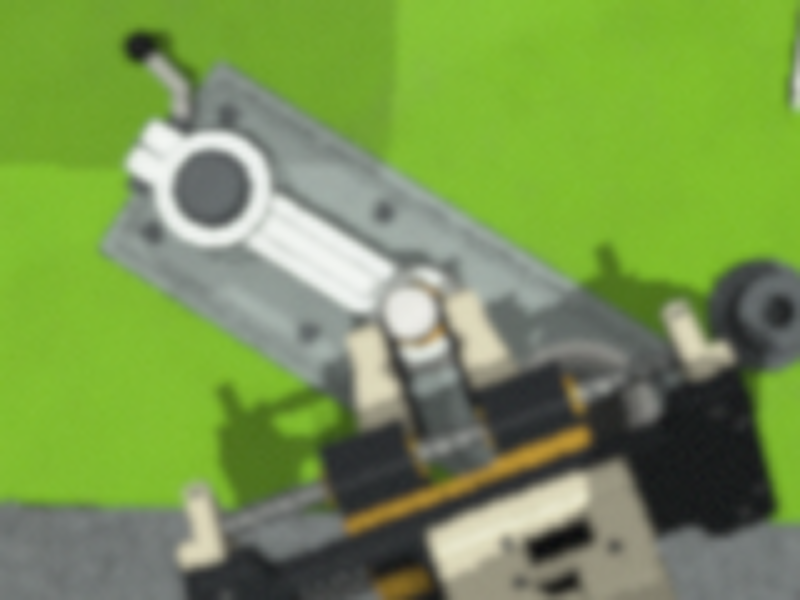

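```bash
python3 -c "
from h import *
print(order.close_job())"
```

```text
the job is handed in; nothing more can be done
None
```

I parked the sleeve, threaded the bar through the arm bush and led the arm round over the base. The gripper now holds the bar about half-way down the base bush. I handed the job in at 23.5 s of robot time.

- **Sleeve:** it stands upright in the parking cup and is let go of. Right after release its top measured 85 mm over the bench, and it was within 1 mm of the cup's centre. In the last picture it still stands upright. My last depth reading there was no use, because the gripper partly hides the cup in the top view.
- **Bar:** its top measured 146 mm over the bench, so the nose is at about 20 mm. That is 14 mm into the 28 mm hole. The force reading on the gripper was 1 to 2 N downward, about the bar's own weight. Side forces stayed under 1 N, so the bar hangs free in both bushes and is not standing on the bottom.
- **Upright check:** the bar was vertical in the camera view just before I threaded it, and the gripper's tilt has not changed since. I did not measure the bar's tilt again at the end.
- **Arm and clearances:** I worked with the gripper tilted 50° to keep the robot's arm clear of the press. No contact showed in the force readings except setting the sleeve down (about 8 N). I kept away from the rings and the brush.
- **Readings that disagreed:** the two cameras differed by 1 to 3 mm. Readings taken just after a move were up to about 5 mm off, so I used settled readings and the forces for the fits.

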